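# Free a seized torch nozzle and pack the exchange tray flush

## Task

The torch in the stand has its copper gas nozzle seized on with spatter: work it off by twisting it back and forth while easing it forward, never so hard that the torch itself slides in its clamp. Lay it and every other loose gas nozzle flat in the wide bay of the blue tray, and every loose contact tip in the narrow bay, so that nothing stands above the rim. The next tray has to stack on this one, so when all is packed lay the loose round bar across the rim as a straight-edge at the left (narrow-bay) end, draw it along the rim to the right end to feel that nothing sticks up, and put it back down on the bench; leave the tacked stub plate where it stands.

Things in the scene. Friction and masses are not known exactly. Their poses are not given: they have to be found in the camera images.
- nozzle_0_mid (a point): centre of the seized gas nozzle: copper tube 25 mm across, 68 mm long, 75 g, brass band, dark spatter beads; its own y runs along the tube from rear to mouth. It starts on the torch neck, level, its axis 85 mm above the bench, clear all round, so it can be gripped across from above. To clear the torch it must move 65 mm straight along y
- torch_tip (a point): end of the torch's contact tip, on the torch axis, 8 mm inside the nozzle's mouth at the start; its own y points out of the torch, the way the nozzle comes off (level, roughly to the robot's left). The black barrel, 30 mm across, begins 80 mm behind this point; the clamp (54 mm wide, up to 31 mm above the axis) begins 118 mm behind it
- torch (a joint): how far (m) the torch has been dragged forward through its clamp; 0 at the start. The clamp lets it slip at about 22 N; a slip over 8 mm spoils the job
- torch_stand: grey stand bolted to the bench, clamping the straight black torch; origin under the torch axis. Spring fingers inside the nozzle's rear end hold it: a straight pull needs about 50 N, but while it is turned about its axis (25 degrees each way, about 0.45 N m) far less, and it creeps off 2 mm or so per swing; after 18 mm it is loose
- nozzle_1_mid (a point): centre of a loose copper gas nozzle (24 mm across, 68 mm long along its own y, 75 g), lying on the bench; may be absent
- nozzle_2_mid (a point): as nozzle_1_mid: another loose gas nozzle; may be absent
- tip_0_mid (a point): centre of a loose copper contact tip, 8 mm across, 30 mm long along its own y, 12 g, lying on the bench; may be absent
- tip_1_mid (a point): as tip_0_mid: another contact tip; may be absent
- tip_2_mid (a point): as tip_0_mid: another contact tip; may be absent
- tray_floor (a point): centre of the inner floor of the fixed blue steel tray, 3 mm above the bench; x across the tray (about away from the robot), y along it (about to the robot's left). Inside: x -60 to 60 mm, y -140 to 140 mm; walls 3 mm thick, flat rim 30 mm above this point. Two old nozzles, fixed, fill y -140 to -88; the floor from there to the divider is free
- tray_divider (a point): middle of the top edge of the tray's divider, 22 mm above the floor at tray y = 88 mm. The narrow bay for tips lies beyond it (y 89 to 140), the wide bay for nozzles before it: three nozzles fit there laid across the tray, 50 mm apart (at y about -51, -1 and 49). A nozzle lying on anything stands above the rim
- bar_mid (a point): centre of the straight-edge: round steel bar, 16 mm across, 140 mm long along its own y, about 230 g, lying on the bench in front of the tray; longer than the tray is wide, so it can lie across both long rims (centre then 38 mm above tray_floor)
- fume_hood: fixed extraction hood hanging over the back of the bench; origin at the middle of its lower opening, 0.38 m above the bench; it spans about 105 mm in x and 165 mm in y either side of the origin and goes on upwards: keep the wrist and forearm clear of it (lean towards the robot rather than away)
- stub_plate: bystander: a tube stub tacked on a 104 x 101 mm plate, 57 mm high; origin at the centre of its underside; must not be moved
Not all that is in view belongs to the job. Leave any red look-alike of the part that bears nozzle_0_mid alone.

How it is judged:
On the way, in this order (a step that is already met when the one before it is completed fails the run):
1. the seized nozzle is off the torch (distance between nozzle_0_mid and torch_tip above 0.06 m), for 0.2 s.
2. with everything packed below the rim, the bar lies across the rim near the left end (x of nozzle_0_mid in the frame of tray_floor between -0.06 and 0.06 m and y of nozzle_0_mid in the frame of tray_floor between -0.09 and 0.077 m and z of each of nozzle_0_mid, nozzle_1_mid, nozzle_2_mid in the frame of tray_floor below 0.0155 m and angle between nozzle_0_mid's own y axis and vertical between 1.51 and 1.632 rad and x of nozzle_1_mid in the frame of tray_floor between -0.06 and 0.06 m and y of nozzle_1_mid in the frame of tray_floor between -0.09 and 0.077 m and angle between nozzle_1_mid's own y axis and vertical between 1.51 and 1.632 rad and x of nozzle_2_mid in the frame of tray_floor between -0.06 and 0.06 m and y of nozzle_2_mid in the frame of tray_floor between -0.09 and 0.077 m and angle between nozzle_2_mid's own y axis and vertical between 1.51 and 1.632 rad and x of tip_0_mid in the frame of tray_floor between -0.06 and 0.06 m and y of tip_0_mid in the frame of tray_floor between 0.089 and 0.14 m and z of each of tip_0_mid, tip_1_mid, tip_2_mid in the frame of tray_floor below 0.017 m and x of tip_1_mid in the frame of tray_floor between -0.06 and 0.06 m and y of tip_1_mid in the frame of tray_floor between 0.089 and 0.14 m and x of tip_2_mid in the frame of tray_floor between -0.06 and 0.06 m and y of tip_2_mid in the frame of tray_floor between 0.089 and 0.14 m and z of bar_mid in the frame of tray_floor between 0.034 and 0.043 m and x of bar_mid in the frame of tray_floor between -0.035 and 0.035 m and angle between the y axis of bar_mid and the x axis of tray_floor, either way round below 0.3 rad and y of bar_mid in the frame of tray_floor above 0.1 m), for 0.1 s.
3. the bar, still across the rim, is at the middle (z of bar_mid in the frame of tray_floor between 0.034 and 0.043 m and x of bar_mid in the frame of tray_floor between -0.035 and 0.035 m and angle between the y axis of bar_mid and the x axis of tray_floor, either way round below 0.3 rad and y of bar_mid in the frame of tray_floor between -0.03 and 0.03 m), for 0.05 s.
4. the bar, still across the rim, reaches the right end (z of bar_mid in the frame of tray_floor between 0.034 and 0.043 m and x of bar_mid in the frame of tray_floor between -0.035 and 0.035 m and angle between the y axis of bar_mid and the x axis of tray_floor, either way round below 0.3 rad and y of bar_mid in the frame of tray_floor below -0.1 m), for 0.1 s.
At the end, for the whole second after the job is handed in: every present nozzle lies flat (within 3.5 degrees) on the floor of the wide bay, its centre under 15.5 mm above the floor; every present tip is in the narrow bay, centre under 17 mm above the floor; the bar lies at rest on the bench outside the tray; the torch has slid less than 8 mm in its clamp (x of nozzle_0_mid in the frame of tray_floor between -0.06 and 0.06 m and y of nozzle_0_mid in the frame of tray_floor between -0.09 and 0.077 m and z of each of nozzle_0_mid, nozzle_1_mid, nozzle_2_mid in the frame of tray_floor below 0.0155 m and angle between nozzle_0_mid's own y axis and vertical between 1.51 and 1.632 rad and x of nozzle_1_mid in the frame of tray_floor between -0.06 and 0.06 m and y of nozzle_1_mid in the frame of tray_floor between -0.09 and 0.077 m and angle between nozzle_1_mid's own y axis and vertical between 1.51 and 1.632 rad and x of nozzle_2_mid in the frame of tray_floor between -0.06 and 0.06 m and y of nozzle_2_mid in the frame of tray_floor between -0.09 and 0.077 m and angle between nozzle_2_mid's own y axis and vertical between 1.51 and 1.632 rad and x of tip_0_mid in the frame of tray_floor between -0.06 and 0.06 m and y of tip_0_mid in the frame of tray_floor between 0.089 and 0.14 m and z of each of tip_0_mid, tip_1_mid, tip_2_mid in the frame of tray_floor below 0.017 m and x of tip_1_mid in the frame of tray_floor between -0.06 and 0.06 m and y of tip_1_mid in the frame of tray_floor between 0.089 and 0.14 m and x of tip_2_mid in the frame of tray_floor between -0.06 and 0.06 m and y of tip_2_mid in the frame of tray_floor between 0.089 and 0.14 m and height (world z) of bar_mid below 0.012 m and (x of bar_mid in the frame of tray_floor above 0.07 m or x of bar_mid in the frame of tray_floor below -0.07 m or y of bar_mid in the frame of tray_floor above 0.15 m or y of bar_mid in the frame of tray_floor below -0.15 m) and value of joint torch below 0.008 m); the robot touches nothing.
It fails at once if the torch is dragged more than 8 mm through its clamp (value of joint torch above 0.008 m).
It fails at once if the stub plate is moved (distance of stub_plate from where it was at the start of the episode above 0.03 m).
Of nozzle_1, nozzle_2 only 1 to 2 are there at a start; the rules pass over those that are not, and their reading is None.
Of tip_0, tip_1, tip_2 only 1 to 3 are there at a start; the rules pass over those that are not, and their reading is None.
At some moment in a run one of nozzle_1, nozzle_2, tip_0, tip_1, tip_2 may be knocked a few centimetres aside while the robot is not near it.
Once in a run the grip may slacken for a moment while it holds something.
It also fails if it takes over 210 s, if anything falls off the work surface, if the arm or the gripper's body presses on something with over 40 N, if the wrist force passes 120 N, or if a joint passes its speed limit or range.

## Robot

A 6-joint arm with a two-finger parallel gripper is mounted at the origin on a cart in front of the work surface, level with it; the furniture and walls round the work are solid. World frame = base frame: x ahead of the robot, y to its left, z up, the work surface at z = 0. Lengths are in m, angles in rad, forces in N, time in s.
With the tool pointing down it reaches from about 0.35 to 0.775 m from the base axis. Payload 5.5 kg.
Tool frame: the origin (TCP) lies between the finger pads; the fingertips stand 22 mm ahead of it and the grasp point (between the pads) lies 3 mm ahead of it (env.finger_overhang is the distance from the TCP to the fingertips, in m); y points along the fingers, x is the direction in which the jaws open and shut, and the axes are right-handed (so a half turn about y gives the same grasp; the last joint's range is limited). The gripper opens to 85 mm and grips with 20 to 120 N. Pads are 22 mm wide; open, the fingers measure 114 mm over their backs; the gripper's body (76 mm by 85 mm) begins 54 mm behind the grasp point. The pads swing forward as they close: fully open they stand 13 mm farther back than shut.
Start: joints at [-0.14, 0.313, 0.046, 1.304, 0, 1.431], TCP at [0.575, -0, 0.253] pointing down, gripper open.
Joint ranges: [-2.76, 2.76], [-0.86, 1.69], [-1.03, 1.26], [-2.2, 2.34], [-1.47, 1.5], [-3.14, 3.14]. Speed limits (rad/s): [2.57, 2.57, 3.14, 3.14, 3.14, 3.14].

## Interface

Orientations are given as a unit quaternion [w, x, y, z].
In Python, from workcell import monitor, cams, job, env gives the robot as it stands.
- The arm moves only by the tool drive_tool, never from a script. Its argument "plan" is text: rows parted by semicolons, each of 7 numbers parted by spaces: the opening, from -1 (shut) to 1 (fully open), then the shift along the tool's x, y, z in mm, then the turn, a rotation vector about the tool's x, y, z in degrees. In form: gripper x y z rx ry rz; .... A call has 1 to 8 rows; each row shifts and turns the pose as measured when the row begins, along the tool's axes as they then stand; what a row does not reach is not made up. A row lasts 1/8 s, in which the tool goes at most 62.5 mm and 10.7 degrees, less where a joint would pass 70% of its speed; a pose out of reach is approached as far as the arm can. A call is refused whole if a number of a shift passes 62.5 or a number of a turn 10.7, either way. A call with a gripper value outside its range is refused whole. The fingers move at their own pace and stop on an object; "grip_force" is the grip in N (left out, the last holds). Time passes only in rows, so rows that do not move let the fingers close. It gives the time, the measured TCP pose, the force and the opening at its end, in the units of the state.
- monitor.get_state(): the state, without advancing time (a new reading comes with each control period).
- cams.read_camera(name): name is "scene" or "side" or "wrist"; returns (picture, depth): 384x512x3 uint8, red, green, blue; 384x512 float32, m along the optical axis (not along the pixel's ray), 0 where there is no reading.
- cams.calibration(name): a dict with "fx", "fy", "cx", "cy" (pixels), "D" ([k1, k2, p1, p2, k3] as OpenCV has them; the pictures are not rectified), "R" (3x3) and "t" (3): a world point X has camera coordinates R X + t. Camera axes: x right, y down, z forward; pixel columns grow to the right and rows downward; lengths in m; the calibration is good to about 2 mm. A picture is of the moment at which its call begins: read the wrist's pose just before it. calibration takes no time and is no camera call; for the wrist camera it gives the pose at the moment of the call.
- job.hand_in(): hands the job in, once; it reports no verdict.
The state is a dict: "clock": time; "joint_pos": joint angles; "qvel": joint speeds; "tau": joint torques, N m; "tcp_pos": TCP position; "orientation": TCP orientation; "wrist_force": force on the tool from outside, world axes, zero at the start; "ft_torque": the same for the moment, N m; "finger_gap": finger opening in m.
Only numpy, scipy, OpenCV 4.12 (cv2) and the standard library are available. Lean on these libraries where they do the work, as an engineer would, in place of code of your own. Each camera call takes 0.05 s, during which the arm holds its last target.

## Working session

There is one attempt and no reset: what is moved stays moved. The work goes in short steps, Python scripts to look and compute and a tool call to move; the robot and the scene stay as the last step left them, time stands still between calls to the robot, and variables do not carry over. Pictures are saved under pics/ and viewed, and the job is handed in when it is done.

Besides the shell and the picture viewer there is one more tool, called after "Request:" as name(argument=value, ...) on one line, values as JSON. drive_tool: Moves the arm, as the interface text tells. Its arguments: {"type":"object","properties":{"plan":{"type":"string"},"grip_force":{"type":"number"}},"required":["plan"]}

```bash
ls; mkdir -p pics; python3 - <<'E'
from workcell import monitor, cams, job, env
import cv2
print(monitor.get_state()); print(env.finger_overhang)
for n in ["scene","side","wrist"]:
    c=cams.calibration(n); print(n,c)
    im,d=cams.read_camera(n)
    cv2.imwrite(f"pics/a_{n}.png",im[:,:,::-1])
E
```

```text
pics
{'clock': 0.0, 'joint_pos': array([-1.39592168e-01,  3.14046105e-01,  4.49787420e-02,  1.30360488e+00,
        3.82884694e-06,  1.43117281e+00]), 'qvel': array([-9.63591899e-05, -1.50954042e-04,  3.83276662e-04, -5.06257695e-04,
        2.38747655e-04,  2.85712175e-04]), 'tau': array([-2.90074182e-03, -4.80629075e+01,  2.98531097e+01,  1.95313990e-02,
       -3.83516899e-04, -4.27451073e-05]), 'tcp_pos': array([5.74527616e-01, 6.23233210e-05, 2.52382740e-01]), 'orientation': array([ 7.07200103e-01, -7.07012837e-01,  6.45514236e-04,  6.67679489e-04]), 'wrist_force': array([-0.79427911, -0.51667138, -0.22560703]), 'ft_torque': array([-0.001104  , -0.03994066,  0.0299111 ]), 'finger_gap': 0.08562828323192588}
0.022
scene {'fx': 476.10667320294124, 'fy': 476.10667320294124, 'cx': 259.7154887374178, 'cy': 191.40133112400412, 'D': array([-0.20197293,  0.        ,  0.        ,  0.        ,  0.        ]), 'R': array([[-0.1512454 , -0.98835991, -0.01641688],
       [-0.7965689 ,  0.13169678, -0.59002877],
       [ 0.58532283, -0.07616196, -0.8072153 ]]), 't': array([0.0396047 , 0.57575188, 1.58939058])}
side {'fx': 488.4389634845726, 'fy': 488.4389634845726, 'cx': 258.2610769853864, 'cy': 191.18314002142557, 'D': array([0.02228943, 0.        , 0.        , 0.        , 0.        ]), 'R': array([[ 0.9857588 ,  0.16811387,  0.00416054],
       [ 0.0907054 , -0.51070476, -0.854958  ],
       [-0.14160549,  0.84315976, -0.51868055]]), 't': array([-0.5226414 ,  0.14857748,  1.73659138])}
wrist {'fx': 302.5547456655069, 'fy': 302.5547456655069, 'cx': 254.81727257210235, 'cy': 190.39875838018335, 'D': array([-0.03359629,  0.        ,  0.        ,  0.        ,  0.        ]), 'R': array([[ 9.99995393e-01, -1.27767153e-03, -2.75330115e-03],
       [-4.79056147e-04, -9.62156537e-01,  2.72496917e-01],
       [-2.99726825e-03, -2.72494343e-01, -9.62152716e-01]]), 't': array([-0.57390064, -0.03472007,  0.37890273])}
```

View pics/a_scene.png

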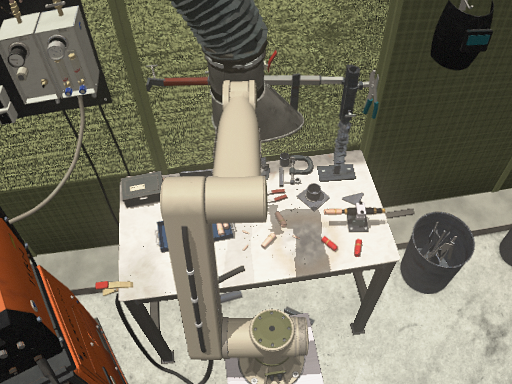

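View pics/a_side.png

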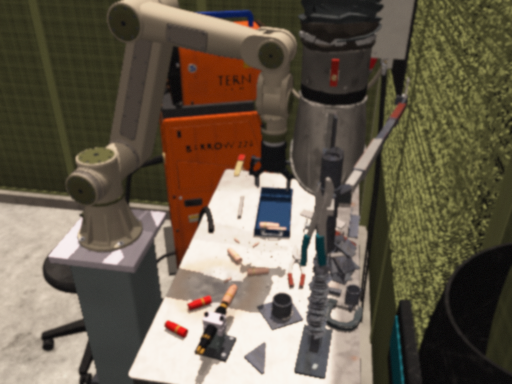

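View pics/a_wrist.png

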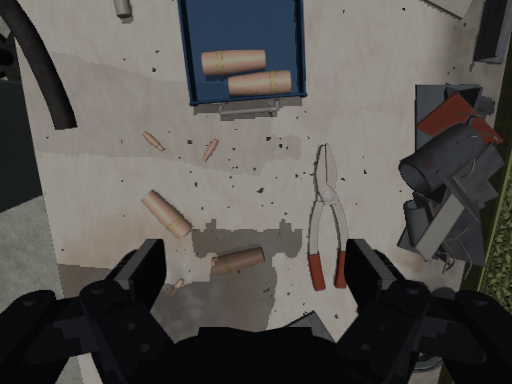

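```bash
cat > h.py <<'E'
import numpy as np, cv2
from workcell import monitor, cams, job, env
from scipy.spatial.transform import Rotation as Rot
def undist(c,uv):
    K=np.array([[c["fx"],0,c["cx"]],[0,c["fy"],c["cy"]],[0,0,1]])
    return cv2.undistortPoints(np.array(uv,float).reshape(-1,1,2),K,np.array(c["D"])).reshape(-1,2)
def rays(c,uv):
    n=undist(c,uv); d=np.c_[n,np.ones(len(n))]@c["R"]   # R^T d
    o=-c["R"].T@c["t"]
    return o,d
def plane(c,uv,z):
    o,d=rays(c,uv); s=(z-o[2])/d[:,2]; return o+s[:,None]*d
def dpt(c,uv,depth):
    uv=np.array(uv).reshape(-1,2); o,d=rays(c,uv)
    dd=np.array([depth[int(round(v)),int(round(u))] for u,v in uv]); return o+dd[:,None]*d
def proj(c,X):
    K=np.array([[c["fx"],0,c["cx"]],[0,c["fy"],c["cy"]],[0,0,1]])
    r,_=cv2.Rodrigues(c["R"]); return cv2.projectPoints(np.array(X,float).reshape(-1,1,3),r,c["t"],K,np.array(c["D"]))[0].reshape(-1,2)
def snap(name,tag):
    c=cams.calibration(name); im,d=cams.read_camera(name)
    cv2.imwrite(f"pics/{tag}.png",im[:,:,::-1]); np.savez(f"pics/{tag}.npz",im=im,d=d,**{k:c[k] for k in c})
    return c,im,d
def load(tag):
    z=np.load(f"pics/{tag}.npz"); c={k:z[k] for k in ["R","t","D"]}
    for k in ["fx","fy","cx","cy"]: c[k]=float(z[k])
    return c,z["im"],z["d"]
def tri(obs):
    # obs list of (c,(u,v)) -> least squares point
    A=np.zeros((3,3));b=np.zeros(3);L=[]
    for c,uv in obs:
        o,d=rays(c,[uv]); d=d[0]/np.linalg.norm(d[0]); P=np.eye(3)-np.outer(d,d); A+=P;b+=P@o;L.append((P,o))
    X=np.linalg.solve(A,b); return X,[float(np.linalg.norm(P@(X-o))) for P,o in L]
def st():
    s=monitor.get_state(); R=Rot.from_quat(np.r_[s["orientation"][1:],s["orientation"][0]]).as_matrix()
    return s,R
def pst():
    s,R=st(); print("t%.2f"%s["clock"],"tcp",np.round(s["tcp_pos"]*1000,1),"x",np.round(R[:,0],3),"y",np.round(R[:,1],3),"F",np.round(s["wrist_force"],1),"T",np.round(s["ft_torque"],2),"gap",round(s["finger_gap"]*1000,1),"q",np.round(s["joint_pos"],2))
E
python3 - <<'E'
from h import *
c,im,d=snap("wrist","b_w"); 
P=[(153,141),(210,149),(176,288),(165,214),(237,260),(187,102),(303,94),(183,0),(123,8),(232,62),(260,83),(325,330)]
a=dpt(c,P,d); b=plane(c,P,0.01)
for p,x,y in zip(P,a,b): print(p,np.round(x*1000),np.round(y*1000))
c,im,d=snap("scene","b_s");
P=[(357,211),(335,211),(358,245),(330,242),(315,190),(230,272),(270,240)]
for p,x,y in zip(P,dpt(c,P,d),plane(c,P,0.01)): print(p,np.round(x*1000),np.round(y*1000))
for n,box in [("b_s",(110,150,310,190)),("b_s",(300,180,100,80))]:
    x,y,w,h=box; im=cv2.imread(f"pics/{n}.png")[y:y+h,x:x+w]; s=min(800/w,600/h); cv2.imwrite(f"pics/crop_{n}_{x}.png",cv2.resize(im,None,fx=s,fy=s,interpolation=cv2.INTER_CUBIC))
E
```

```text
(153, 141) [451.  28.   8.] [452.  28.  10.]
(210, 149) [520.  18.   7.] [520.  18.  10.]
(176, 288) [ 464. -175.    8.] [ 465. -174.   10.]
(165, 214) [463. -60.  22.] [459. -65.  10.]
(237, 260) [ 551. -124.   21.] [ 550. -130.   10.]
(187, 102) [494.  73.  -0.] [496.  73.  10.]
(303, 94) [626.  81.  32.] [629.  81.  10.]
(183, 0) [497. 179.  10.] [497. 179.  10.]
(123, 8) [433. 171.  13.] [432. 172.  10.]
(232, 62) [550. 114.  27.] [549. 116.  10.]
(260, 83) [580.  92.  27.] [580.  93.  10.]
(325, 330) [ 677. -248.    4.] [ 675. -244.   10.]
(357, 211) [ 485. -417.   99.] [ 541. -446.   10.]
(335, 211) [ 501. -332.   97.] [ 556. -356.   10.]
(358, 245) [ 376. -402.   28.] [ 385. -407.   10.]
(330, 242) [ 409. -298.   26.] [ 417. -302.   10.]
(315, 190) [ 665. -296.   23.] [ 673. -299.   10.]
(230, 272) [346.  99.  19.] [351.  99.  10.]
(270, 240) [455. -70.  27.] [465. -72.  10.]
```

View pics/crop_b_s_110.png

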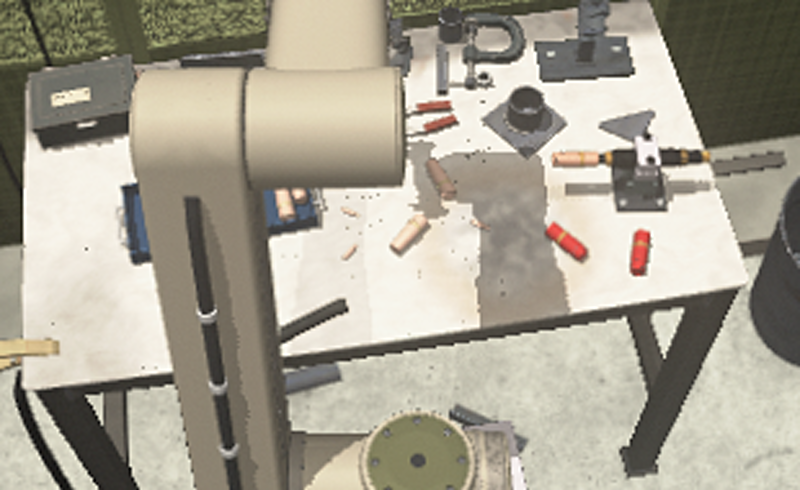

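View pics/crop_b_s_300.png

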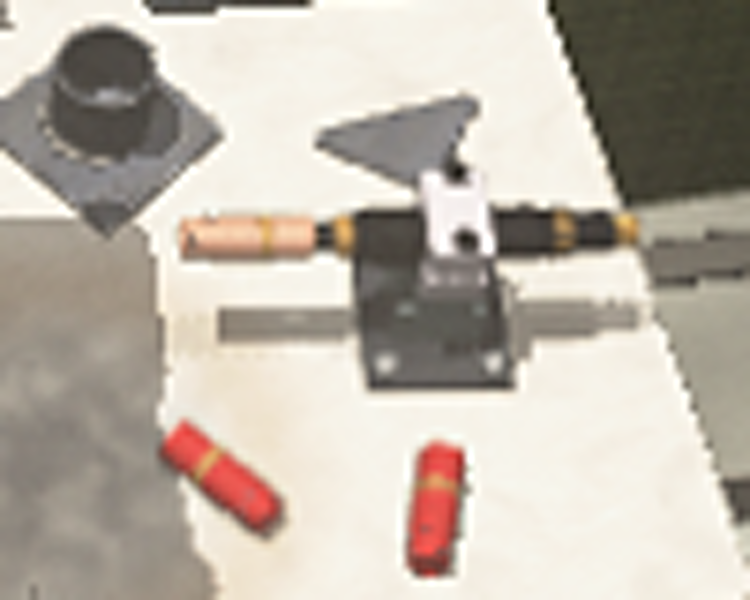

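```bash
python3 - <<'E'
from h import *
c,im,d=snap("side","b_side"); 
P=[(300,150),(330,130),(365,150),(300,185),(325,192),(360,170),(330,240),(228,295),(212,318),(283,306),(238,207),(207,218),(270,228)]
for p,x in zip(P,dpt(c,P,d)): print(p,np.round(x*1000))
u,v=np.meshgrid(np.arange(512),np.arange(384)); 
c2,_,d2=load("b_s")
for cc,dd in((c,d),(c2,d2)):
    m=dd>0; X=dpt(cc,np.c_[u[m],v[m]],dd)
    s=(X[:,2]>.36)&(X[:,2]<.6)&(X[:,0]>.55)&(X[:,0]<1.1)&(abs(X[:,1])<.6)
    Y=X[s]; 
    for z0 in np.arange(.36,.6,.04):
        Z=Y[(Y[:,2]>z0)&(Y[:,2]<z0+.04)]
        if len(Z): print(round(z0,2),len(Z),np.round(Z.min(0),2),np.round(Z.max(0),2),np.round(np.percentile(Z,5,axis=0),2),np.round(np.percentile(Z,95,axis=0),2))
im=cv2.imread("pics/b_side.png")[140:384,130:400]; cv2.imwrite("pics/crop_side.png",cv2.resize(im,None,fx=2.4,fy=2.4,interpolation=cv2.INTER_CUBIC))
E
```

```text
(300, 150) [ 663. -129.  450.]
(330, 130) [ 737. -146.  520.]
(365, 150) [840.  -9. 406.]
(300, 185) [ 673. -199.  383.]
(325, 192) [ 741. -485.  540.]
(360, 170) [ 813. -316.  504.]
(330, 240) [ 761. -427.  384.]
(228, 295) [ 503. -335.   96.]
(212, 318) [ 486. -440.  113.]
(283, 306) [ 652. -307.   54.]
(238, 207) [410. 241.   2.]
(207, 218) [320. 120.  22.]
(270, 228) [557.  86.  30.]
0.36 2021 [ 0.55 -0.52  0.36] [1.  0.6 0.4] [ 0.58 -0.49  0.36] [1.   0.37 0.4 ]
0.4 2981 [ 0.55 -0.53  0.4 ] [1.   0.6  0.44] [ 0.59 -0.51  0.4 ] [1.   0.49 0.44]
0.44 3640 [ 0.55 -0.56  0.44] [1.   0.6  0.48] [ 0.59 -0.51  0.44] [1.   0.47 0.48]
0.48 4625 [ 0.55 -0.6   0.48] [1.   0.6  0.52] [ 0.6  -0.53  0.48] [1.   0.39 0.52]
0.52 4282 [ 0.55 -0.6   0.52] [1.01 0.6  0.56] [ 0.59 -0.54  0.52] [1.   0.48 0.56]
0.56 4396 [ 0.55 -0.6   0.56] [1.  0.6 0.6] [ 0.59 -0.55  0.56] [1.   0.48 0.6 ]
0.36 1805 [ 0.63 -0.6   0.36] [1.02 0.6  0.4 ] [ 0.67 -0.55  0.36] [1.01 0.57 0.4 ]
0.4 2373 [ 0.63 -0.6   0.4 ] [1.04 0.59 0.44] [ 0.65 -0.53  0.4 ] [1.01 0.52 0.44]
0.44 3102 [ 0.64 -0.6   0.44] [1.04 0.58 0.48] [ 0.66 -0.51  0.44] [1.01 0.48 0.48]
0.48 3149 [ 0.64 -0.6   0.48] [1.02 0.57 0.52] [ 0.67 -0.52  0.48] [1.01 0.44 0.52]
0.52 2791 [ 0.65 -0.6   0.52] [1.02 0.6  0.56] [ 0.68 -0.53  0.52] [1.01 0.52 0.56]
0.56 2834 [ 0.66 -0.6   0.56] [1.03 0.6  0.6 ] [ 0.7  -0.54  0.56] [1.01 0.55 0.6 ]
```

View pics/crop_side.png

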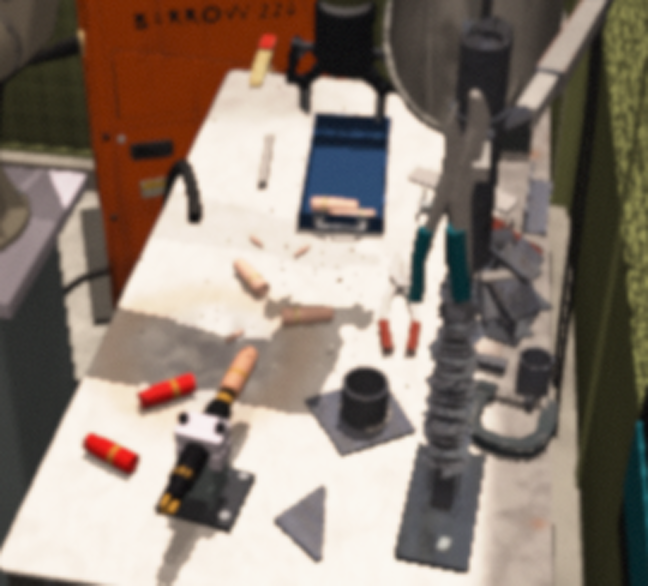

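Request:
drive_tool(plan="1 -15 0 -60 0 0 0; 1 -15 0 -60 0 0 0; 1 -15 0 -60 0 0 0; 1 -15 0 -60 0 0 0; 1 -10 0 -60 0 0 0; 1 0 0 -50 0 0 0; 1 0 0 0 0 0 0")

```text
clock: 1.18
tcp_pos: [0.5048, -0.3589, 0.2521]
orientation: [-0.707, 0.707, 0.002, -0.001]
wrist_force: [0.1, 0.6, 0.8]
finger_gap: 0.0854
```

```bash
python3 - <<'E'
from h import *
pst(); c,im,d=snap("wrist","c_w1")
E
```

```text
t1.18 tcp [ 504.8 -358.9  252.1] x [1.    0.005 0.001] y [ 0.001 -0.    -1.   ] F [0.1 0.6 0.8] T [0.09 0.02 0.03] gap 85.4 q [-0.75  0.4   0.17  1.34  0.    0.82]
```

View pics/c_w1.png

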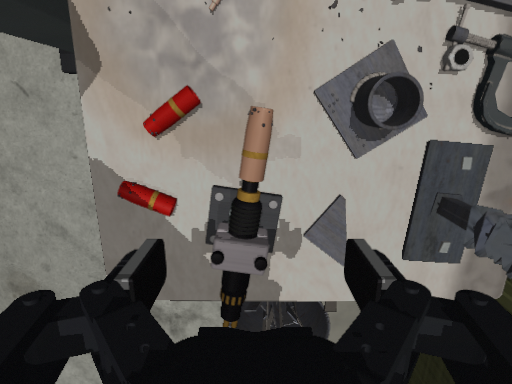

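```bash
cat >> h.py <<'E'
def copper(im,box=None):
    hsv=cv2.cvtColor(im,cv2.COLOR_RGB2HSV); m=((hsv[...,0]<22)&(hsv[...,1]>50)&(hsv[...,1]<185)&(hsv[...,2]>50)).astype(np.uint8)
    if box is not None:
        k=np.zeros_like(m); x0,y0,x1,y1=box; k[y0:y1,x0:x1]=1; m*=k
    return m
def blobs(m,amin=15):
    n,l,s,cc=cv2.connectedComponentsWithStats(m)
    return [(s[i,4],cc[i],cv2.minAreaRect(np.argwhere(l==i)[:,::-1].astype(np.float32)),l==i) for i in range(1,n) if s[i,4]>=amin]
E
python3 - <<'E'
from h import *
c,im,d=load("c_w1")
m=copper(im,(225,95,290,190))
for a,cc,r,k in blobs(m,100):
    print(a,cc,r); b=cv2.boxPoints(r); print(np.round(plane(c,b,0.085)*1000,1))
    ys,xs=np.where(k); X=dpt(c,np.c_[xs,ys],d)
    print("depth: top z pct",np.percentile(X[:,2],[5,50,95,99]), X.mean(0))
    # top ridge
    t=X[X[:,2]>.088]; mu=t.mean(0); u,s,v=np.linalg.svd(t-mu); print(mu,v[0],s)
    pr=(t-mu)@v[0]; print(pr.min(),pr.max())
    for w in np.linspace(-.03,.03,7):
        q=X[abs((X-mu)@v[0]-w)<.004]; per=np.array([-v[0][1],v[0][0],0]); print(w,np.round(((q-mu)@per).min()*1000,1),np.round(((q-mu)@per).max()*1000,1),q[:,2].max())
E
```

```text
1874 [255.92315902 144.15688367] ((255.7919158935547, 144.1513671875), (26.14972686767578, 75.53787994384766), 8.972625732421875)
[[ 487.5 -360.2   85. ]
 [ 499.1 -289.9   85. ]
 [ 522.8 -293.4   85. ]
 [ 512.8 -364.2   85. ]]
depth: top z pct [0.08840394 0.094599   0.09706085 0.09770342] [ 0.50577523 -0.32500378  0.09362377]
[ 0.50553298 -0.3252339   0.09449339] [0.15219195 0.98824345 0.01457748] [0.81835939 0.40453553 0.27379514]
-0.03614391743158358 0.03897128472359431
-0.03 -12.5 11.4 0.0983237364071789
-0.019999999999999997 -18.2 11.5 0.09780272636124976
-0.009999999999999998 -18.3 12.2 0.09836610360861664
0.0 -18.2 12.0 0.09832156103620326
0.010000000000000002 -18.0 12.0 0.09766779964703193
0.020000000000000004 -16.9 11.6 0.09692123297164434
0.03 -16.4 10.5 0.09653212903376629
```

```bash
cat >> h.py <<'E'
def frame(zdir,tilt=0):
    # tool down with tool z along horizontal zdir; tilt deg about tool z
    z=np.array([zdir[0],zdir[1],0.]);z/=np.linalg.norm(z); y=np.array([0,0,-1.]); x=np.cross(y,z)
    return np.c_[x,y,z]@Rot.from_euler("z",tilt,degrees=True).as_matrix()
def delta(pos,Rt,nrow=None):
    s,R=st(); dp=R.T@(np.array(pos)-s["tcp_pos"])*1000; rv=Rot.from_matrix(R.T@Rt).as_rotvec(degrees=True)
    n=int(np.ceil(max(abs(dp).max()/60,abs(rv).max()/10,1)))
    print("delta mm",np.round(dp,1),"deg",np.round(rv,2),"rows>=",n)
E
python3 - <<'E'
from h import *
delta([.506,-.324,.17],frame((.152,.988)))
E
```

```text
delta mm [ 1.3 82.3 33. ] deg [-0.03  9.11  0.06] rows>= 2
```

Request:
drive_tool(plan="1 0.5 27 17 0 4.5 0; 1 0.5 27 16 0 4.6 0; 1 0 27 0 0 0 0; 1 0 0 0 0 0 0")

```text
clock: 1.72
tcp_pos: [0.5075, -0.318, 0.1703]
orientation: [0.706, -0.704, 0.054, -0.055]
wrist_force: [-0.6, -0.9, 1.3]
finger_gap: 0.0855
```

```bash
python3 - <<'E'
from h import *
pst(); c,im,d=snap("wrist","c_w2")
delta([.506,-.324,.095],frame((.152,.988)))
E
```

```text
t1.73 tcp [ 507.5 -318.   170.3] x [ 0.988 -0.153  0.001] y [ 0.001  0.002 -1.   ] F [-0.6 -0.9  1.3] T [0.01 0.01 0.01] gap 85.5 q [-0.69  0.39 -0.04  1.13  0.    1.03]
delta mm [-1.7 76.8 -5.7] deg [-0.05 -0.04  0.19] rows>= 2
```

View pics/c_w2.png

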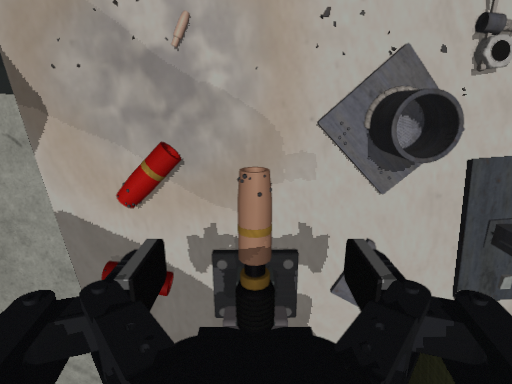

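```bash
python3 - <<'E'
from h import *
ds=[]
for tag,box in (("c_w1",(225,95,290,190)),("c_w2",(225,150,290,275))):
    c,im,d=load(tag); m=copper(im,box); b=blobs(m,200)[0]; k=b[3]
    hsv=cv2.cvtColor(im,cv2.COLOR_RGB2HSV); band=k&(hsv[...,1]>125)&(hsv[...,0]>12)
    ys,xs=np.where(band); print(tag,b[2],"band",xs.mean(),ys.mean(),band.sum())
    pts=cv2.boxPoints(b[2]); pts=pts[np.argsort(pts[:,1])]; 
    mouth=pts[:2].mean(0); rear=pts[2:].mean(0); ds.append((c,mouth,rear,(xs.mean(),ys.mean())))
    print(np.round(plane(c,[mouth,rear],.085)*1000,1)); ys,xs=np.where(k); X=dpt(c,np.c_[xs,ys],d); print(np.percentile(X[:,2],99), np.round(X.mean(0)*1000,1))
for i in (2,3):
    X,e=tri([(q[0],q[i]) for q in ds]); print(np.round(X*1000,1),e)
c=ds[1][0]
E
```

```text
c_w1 ((255.7919158935547, 144.1513671875), (26.14972686767578, 75.53787994384766), 8.972625732421875) band 254.5609756097561 155.2987804878049 164
[[ 511.  -291.6   85. ]
 [ 500.1 -362.2   85. ]]
0.09770341914165681 [ 505.8 -325.    93.6]
c_w2 ((254.0, 215.5), (99.0, 34.0), 90.0) band 254.42696629213484 232.17977528089887 267
[[ 511.4 -289.7   85. ]
 [ 499.5 -365.1   85. ]]
0.09767968365139577 [ 506.4 -323.    93.5]
[ 500.3 -359.9   94.3] [7.327506500284953e-05, 7.327506500290523e-05]
[ 504.6 -335.2   92.7] [6.546860230507743e-06, 6.546860230680167e-06]
```

Request:
drive_tool(plan="1 -1 40 -5 0 0 0; 1 -0.5 36 -1 0 0 0.2; 1 0 0 0 0 0 0")

```text
clock: 2.15
tcp_pos: [0.5098, -0.3251, 0.1006]
orientation: [-0.704, 0.707, -0.05, 0.056]
wrist_force: [0.0, -0.0, 0.1]
finger_gap: 0.0853
```

```bash
python3 - <<'E'
from h import *
pst(); delta([.506,-.324,.095],frame((.152,.988)))
E
```

```text
t2.15 tcp [ 509.8 -325.1  100.6] x [ 0.989 -0.15   0.008] y [ 0.007 -0.005 -1.   ] F [ 0.  -0.   0.1] T [0.02 0.04 0.01] gap 85.3 q [-0.7   0.45 -0.14  0.97  0.    1.02]
delta mm [-3.9  5.6  0.6] deg [0.21 0.12 0.45] rows>= 1
```

Request:
drive_tool(plan="1 -4 5.5 0.5 0.2 0.1 0.4; 1 0 0 0 0 0 0", grip_force=100)

```text
clock: 2.4
tcp_pos: [0.5076, -0.3251, 0.0989]
orientation: [-0.704, 0.706, -0.052, 0.055]
wrist_force: [0.1, -0.7, -0.7]
finger_gap: 0.0853
```

```bash
python3 - <<'E'
from h import *
pst(); delta([.506,-.324,.095],frame((.152,.988)))
E
```

```text
t2.40 tcp [ 507.6 -325.1   98.9] x [ 0.988 -0.151  0.005] y [ 0.005 -0.003 -1.   ] F [ 0.1 -0.7 -0.7] T [0.05 0.03 0.03] gap 85.3 q [-0.7   0.45 -0.15  0.97  0.    1.02]
delta mm [-1.7  3.9  0.8] deg [0.16 0.05 0.29] rows>= 1
```

Request:
drive_tool(plan="1 -3 6 1 0.2 0 0.4; 1 0 1 0 0 0 0")

```text
clock: 2.65
tcp_pos: [0.5057, -0.3244, 0.0938]
orientation: [-0.705, 0.705, -0.053, 0.054]
wrist_force: [-1.0, -0.0, -0.2]
finger_gap: 0.0856
```

```bash
python3 - <<'E'
from h import *
pst(); delta([.506,-.324,.095],frame((.152,.988)))
E
```

```text
t2.65 tcp [ 505.7 -324.4   93.8] x [ 0.989 -0.151  0.001] y [ 0.001 -0.001 -1.   ] F [-1.  -0.  -0.2] T [ 0.01 -0.03  0.06] gap 85.6 q [-0.7   0.45 -0.15  0.96 -0.    1.02]
delta mm [ 0.3 -1.2  0.5] deg [0.05 0.05 0.04] rows>= 1
```

Aligned. Close.

Request:
drive_tool(plan="-1 0 0 0 0 0 0; -1 0 0 0 0 0 0; -1 0 0 0 0 0 0; -1 0 0 0 0 0 0; -1 0 0 0 0 0 0; -1 0 0 0 0 0 0")

```text
clock: 3.4
tcp_pos: [0.506, -0.3246, 0.0945]
orientation: [-0.705, 0.706, -0.053, 0.054]
wrist_force: [-0.9, 0.3, 0.0]
finger_gap: 0.0225
```

```bash
python3 - <<'E'
from h import *
pst(); delta([.506,-.324,.095],frame((.152,.988)))
E
```

```text
t3.40 tcp [ 506.  -324.6   94.5] x [ 0.989 -0.151  0.002] y [ 0.001 -0.002 -1.   ] F [-0.9  0.3  0. ] T [-0.02  0.05  0.05] gap 22.5 q [-0.7   0.45 -0.15  0.97 -0.    1.02]
delta mm [-0.1 -0.5  0.6] deg [0.08 0.06 0.09] rows>= 1
```

Request:
drive_tool(plan="-1 1.7 0.1 0.5 0 0 10; -1 1.7 0.1 0.5 0 0 10")

```text
clock: 3.65
tcp_pos: [0.5095, -0.3243, 0.0955]
orientation: [0.703, -0.686, 0.175, 0.068]
wrist_force: [5.3, -3.5, -10.4]
finger_gap: 0.0226
```

```bash
cat >> h.py <<'E'
Z0=np.array([.152,.988,0]);Z0/=np.linalg.norm(Z0)
def tw(h=9.5):
    s,R=st(); ang=np.degrees(np.arctan2(*( -R[2,0:1],-R[2,1:2])))[0]
    p=s["tcp_pos"]*1000+h*R[:,1]; F=s["wrist_force"]; T=s["ft_torque"]
    q=p-np.array([505.6,-326,85]); print("tilt %.1f along %.2f lat %.2f up %.2f | F ax %.1f lat %.1f up %.1f |T"%(ang,q@Z0,q@np.cross([0,0,-1],Z0),q[2],F@Z0,F@np.cross([0,0,-1],Z0),F[2]),np.round(T,2),"Tax %.2f gap %.1f t %.2f"%(T@Z0,s["finger_gap"]*1000,s["clock"]),"zdir",np.round(R[:,2],3))
E
python3 -c "
from h import *
tw()"
```

```text
tilt 19.9 along 2.23 lat 0.33 up 1.56 | F ax -2.7 lat 5.7 up -10.4 |T [-0.72 -2.23  0.39] Tax -2.31 gap 22.6 t 3.65 zdir [ 0.153  0.988 -0.003]
```

Request:
drive_tool(plan="-1 0.8 1 0.8 0 0 6; -1 -1.7 0.8 0.8 0 0 -10; -1 -1.7 0.3 0.8 0 0 -10; -1 -1.7 0.1 0.8 0 0 -10")

```text
clock: 4.15
tcp_pos: [0.5066, -0.324, 0.0856]
orientation: [-0.704, 0.706, -0.035, 0.071]
wrist_force: [3.6, -2.1, -4.4]
finger_gap: 0.0224
```

```bash
python3 -c "
from h import *
tw()"
```

```text
tilt -3.0 along 2.10 lat 1.20 up -8.94 | F ax -1.5 lat 3.9 up -4.4 |T [-0.21 -0.32  0.06] Tax -0.34 gap 22.4 t 4.15 zdir [0.149 0.989 0.   ]
```

```bash
python3 - <<'E'
from h import *
pst(); c,im,d=snap("wrist","d_w1"); c,im,d=snap("side","d_s1")
a=cv2.imread("pics/d_w1.png")[100:330,150:370]; b=cv2.imread("pics/d_s1.png")[250:365,150:290]
b=cv2.resize(b,None,fx=3.2,fy=3.2,interpolation=cv2.INTER_CUBIC); a=cv2.resize(a,(int(220*1.6),368))
cv2.imwrite("pics/d1.png",np.hstack([a,b]))
E
```

```text
t4.15 tcp [ 506.6 -324.    85.6] x [ 0.988 -0.149  0.051] y [ 0.051 -0.007 -0.999] F [ 3.6 -2.1 -4.4] T [-0.21 -0.32  0.06] gap 22.4 q [-0.72  0.43 -0.21  0.88  0.03  1.01]
```

View pics/d1.png

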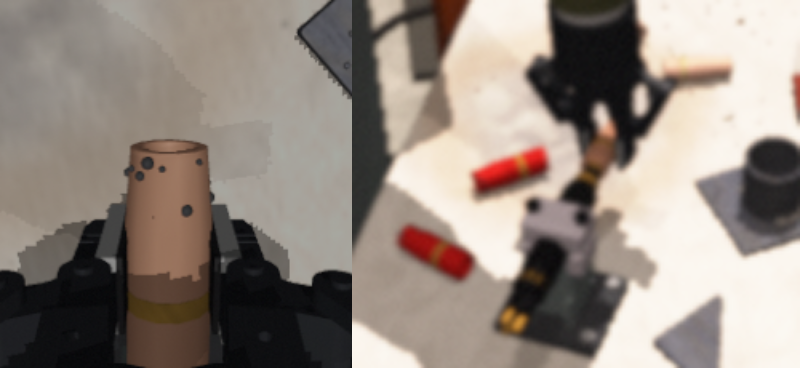

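```bash
python3 - <<'E'
from h import *
a=cv2.imread("pics/c_w2.png")[150:290,190:320]; a=cv2.resize(a,None,fx=4,fy=4,interpolation=cv2.INTER_CUBIC)
cv2.imwrite("pics/d2.png",a)
E
```

```text
(no output)
```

View pics/d2.png

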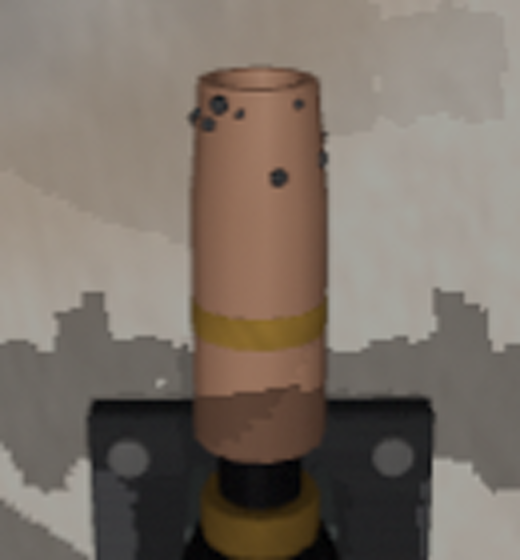

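Request:
drive_tool(plan="-1 -0.5 0 1 0 0 -10; -1 0 0 1 0 0 -10", grip_force=115)

```text
clock: 4.5
tcp_pos: [0.5065, -0.3228, 0.0865]
orientation: [-0.678, 0.702, 0.093, 0.196]
wrist_force: [3.6, -7.3, -14.7]
finger_gap: 0.0222
```

```bash
python3 - <<'E'
from h import *
tw(0); c,im,d=snap("wrist","d_w2"); 
a=cv2.imread("pics/d_w2.png")[100:330,150:370]; 
cv2.imwrite("pics/d3.png",cv2.resize(a,None,fx=2,fy=2)); tw(0)
E
```

```text
tilt -23.7 along 3.33 lat 0.35 up 1.46 | F ax -6.7 lat 4.6 up -14.7 |T [-0.87  0.77 -0.47] Tax 0.62 gap 22.2 t 4.50 zdir [ 0.15   0.989 -0.003]
tilt -24.1 along 5.41 lat -1.68 up -0.42 | F ax 11.0 lat 9.1 up 6.4 |T [ 1.22 -1.79  1.02] Tax -1.58 gap 22.3 t 4.55 zdir [ 0.149  0.989 -0.003]
```

View pics/d3.png

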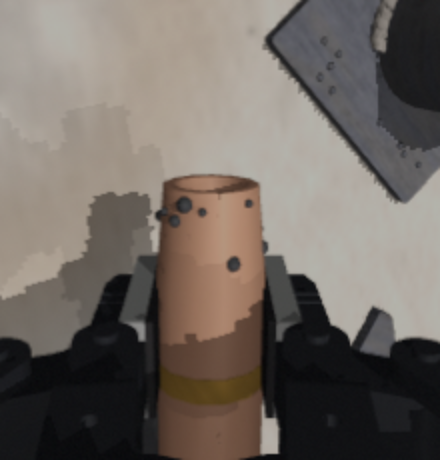

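Request:
drive_tool(plan="-1 0 0 1 0 0 10; -1 0 0 1 0 0 10; -1 0 0 1 0 0 10; -1 0 0 1 0 0 10; -1 0 0 1 0 0 8")

```text
clock: 5.18
tcp_pos: [0.5075, -0.319, 0.0858]
orientation: [0.697, -0.682, 0.201, 0.096]
wrist_force: [-1.1, -3.5, -7.5]
finger_gap: 0.0227
```

```bash
python3 - <<'E'
from h import *
tw(0)
E
```

```text
tilt 24.2 along 7.24 lat 0.80 up 0.82 | F ax -3.6 lat -0.5 up -7.5 |T [-0.59 -0.81  0.3 ] Tax -0.89 gap 22.7 t 5.17 zdir [ 0.149  0.989 -0.01 ]
```

Request:
drive_tool(plan="-1 0 0 1 0 0 -10; -1 0 0 1 0 0 -10; -1 0 0 1 0 0 -10; -1 0 0 1 0 0 -10; -1 0 0 1 0 0 -8")

```text
clock: 5.8
tcp_pos: [0.5098, -0.3136, 0.0767]
orientation: [-0.682, 0.7, 0.092, 0.192]
wrist_force: [0.1, -0.5, -1.6]
finger_gap: 0.0227
```

```bash
python3 - <<'E'
from h import *
tw(0); c,im,d=snap("side","e_s1"); b=cv2.imread("pics/e_s1.png")[250:365,150:290]
cv2.imwrite("pics/e1.png",cv2.resize(b,None,fx=5,fy=5,interpolation=cv2.INTER_CUBIC)); tw(0)
E
```

```text
tilt -23.2 along 12.91 lat 2.27 up -8.28 | F ax -0.5 lat 0.2 up -1.6 |T [ 0.04  0.42 -0.  ] Tax 0.42 gap 22.7 t 5.80 zdir [0.143 0.99  0.003]
tilt -23.4 along 14.47 lat 0.63 up -9.51 | F ax -4.5 lat 8.5 up 6.9 |T [-1.26 -1.93 -0.11] Tax -2.10 gap 23.5 t 5.85 zdir [0.143 0.99  0.004]
```

View pics/e1.png

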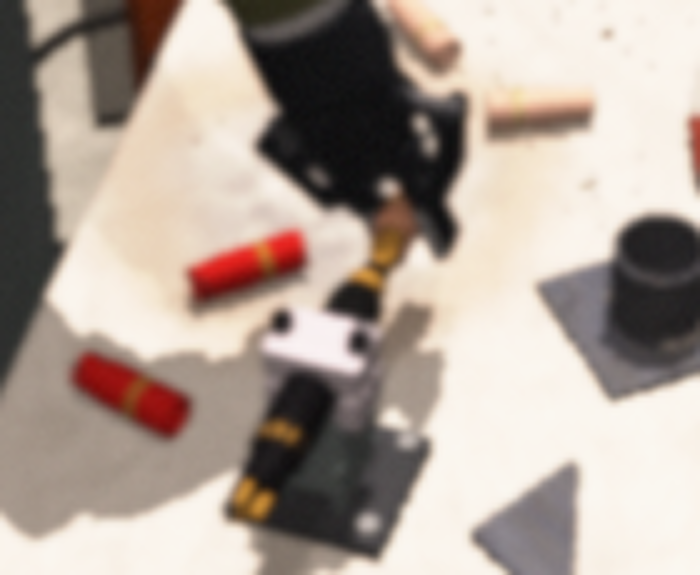

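```bash
python3 - <<'E'
from h import *
tw(0); c,im,d=snap("wrist","e_w1"); 
a=cv2.imread("pics/e_w1.png")[80:384,130:390]; 
cv2.imwrite("pics/e2.png",cv2.resize(a,None,fx=1.9,fy=1.9)); tw(0)
m=copper(im,(215,100,300,290)); b=max(blobs(m,100),key=lambda q:q[0]); ys,xs=np.where(b[3]); X=dpt(c,np.c_[xs,ys],d)
s,R=st(); L=(X-s["tcp_pos"])@R*1000
for z0 in range(-10,50,6):
    q=L[(abs(L[:,2]-z0)<3)]; 
    if len(q): print(z0,len(q),"x",q[:,0].min().round(1),q[:,0].max().round(1),"y top",q[:,1].min().round(1))
E
```

```text
tilt -23.4 along 14.47 lat 0.63 up -9.51 | F ax -4.5 lat 8.5 up 6.9 |T [-1.26 -1.93 -0.11] Tax -2.10 gap 23.5 t 5.85 zdir [0.143 0.99  0.004]
tilt -23.2 along 13.28 lat 1.63 up -8.56 | F ax 1.4 lat 2.4 up 2.4 |T [ 0.11 -0.18  0.15] Tax -0.16 gap 23.5 t 5.90 zdir [0.144 0.99  0.004]
-10 2 x 19.8 19.9 y top 91.9
-4 28 x -13.2 10.3 y top -13.1
2 579 x -22.9 18.8 y top -19.2
8 878 x -22.8 18.0 y top -18.9
14 905 x -14.2 16.9 y top -18.0
20 902 x -14.4 16.1 y top -17.4
26 946 x -14.5 10.1 y top -17.0
32 898 x -14.4 9.6 y top -15.3
38 917 x -13.9 9.2 y top -14.0
44 880 x -13.4 8.2 y top -12.5
```

View pics/e2.png

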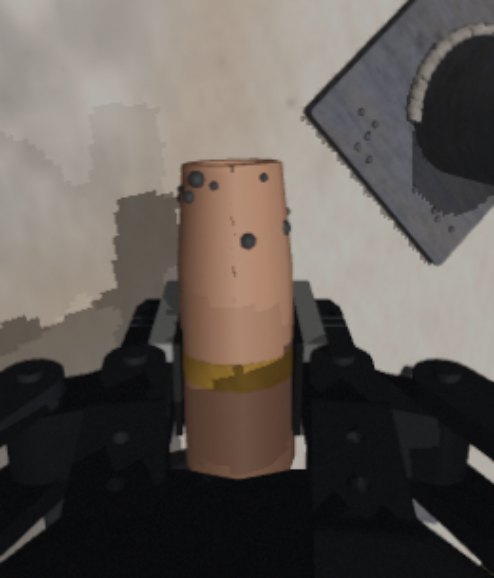

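```bash
python3 - <<'E'
from h import *
c,im,d=load("e_w1")
m=copper(im,(215,100,300,290)); b=max(blobs(m,100),key=lambda q:q[0]); ys,xs=np.where(b[3]); X=dpt(c,np.c_[xs,ys],d)
ok=X[:,2]>.05; X=X[ok]; a=(X-[.5056,-.326,.085])@Z0; print("along pct",np.percentile(a,[0,1,5,95,99,99.8,100])*1000)
for t in (-10,0,10,20,30,40,50):
    q=X[abs(a*1000-t)<3]; 
    if len(q): print(t,len(q),"zmax",q[:,2].max(),np.round((q[np.argmax(q[:,2])]-[.5056,-.326,.085])@np.cross([0,0,-1],Z0)*1000,1))
E
```

```text
along pct [ 9.3306819  13.40411417 16.3556247  59.37028651 61.21647615 82.64917534
 82.64917534]
10 52 zmax 0.09264758892821881 3.0
20 869 zmax 0.09423799461740827 -2.7
30 891 zmax 0.09313193510256403 -0.7
40 953 zmax 0.09200381035703574 -1.6
50 902 zmax 0.08980935231579906 -1.9
```

Request:
drive_tool(plan="-1 0 -1 2 0.7 0 8; -1 0 -1 2 0.7 0 8; -1 0 -1 2 0.7 0 6; -1 0 0 2 0.5 0 0")

```text
clock: 6.4
tcp_pos: [0.5095, -0.3064, 0.0796]
orientation: [0.721, -0.689, 0.044, -0.053]
wrist_force: [1.2, -0.8, -1.9]
finger_gap: 0.0231
```

```bash
cat >> h.py <<'E'
def noz(tag,box=(215,60,300,290)):
    c,im,d=snap("wrist",tag); s,R=st(); tw(0)
    m=copper(im,box); b=max(blobs(m,100),key=lambda q:q[0]); ys,xs=np.where(b[3]); X=dpt(c,np.c_[xs,ys],d)
    L=(X-s["tcp_pos"])@R*1000; ok=(abs(L[:,1])<40); X=X[ok]; L=L[ok]
    a=(X-[.5056,-.326,.085])@Z0*1000; print("mouth along",np.percentile(a,99).round(1),"mouth toolz",np.percentile(L[:,2],99).round(1))
    for z0 in range(-6,70,8):
        q=L[abs(L[:,2]-z0)<2]; w=X[abs(L[:,2]-z0)<2]
        if len(q)>20: print(z0,"tooltop y",q[:,1].min().round(1),"world top",(w[:,2].max()*1000).round(1),"x",np.percentile(q[q[:,1]<-5][:,0],[1,99]).round(1) if (q[:,1]<-5).any() else "")
E
python3 -c "
from h import *
tw(0); noz('e_w2')"
```

```text
tilt -0.5 along 19.97 lat 0.87 up -5.40 | F ax -0.6 lat 1.4 up -1.9 |T [-0.16 -0.01  0.01] Tax -0.03 gap 23.1 t 6.40 zdir [0.137 0.989 0.046]
tilt -0.6 along 20.22 lat 0.48 up -5.41 | F ax 0.2 lat 0.9 up -3.3 |T [-0.11 -0.2   0.01] Tax -0.21 gap 22.9 t 6.45 zdir [0.137 0.989 0.046]
mouth along 70.4 mouth toolz 49.2
2 tooltop y -18.6 world top 98.2 x [-10.9  11.4]
10 tooltop y -13.0 world top 93.0 x [-9.1  9.3]
18 tooltop y -7.0 world top 87.4 x [-4.1  3.1]
26 tooltop y -0.3 world top 81.0 x 
34 tooltop y 5.8 world top 75.3 x 
42 tooltop y 13.2 world top 68.3 x 
50 tooltop y 20.2 world top 61.6 x
```

```bash
python3 - <<'E'
from h import *
a=cv2.imread("pics/e_w2.png")[80:384,130:390]; 
c,im,d=snap("side","e_s2"); b=cv2.imread("pics/e_s2.png")[240:340,170:280]
c,im,d=snap("scene","e_sc2"); g=cv2.imread("pics/e_sc2.png")[170:240,300:390]
f=lambda x:cv2.resize(x,(int(x.shape[1]*400/x.shape[0]),400),interpolation=cv2.INTER_CUBIC)
cv2.imwrite("pics/e3.png",f(a)); cv2.imwrite("pics/e4.png",np.hstack([f(b)[:, :400],f(g)[:,:400]]))
E
```

```text
(no output)
```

View pics/e3.png

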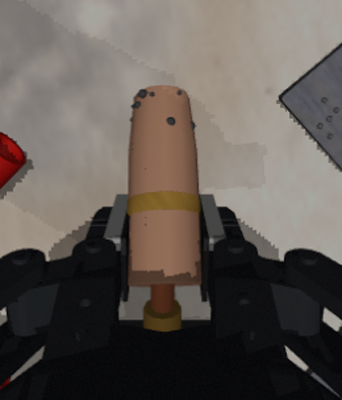

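View pics/e4.png

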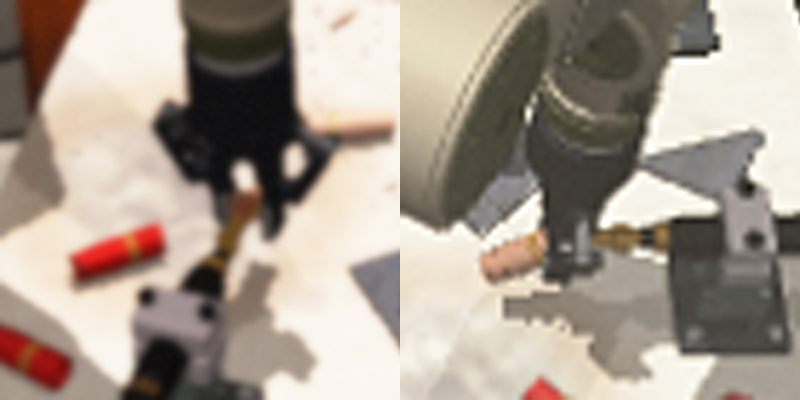

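Request:
drive_tool(plan="-1 0 0 6 0 0 0; -1 0 0 7 0 0 0; -1 0 0 8 0 0 0")

```text
clock: 6.92
tcp_pos: [0.51, -0.2859, 0.0802]
orientation: [0.72, -0.691, 0.044, -0.056]
wrist_force: [2.4, -6.5, -11.6]
finger_gap: 0.0228
```

```bash
python3 -c "
from h import *
tw(0); noz('e_w3')"
```

```text
tilt -0.7 along 40.34 lat -1.80 up -4.76 | F ax -6.0 lat 3.3 up -11.6 |T [-1.1  -0.3  -0.04] Tax -0.47 gap 22.8 t 6.92 zdir [0.141 0.989 0.042]
tilt -0.7 along 42.02 lat -2.21 up -4.50 | F ax 1.2 lat -1.2 up -0.9 |T [0.02 0.05 0.02] Tax 0.05 gap 23.0 t 6.97 zdir [0.14  0.989 0.044]
mouth along 90.7 mouth toolz 47.8
-6 tooltop y -13.2 world top 93.7 x [-10.7  11.7]
2 tooltop y -17.6 world top 98.2 x [-10.5  11.4]
10 tooltop y -10.9 world top 91.7 x [-8.2  8.4]
18 tooltop y -5.6 world top 86.8 x [-1.1  1.3]
26 tooltop y 1.4 world top 80.2 x 
34 tooltop y 7.0 world top 74.9 x 
42 tooltop y 14.2 world top 68.1 x 
50 tooltop y 21.8 world top 60.9 x
```

View pics/e_w3.png

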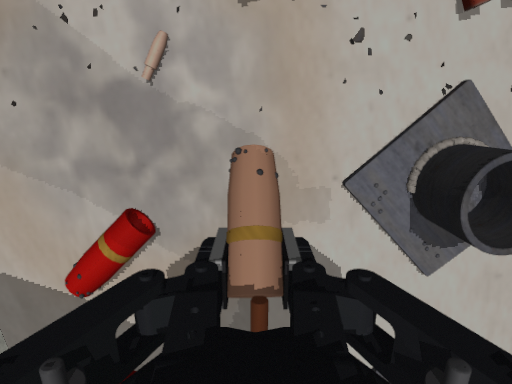

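Request:
drive_tool(plan="-1 0 0 8 0 0 0; -1 0 0 10 0 0 0; -1 0 0 15 0 0 0; -1 0 0 20 0 0 0; -1 0 -20 20 0 0 0; -1 0 -30 10 0 0 0; -1 0 0 0 0 0 0")

```text
clock: 7.85
tcp_pos: [0.5206, -0.1939, 0.1376]
orientation: [0.721, -0.689, 0.043, -0.054]
wrist_force: [0.0, 0.3, -0.9]
finger_gap: 0.0231
```

```bash
python3 - <<'E'
from h import *
tw(0); noz('f_w1'); pst(); c,im,d=snap("scene","f_sc"); c,im,d=snap("side","f_si")
g=cv2.imread("pics/f_sc.png")[150:280,290:420]; cv2.imwrite("pics/f1.png",cv2.resize(g,None,fx=4.5,fy=4.5,interpolation=cv2.INTER_CUBIC))
E
```

```text
tilt -0.8 along 132.81 lat -5.28 up 52.60 | F ax 0.3 lat 0.0 up -0.9 |T [-0.1   0.03 -0.04] Tax 0.02 gap 23.1 t 7.85 zdir [0.136 0.99  0.047]
tilt -0.6 along 132.88 lat -6.22 up 51.11 | F ax 0.4 lat -0.5 up -0.5 |T [-0.01  0.03  0.02] Tax 0.03 gap 22.8 t 7.90 zdir [0.137 0.989 0.048]
mouth along 183.3 mouth toolz 49.4
2 tooltop y -19.9 world top 156.1 x [-10.3  11.9]
10 tooltop y -14.1 world top 150.7 x [-9.5 10.8]
18 tooltop y -8.8 world top 145.7 x [-5.6  7.7]
26 tooltop y -2.2 world top 139.4 x 
34 tooltop y 4.7 world top 133.0 x 
42 tooltop y 10.7 world top 127.4 x 
50 tooltop y 18.4 world top 120.0 x 
t7.90 tcp [ 519.7 -193.7  136.1] x [ 0.99  -0.137  0.011] y [ 0.017  0.046 -0.999] F [-0.4  0.5 -0.5] T [-0.01  0.03  0.02] gap 22.8 q [-0.53  0.34 -0.21  1.03  0.05  1.18]
```

View pics/f_w1.png

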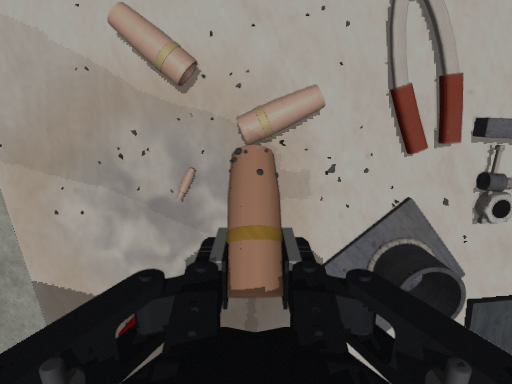

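View pics/f1.png

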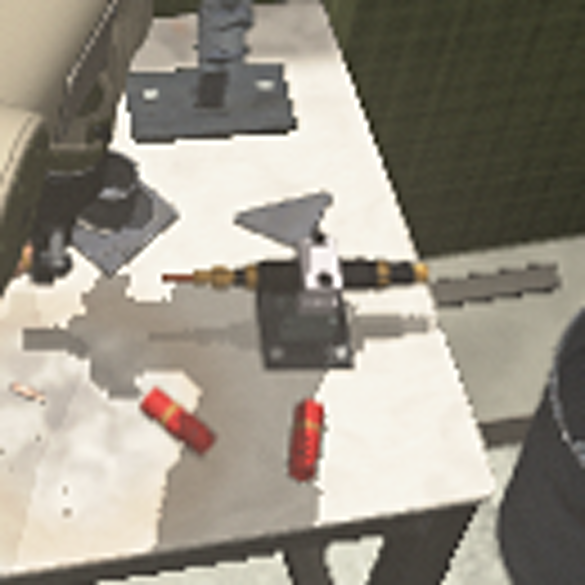

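Request:
drive_tool(plan="-1 -5 30 -15 -1.4 0 0; -1 -4 30 -15 -1.4 0 0; -1 0 24 0 0 0 0; -1 0 14 0 0 0 0; -1 0 0 0 0 0 0")

```text
clock: 8.62
tcp_pos: [0.5064, -0.2259, 0.033]
orientation: [-0.702, 0.708, -0.047, 0.054]
wrist_force: [1.4, 4.4, 6.3]
finger_gap: 0.0231
```

```bash
python3 - <<'E'
from h import *
pst(); noz('f_w2')
E
```

```text
t8.62 tcp [ 506.4 -225.9   33. ] x [ 0.99  -0.143  0.01 ] y [ 0.009 -0.009 -1.   ] F [1.4 4.4 6.3] T [ 1.15 -0.27  0.02] gap 23.1 q [-0.56  0.43 -0.36  0.77 -0.    1.15]
tilt -0.6 along 98.84 lat -14.42 up -51.75 | F ax -0.5 lat -0.8 up 8.4 |T [0.35 0.03 0.01] Tax 0.08 gap 23.1 t 8.68 zdir [ 0.143  0.99  -0.009]
mouth along 150.8 mouth toolz 52.1
2 tooltop y -17.7 world top 51.0 x [-11.2  10.9]
10 tooltop y -13.7 world top 46.8 x [-10.3   9.9]
18 tooltop y -9.8 world top 42.9 x [-7.5  7.3]
26 tooltop y -4.9 world top 37.9 x 
34 tooltop y -0.9 world top 33.8 x 
42 tooltop y 4.0 world top 28.8 x 
50 tooltop y 9.1 world top 23.7 x
```

View pics/f_w2.png

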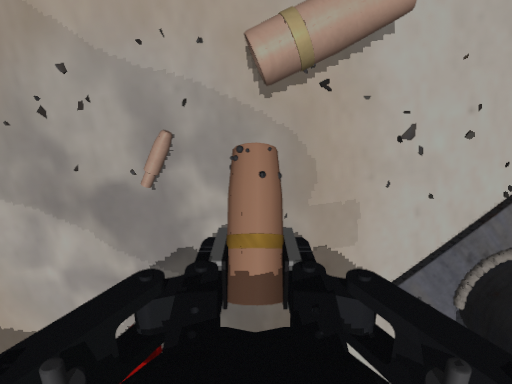

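Request:
drive_tool(plan="-1 0 6 0 0 0 0; -1 0 4 0 0 0 0; -1 0 0 0 0 0 0")

```text
clock: 9.05
tcp_pos: [0.5066, -0.2296, 0.0282]
orientation: [-0.7, 0.71, -0.047, 0.056]
wrist_force: [-0.6, 3.9, 5.9]
finger_gap: 0.0231
```

```bash
python3 - <<'E'
from h import *
pst()
E
```

```text
t9.05 tcp [ 506.6 -229.6   28.2] x [ 0.989 -0.145  0.013] y [ 0.011 -0.015 -1.   ] F [-0.6  3.9  5.9] T [1.05 0.06 0.02] gap 23.1 q [-0.57  0.44 -0.37  0.75 -0.01  1.15]
```

Request:
drive_tool(plan="-0.2 0 0 0 0 0 0; -0.2 0 0 0 0 0 0; -0.2 0 0 0 0 0 0", grip_force=60)

```text
clock: 9.43
tcp_pos: [0.5055, -0.2296, 0.0267]
orientation: [-0.7, 0.71, -0.049, 0.055]
wrist_force: [0.9, -0.9, 0.2]
finger_gap: 0.0343
```

```bash
python3 - <<'E'
from h import *
pst(); noz('f_w3')
E
```

```text
t9.43 tcp [ 505.5 -229.6   26.7] x [ 0.989 -0.147  0.011] y [ 0.009 -0.014 -1.   ] F [ 0.9 -0.9  0.2] T [ 0.   -0.   -0.01] gap 34.3 q [-0.57  0.44 -0.37  0.75 -0.01  1.15]
tilt -0.6 along 95.37 lat -14.85 up -58.41 | F ax -0.3 lat 0.3 up -0.3 |T [ 0.02 -0.01 -0.03] Tax -0.01 gap 34.7 t 9.47 zdir [ 0.147  0.989 -0.013]
mouth along 140.5 mouth toolz 45.3
-6 tooltop y 1.2 world top 25.4 x 
2 tooltop y 1.2 world top 25.4 x 
10 tooltop y 1.1 world top 25.4 x 
18 tooltop y 0.6 world top 25.7 x 
26 tooltop y 0.9 world top 25.4 x 
34 tooltop y 1.3 world top 24.9 x 
42 tooltop y 2.2 world top 23.9 x
```

View pics/f_w3.png

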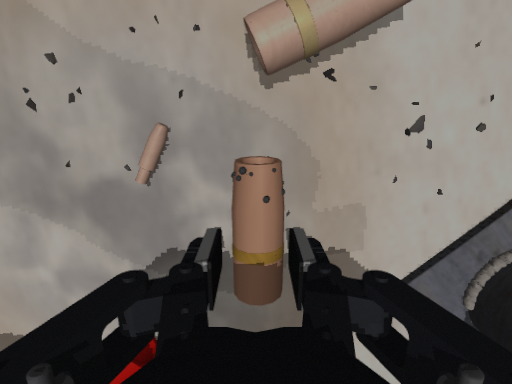

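Request:
drive_tool(plan="-0.2 0 0.5 8 0 0 0; -0.2 0 0.5 6 0 0 0; -0.2 0 0 0 0 0 0; -1 0 0 0 0 0 0; -1 0 0 0 0 0 0; -1 0 0 0 0 0 0")

```text
clock: 10.22
tcp_pos: [0.5076, -0.2142, 0.025]
orientation: [-0.701, 0.71, -0.049, 0.055]
wrist_force: [-0.7, -0.1, -0.5]
finger_gap: 0.0234
```

```bash
python3 - <<'E'
from h import *
pst(); noz('f_w4')
E
```

```text
t10.22 tcp [ 507.6 -214.2   25. ] x [ 0.989 -0.146  0.01 ] y [ 0.008 -0.014 -1.   ] F [-0.7 -0.1 -0.5] T [ 0.12 -0.05 -0.04] gap 23.4 q [-0.54  0.43 -0.38  0.74 -0.01  1.18]
tilt -0.6 along 110.81 lat -15.07 up -59.97 | F ax -0.1 lat -0.6 up 0.2 |T [ 0.08  0.06 -0.02] Tax 0.07 gap 23.0 t 10.28 zdir [ 0.146  0.989 -0.012]
mouth along 140.7 mouth toolz 30.0
-6 tooltop y -0.3 world top 25.4 x 
2 tooltop y -0.6 world top 25.6 x 
10 tooltop y 0.1 world top 24.8 x 
18 tooltop y 0.1 world top 24.7 x 
26 tooltop y -0.2 world top 24.9 x
```

Request:
drive_tool(plan="-1 0 -30 0 0 0 0; -1 0 -60 0 0 0 0; -1 0 -60 0 0 0 0; -1 -8 -50 51 0 -10 0; -1 1 -30 52 0 -10 0; -1 10 0 51 0 -10 0; -1 19 0 48 0 -10 0; -1 27 0 44 0 -10 0", grip_force=90)

```text
clock: 11.28
tcp_pos: [0.5033, 0.0429, 0.2517]
orientation: [-0.654, 0.664, 0.259, -0.255]
wrist_force: [0.4, -0.4, -0.7]
finger_gap: 0.0228
```

```bash
python3 - <<'E'
from h import *
pst(); delta([.5,.21,.27],frame((-1,0)))
E
```

```text
t11.28 tcp [503.3  42.9 251.7] x [ 0.736  0.677 -0.   ] y [ 0.011 -0.012 -1.   ] F [ 0.4 -0.4 -0.7] T [ 0.   -0.01 -0.01] gap 22.8 q [-0.07  0.17 -0.14  1.24 -0.01  0.76]
delta mm [110.6 -20.3 124.9] deg [  0.85 -47.39  -0.38] rows>= 5
```

Request:
drive_tool(plan="-1 26 -5 32 0 -10 0; -1 30 -5 28 0 -10 0; -1 33 -5 23 0 -10 0; -1 33 -5 15 0 -10 0; -1 0 0 0 0.8 -7 0; -1 0 0 0 0 0 0")

```text
clock: 12.02
tcp_pos: [0.483, 0.2095, 0.2692]
orientation: [0.492, -0.495, -0.503, 0.51]
wrist_force: [0.4, -0.8, -0.0]
finger_gap: 0.0224
```

```bash
python3 - <<'E'
from h import *
pst(); snap("wrist","g_w1"); snap("side","g_s1")
E
```

```text
t12.03 tcp [483.  209.5 269.2] x [-0.026  1.    -0.011] y [-0.005 -0.011 -1.   ] F [ 0.4 -0.8 -0. ] T [ 0.02  0.05 -0.02] gap 22.4 q [ 0.26  0.22 -0.04  1.32 -0.01  0.24]
```

View pics/g_w1.png

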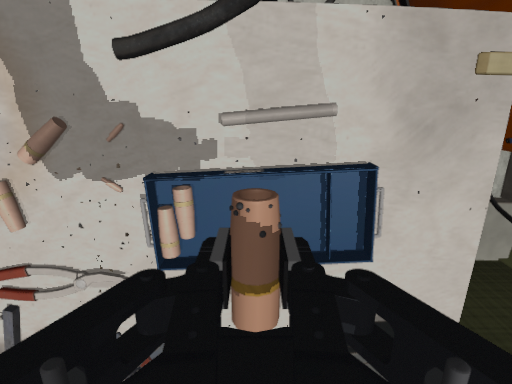

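View pics/g_s1.png

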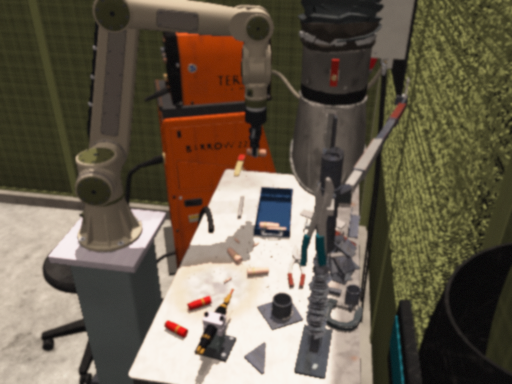

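```bash
python3 - <<'E'
from h import *
c,im,d=load("g_w1")
hsv=cv2.cvtColor(im,cv2.COLOR_RGB2HSV); blue=((hsv[...,0]>100)&(hsv[...,0]<125)&(hsv[...,1]>90)).astype(np.uint8)
u,v=np.meshgrid(np.arange(512),np.arange(384)); m=(d>0)&(blue>0)&(v<300)
X=np.full((384,512,3),np.nan); X[m]=dpt(c,np.c_[u[m],v[m]],d)
r=m&(X[...,2]>.027)&(X[...,2]<.04)&(X[...,1]>.03)
P=X[r]; print(len(P),np.percentile(P,[0,5,50,95,100],axis=0).round(4))
f=m&(X[...,2]<.015)&(X[...,2]>-.01)&(X[...,1]>.1); F=X[f]; print("floor",np.percentile(F[:,2],[5,50,95]).round(4), len(F))
rect=cv2.minAreaRect((P[:,:2]*1000).astype(np.float32)); print(rect); print(cv2.boxPoints(rect))
# corner rays
pts=[(146,176),(376,165),(374,262),(157,268)]; print(np.round(plane(c,pts,.033)*1000,1))
# bar
bar=[(221,119),(336,108)]; print("bar",np.round(plane(c,bar,.008)*1000,1)); print(np.round(dpt(c,[(222,118),(250,115.5),(280,113),(300,111),(330,108)],d)*1000,1))
# divider top depth
print("div",np.round(dpt(c,[(327,180),(327,200),(327,220),(327,240)],d)*1000,1))
cv2.imwrite("pics/g_m.png",np.hstack([r.astype(np.uint8)*255,blue*255])[:, :])
c2,i2,d2=load("g_s1")
m=np.zeros((384,512),np.uint8)
cv2.imwrite("pics/g1.png",cv2.resize(cv2.imread("pics/g_w1.png")[95:275,100:400],None,fx=2.6,fy=2.6,interpolation=cv2.INTER_CUBIC))
E
```

```text
1616 [[0.4799 0.0696 0.027 ]
 [0.4843 0.0749 0.0275]
 [0.5007 0.2194 0.0312]
 [0.6189 0.3588 0.0329]
 [0.6267 0.3649 0.0348]]
floor [0.001  0.0024 0.0092] 9955
((554.1534423828125, 217.23297119140625), (127.38201904296875, 286.49786376953125), 4.3619818687438965)
[[479.75177  355.22278 ]
 [501.54205   69.554794]
 [628.5551    79.243164]
 [606.76483  364.91113 ]]
[[498.9  74.8  33. ]
 [477.8 351.8  33. ]
 [606.5 366.4  33. ]
 [624.   80.3  33. ]]
bar [[430.2 163.6   8. ]
 [413.4 303.9   8. ]]
[[428.7 165.8  16.1]
 [425.  199.4  15.6]
 [421.1 235.4  14.6]
 [418.1 259.3  14.7]
 [413.6 295.   14.5]]
div [[503.  299.8  11.4]
 [530.1 302.5  10.3]
 [557.7 304.7  11.3]
 [585.4 306.7  13.9]]
```

View pics/g1.png

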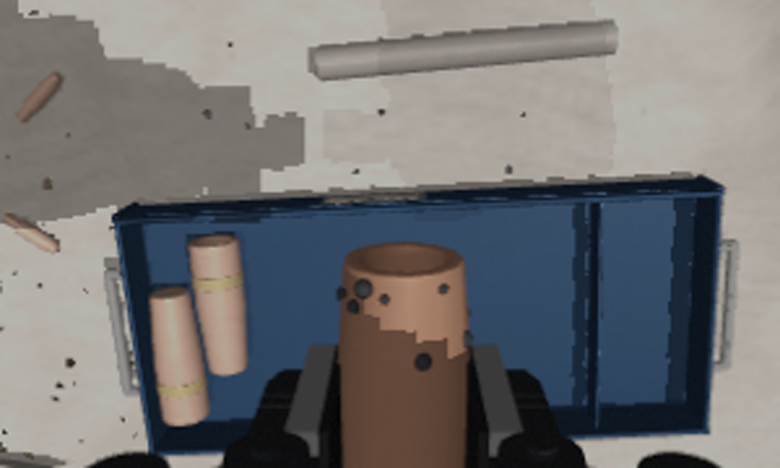

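```bash
cat >> h.py <<'E'
TC=np.array([.5542,.2172,.003]); EY=np.array([-.0761,.9971,0]); EX=np.array([.9971,.0761,0])
def T(x,y,z): return TC+(x*EX+y*EY+np.array([0,0,z]))/1000
FT=frame(-EX)
def tpos():
    s,R=st(); p=(s["tcp_pos"]-TC)*1000; print("tray coords TCP",np.round([p@EX,p@EY,p[2]],1),"gap",round(s["finger_gap"]*1000,1),"F",np.round(s["wrist_force"],1),"t",round(s["clock"],2))
E
python3 - <<'E'
from h import *
delta(T(-4,-51,80),FT)
E
```

```text
delta mm [-42.7 186.4 -70.9] deg [-0.29 -2.98 -0.6 ] rows>= 4
```

Request:
drive_tool(plan="-1 -15 20 -25 -0.3 -3 -0.6; -1 -15 50 -25 0 0 0; -1 -13 60 -21 0 0 0; -1 0 50 0 0 0 0; -1 0 6 0 0 0 0; -1 0 0 0 0 0 0")

```text
clock: 12.88
tcp_pos: [0.5611, 0.1657, 0.0837]
orientation: [-0.483, 0.486, 0.518, -0.513]
wrist_force: [-0.0, 0.1, -0.3]
finger_gap: 0.0225
```

```bash
python3 - <<'E'
from h import *
tpos(); delta(T(-4,-51,27),FT); snap("wrist","g_w2")
E
```

```text
tray coords TCP [  3.  -51.8  80.7] gap 22.5 F [-0.   0.1 -0.3] t 12.88
delta mm [ 0.7 53.6  7.4] deg [ 0.47 -0.81  0.06] rows>= 1
```

View pics/g_w2.png

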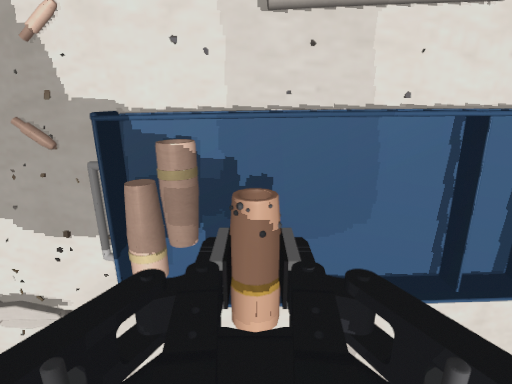

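Request:
drive_tool(plan="-1 1 20 4 0.4 -0.8 0; -1 0.5 20 3 0 0 0; -1 0 9 1 0 0 0; -1 0 2 0 0 0 0")

```text
clock: 13.42
tcp_pos: [0.5565, 0.1684, 0.0362]
orientation: [-0.478, 0.482, 0.523, -0.516]
wrist_force: [0.1, 0.0, -0.6]
finger_gap: 0.0224
```

```bash
python3 - <<'E'
from h import *
tpos(); delta(T(-4,-50.5,25),FT)
E
```

```text
tray coords TCP [ -1.4 -48.9  33.2] gap 22.4 F [ 0.1  0.  -0.6] t 13.43
delta mm [-1.6  8.2  2.7] deg [0.66 0.15 0.11] rows>= 1
```

Request:
drive_tool(plan="-1 -2 6 2 -0.3 0 0; -1 -1 3 1 0 0 0; -1 0 1 0 0 0 0")

```text
clock: 13.8
tcp_pos: [0.5546, 0.1655, 0.0281]
orientation: [-0.476, 0.484, 0.525, -0.514]
wrist_force: [-4.4, -0.4, 10.7]
finger_gap: 0.0228
```

```bash
python3 - <<'E'
from h import *
pst();tpos(); delta(T(-4,-50.5,25),FT)
E
```

```text
t13.80 tcp [554.6 165.5  28.1] x [-0.079  0.997  0.003] y [ 0.019  0.004 -1.   ] F [-4.4 -0.4 10.7] T [-0.1   0.86 -0.  ] gap 22.8 q [ 0.15  0.47 -0.31  0.77  0.    0.07]
tray coords TCP [ -3.5 -51.6  25.1] gap 22.8 F [-4.4 -0.4 10.7] t 13.8
delta mm [1.1 0.1 0.5] deg [1.12 0.19 0.16] rows>= 1
```

Contact with the floor at the expected height. Release partially, then lift.

Request:
drive_tool(plan="-0.25 0 0 0 0 0 0; -0.25 0 -1 0 0 0 0; -0.2 0 -1 0 0 0 0; -0.2 0 -20 0 0 0 0; -0.2 0 -40 0 0 0 0; -0.2 0 -50 0 0 0 0; -0.2 0 -50 0 0 0 0")

```text
clock: 14.68
tcp_pos: [0.5489, 0.164, 0.1901]
orientation: [-0.478, 0.482, 0.523, -0.516]
wrist_force: [1.1, 0.7, 0.3]
finger_gap: 0.0339
```

```bash
python3 - <<'E'
from h import *
tpos(); snap("wrist","g_w3")
E
```

```text
tray coords TCP [ -9.3 -52.7 187.1] gap 33.9 F [1.1 0.7 0.3] t 14.68
```

View pics/g_w3.png

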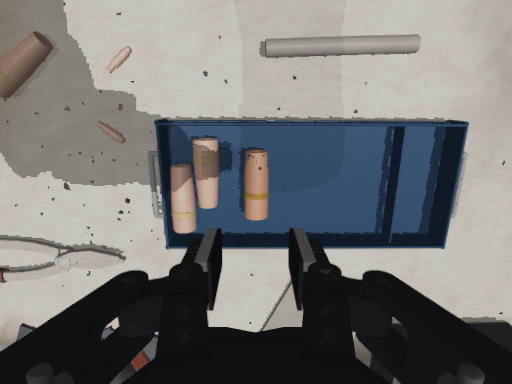

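Request:
drive_tool(plan="1 -40 -5 8 0 0 0; 1 -52 -5 8 0 0 0; 1 -52 0 8 0 0 0; 1 -52 0 8 0 0 0; 1 -45 0 0 0 0 0; 1 0 0 0 0 0 0")

```text
clock: 15.48
tcp_pos: [0.5421, -0.0846, 0.2097]
orientation: [-0.472, 0.486, 0.529, -0.511]
wrist_force: [0.4, 0.1, -0.7]
finger_gap: 0.0853
```

```bash
python3 - <<'E'
from h import *
pst(); snap("wrist","h_w1")
c,im,d=load("g_w3")
hsv=cv2.cvtColor(im,cv2.COLOR_RGB2HSV); blue=((hsv[...,0]>100)&(hsv[...,0]<125)&(hsv[...,1]>90)).astype(np.uint8)
u,v=np.meshgrid(np.arange(512),np.arange(384)); m=(d>0)&(blue>0)&(v<300)
X=np.full((384,512,3),np.nan); X[m]=dpt(c,np.c_[u[m],v[m]],d)
r=m&(X[...,2]>.027)&(X[...,2]<.04)&(X[...,1]>.03); P=X[r]
rect=cv2.minAreaRect((P[:,:2]*1000).astype(np.float32)); print(rect,cv2.boxPoints(rect))
b=[q for q in blobs(copper(im,(235,140,280,230)),100)]
for q in b:
    ys,xs=np.where(q[3]); Y=dpt(c,np.c_[xs,ys],d); p=(Y-TC)*1000; print("noz0 tray",np.round([np.median(p@EX),np.median(p@EY),np.percentile(p[:,2],98)],1), np.round(plane(c,cv2.boxPoints(q[2]),.0155)*1000))
E
```

```text
t15.47 tcp [542.1 -84.6 209.7] x [-0.082  0.997  0.001] y [ 0.032  0.004 -0.999] F [ 0.4  0.1 -0.7] T [ 0.    0.03 -0.04] gap 85.3 q [-0.31  0.26 -0.14  1.15  0.01 -0.39]
((554.1325073242188, 217.13323974609375), (126.59912872314453, 286.213134765625), 4.282201766967773) [[480.32404 355.1138 ]
 [501.69525  69.69967]
 [627.941    79.15268]
 [606.56976 364.5668 ]]
noz0 tray [ -1.3 -51.3  24.8] [[525. 152.  16.]
 [523. 175.  16.]
 [595. 182.  16.]
 [597. 157.  16.]]
```

View pics/h_w1.png

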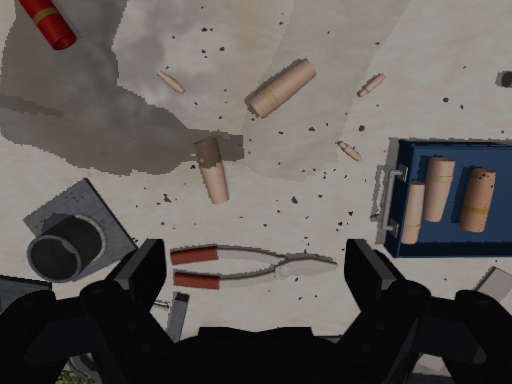

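```bash
cat >> h.py <<'E'
def rod(c,im,d,box,zc,amin=40):
    q=max(blobs(copper(im,box),amin),key=lambda q:q[0]); (cx,cy),(w,h),a=q[2]
    bp=cv2.boxPoints(q[2]); e=[np.linalg.norm(bp[1]-bp[0]),np.linalg.norm(bp[2]-bp[1])]
    E=[(bp[0]+bp[1])/2,(bp[2]+bp[3])/2] if e[0]<e[1] else [(bp[1]+bp[2])/2,(bp[3]+bp[0])/2]
    W=plane(c,np.array(E),zc); L=W[1]-W[0]
    ys,xs=np.where(q[3]); X=dpt(c,np.c_[xs,ys],d); X=X[X[:,2]<.06]
    mu=X.mean(0); 
    ax=np.linalg.svd((X-mu)[:,:2],full_matrices=False)[2][0]
    print("area",q[0],"ends px",np.round(E,0).tolist(),"centre",np.round(W.mean(0)*1000,1),"len %.1f"%(np.linalg.norm(L)*1000),"dir",np.round(L[:2]/np.linalg.norm(L),3),"| depth mean",np.round(mu*1000,1),"top",np.round(np.percentile(X[:,2],97)*1000,1),"dir",np.round(ax,3))
    return W.mean(0),L[:2]/np.linalg.norm(L)
E
python3 - <<'E'
from h import *
c,im,d=load("h_w1")
for b,z in (((245,55,320,122),.012),((185,130,235,210),.012),((150,60,195,100),.004),((350,70,390,102),.004),((330,135,365,165),.004)): rod(c,im,d,b,z,20)
E
```

```text
area 1712 ends px [[311.0, 63.0], [254.0, 110.0]] centre [460.1 -64.2  12. ] len 70.4 dir [ 0.685 -0.729] | depth mean [461.4 -65.3  20.4] top 24.3 dir [ 0.661 -0.75 ]
area 1419 ends px [[204.0, 134.0], [211.0, 204.0]] centre [ 550.8 -134.5   12. ] len 76.4 dir [0.992 0.128] | depth mean [ 546.5 -129.4   19.1] top 24.4 dir [0.957 0.29 ]
area 182 ends px [[159.0, 72.0], [183.0, 92.0]] centre [ 463.6 -176.1    4. ] len 30.7 dir [0.574 0.819] | depth mean [ 464.  -175.1    6. ] top 8.2 dir [0.563 0.827]
area 185 ends px [[384.0, 75.0], [359.0, 95.0]] centre [449.7  27.2   4. ] len 30.2 dir [ 0.714 -0.7  ] | depth mean [449.3  26.8   6. ] top 7.9 dir [ 0.717 -0.697]
area 165 ends px [[339.0, 142.0], [360.0, 159.0]] centre [518.8  16.1   4. ] len 30.9 dir [0.545 0.838] | depth mean [518.7  15.7   6. ] top 8.0 dir [0.548 0.836]
```

```bash
python3 - <<'E'
from h import *
delta([.4605,-.0645,.10],frame((-.67,.74)))
s,R=st(); d=np.array([.4605,-.0645,.10])-s["tcp_pos"]; print(d*1000)
# per-row expansions: 6 rows equal yaw
Rt=frame((-.67,.74)); rv=Rot.from_matrix(R.T@Rt).as_rotvec()
for i in range(6):
    Ri=R@Rot.from_rotvec(rv*i/6).as_matrix(); print(np.round(Ri.T@d*1000/6,1),np.round(np.degrees(rv/6),1))
E
```

```text
delta mm [ 25.2 107.2  82.8] deg [ 1.61 52.64  0.93] rows>= 6
[ -81.21123846   18.65542739 -109.67682552]
[ 4.2 17.9 13.8] [0.3 8.8 0.2]
[ 2.1 17.9 14.2] [0.3 8.8 0.2]
[-0.  18.  14.3] [0.3 8.8 0.2]
[-2.2 18.1 14. ] [0.3 8.8 0.2]
[-4.2 18.1 13.4] [0.3 8.8 0.2]
[-6.2 18.2 12.6] [0.3 8.8 0.2]
```

```bash
cat >> h.py <<'E'
def steps(pos,Rt,n=None):
    s,R=st(); d=np.array(pos)-s["tcp_pos"]; rv=Rot.from_matrix(R.T@Rt).as_rotvec()
    if n is None: n=int(np.ceil(max(np.linalg.norm(d)*1000/50,np.degrees(np.linalg.norm(rv))/10,1)))
    for i in range(n):
        Ri=R@Rot.from_rotvec(rv*i/n).as_matrix(); print(np.round(Ri.T@d*1000/n,1),np.round(np.degrees(rv/n),1))
E
```

Request:
drive_tool(plan="1 4 18 14 0.3 9 0.2; 1 2 18 14 0.3 9 0.2; 1 0 18 14 0.3 9 0.2; 1 -2 18 14 0.3 9 0.2; 1 -4 18 13 0.3 9 0.2; 1 -6 18 12 0 8 0; 1 0 0 0 0 0 0")

```text
clock: 16.4
tcp_pos: [0.459, -0.054, 0.0969]
orientation: [-0.662, 0.663, 0.246, -0.246]
wrist_force: [-0.4, -1.5, 0.2]
finger_gap: 0.0855
```

```bash
python3 - <<'E'
from h import *
pst(); delta([.4605,-.0645,.10],frame((-.67,.74))); c,im,d=snap("wrist","h_w2"); 
rod(c,im,d,(210,80,310,300),.012)
E
```

```text
t16.40 tcp [459.  -54.   96.9] x [ 0.757  0.653 -0.   ] y [ 0.    -0.001 -1.   ] F [-0.4 -1.5  0.2] T [-0.02  0.    0.01] gap 85.5 q [-0.29  0.21 -0.5   0.86 -0.    0.57]
delta mm [-5.7 -3.1 -9. ] deg [ 0.05 -1.38 -0.01] rows>= 1
area 3090 ends px [[248.0, 168.0], [248.0, 266.0]] centre [462.2 -65.6  12. ] len 75.7 dir [ 0.647 -0.762] | depth mean [459.9 -62.6  20.2] top 24.2 dir [ 0.665 -0.747]
```

View pics/h_w2.png

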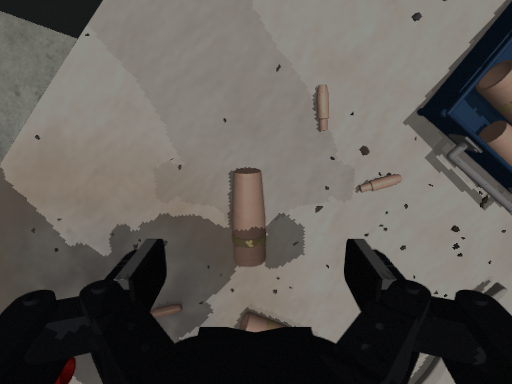

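Request:
drive_tool(plan="1 -4 25 -6 0 -1 0; 1 -2 28 -4 0 0 0; 1 -1 14 -1 0 0 0; 1 0 3 0 0 0 0; 1 0 0 0 0 0 0")

```text
clock: 17.08
tcp_pos: [0.4705, -0.0679, 0.0314]
orientation: [-0.655, 0.662, 0.261, -0.253]
wrist_force: [-0.7, 0.1, 1.1]
finger_gap: 0.0852
```

```bash
python3 - <<'E'
from h import *
pst(); delta([.4605,-.0640,.0255],frame((-.66,.75)))
E
```

```text
t17.07 tcp [470.5 -67.9  31.4] x [0.736 0.677 0.008] y [ 0.014 -0.005 -1.   ] F [-0.7  0.1  1.1] T [ 0.01  0.01 -0.01] gap 85.2 q [-0.31  0.31 -0.57  0.68  0.    0.52]
delta mm [-4.8  5.7  9.7] deg [0.75 1.23 0.44] rows>= 1
```

Request:
drive_tool(plan="1 -5 5 9 0.6 0.5 0.3; 1 -2 3 3 0 0 0; 1 0 0 0 0 0 0")

```text
clock: 17.45
tcp_pos: [0.4572, -0.0635, 0.0242]
orientation: [-0.659, 0.661, 0.255, -0.252]
wrist_force: [0.1, -0.2, 0.8]
finger_gap: 0.0856
```

```bash
python3 - <<'E'
from h import *
pst(); delta([.4605,-.0640,.0255],frame((-.66,.75)))
E
```

```text
t17.45 tcp [457.2 -63.5  24.2] x [0.742 0.67  0.003] y [ 0.005 -0.001 -1.   ] F [ 0.1 -0.2  0.8] T [-0.07 -0.    0.  ] gap 85.6 q [-0.31  0.3  -0.6   0.67  0.    0.52]
delta mm [ 2.1 -1.3 -2.6] deg [0.22 0.74 0.19] rows>= 1
```

Request:
drive_tool(plan="-1 0 -1 0 0 0 0; -1 0 0 0 0 0 0; -1 0 0 0 0 0 0; -1 0 0 0 0 0 0; -1 0 0 0 0 0 0; -1 0 0 0 0 0 0")

```text
clock: 18.2
tcp_pos: [0.458, -0.0637, 0.0262]
orientation: [-0.659, 0.661, 0.256, -0.252]
wrist_force: [0.0, -0.9, 1.2]
finger_gap: 0.0224
```

```bash
cat >> h.py <<'E'
def held(tag,amin=200):
    c,im,d=snap("wrist",tag); s,R=st()
    m=copper(im,(205,80,310,340)); u,v=np.meshgrid(np.arange(512),np.arange(384)); k=(m>0)&(d>0)
    X=dpt(c,np.c_[u[k],v[k]],d); L=(X-s["tcp_pos"])@R*1000; L=L[(abs(L[:,0])<14)&(abs(L[:,1])<30)&(abs(L[:,2])<60)]
    print("held n",len(L),"z range",np.percentile(L[:,2],[1,99]).round(1))
    for z0 in range(-14,50,8):
        q=L[abs(L[:,2]-z0)<2]
        if len(q)>8: print(z0,"top y",np.percentile(q[:,1],3).round(1),"x",np.percentile(q[:,0],[3,97]).round(1))
E
python3 - <<'E'
from h import *
pst(); held("h_w3")
E
```

```text
t18.20 tcp [458.  -63.7  26.2] x [0.742 0.67  0.004] y [ 0.007 -0.001 -1.   ] F [ 0.  -0.9  1.2] T [0.08 0.09 0.01] gap 22.4 q [-0.31  0.3  -0.59  0.67  0.    0.52]
held n 6421 z range [-35.3  31.8]
-14 top y 1.6 x [-10.8  10.4]
-6 top y 2.1 x [-10.4  10. ]
2 top y 2.4 x [-10.3   9.9]
10 top y 2.9 x [-10.2  10.4]
18 top y 3.5 x [-10.1   9.4]
26 top y 3.8 x [-9.4  9.1]
```

Request:
drive_tool(plan="-1 0 -30 0 0 0 0; -1 0 -50 0 0 0 0; -1 0 -35 0 0 0 0")

```text
clock: 18.62
tcp_pos: [0.4542, -0.0628, 0.1403]
orientation: [0.661, -0.659, -0.253, 0.254]
wrist_force: [0.4, -1.3, -0.7]
finger_gap: 0.0226
```

```bash
python3 - <<'E'
from h import *
pst(); steps(T(-2,-1,100),FT)
E
```

```text
t18.62 tcp [454.2 -62.8 140.3] x [ 0.742  0.67  -0.   ] y [-0.002  0.002 -1.   ] F [ 0.4 -1.3 -0.7] T [ 0.02 -0.05 -0.04] gap 22.6 q [-0.31  0.16 -0.44  0.97  0.    0.52]
[43.3  6.3 23.5] [-0.  -8.7  0. ]
[46.3  6.3 16.7] [-0.  -8.7  0. ]
[48.3  6.2  9.5] [-0.  -8.7  0. ]
[49.2  6.2  2.1] [-0.  -8.7  0. ]
[49.   6.2 -5.4] [-0.  -8.7  0. ]
[ 47.6   6.2 -12.8] [-0.  -8.7  0. ]
```

Request:
drive_tool(plan="-1 43 4 23 0 -8.7 0; -1 46 4 17 0 -8.7 0; -1 48 4 10 0 -8.7 0; -1 49 4 2 0 -8.7 0; -1 49 4 -5 0 -8.7 0; -1 45 6 -12 0 -8.7 0; -1 0 0 0 0 0 0")

```text
clock: 19.5
tcp_pos: [0.5539, 0.2201, 0.116]
orientation: [-0.473, 0.476, 0.525, -0.523]
wrist_force: [-0.5, -0.4, -0.7]
finger_gap: 0.0222
```

```bash
python3 - <<'E'
from h import *
pst(); tpos(); delta(T(-2,-1,60),FT); held("i_w1")
E
```

```text
t19.50 tcp [553.9 220.1 116. ] x [-0.1    0.995 -0.002] y [ 0.006 -0.001 -1.   ] F [-0.5 -0.4 -0.7] T [ 0.    0.05 -0.  ] gap 22.2 q [ 0.24  0.42 -0.14  1.   -0.    0.14]
tray coords TCP [-1.00e-01  2.90e+00  1.13e+02] gap 22.2 F [-0.5 -0.4 -0.7] t 19.5
delta mm [-3.8 53.   2.3] deg [ 0.34  1.36 -0.1 ] rows>= 1
held n 6258 z range [-35.7  31.1]
-14 top y 1.7 x [-9.8 12. ]
-6 top y 2.1 x [-9.7 11.9]
2 top y 2.5 x [-9.5 11.7]
10 top y 3.1 x [-9.  11.6]
18 top y 3.7 x [-8.3 10.5]
26 top y 4.2 x [-7.8  9.9]
```

View pics/i_w1.png

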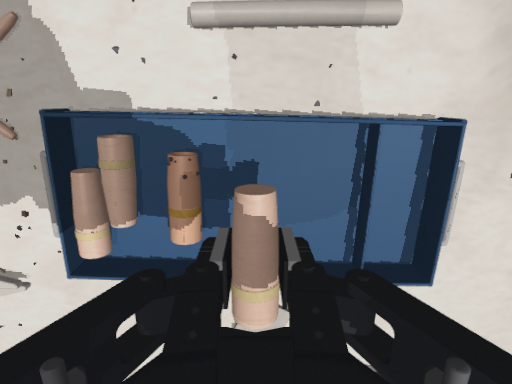

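Request:
drive_tool(plan="-1 -2 30 2 0.2 1 0; -1 -1 30 2 0 0 0; -1 -1 14 2 0 0 0; -1 0 4 0 0 0 0; -1 0 0 0 0 0 0")

```text
clock: 20.18
tcp_pos: [0.5473, 0.2093, 0.0375]
orientation: [0.481, -0.483, -0.517, 0.518]
wrist_force: [-0.5, 0.8, -0.6]
finger_gap: 0.0224
```

```bash
python3 - <<'E'
from h import *
pst(); tpos(); delta(T(-2,-1,26),FT)
E
```

```text
t20.18 tcp [547.3 209.3  37.5] x [-0.071  0.998 -0.004] y [ 0.002 -0.004 -1.   ] F [-0.5  0.8 -0.6] T [-0.04 -0.09 -0.  ] gap 22.4 q [ 0.23  0.48 -0.26  0.83 -0.    0.16]
tray coords TCP [-7.5 -7.3 34.5] gap 22.4 F [-0.5  0.8 -0.6] t 20.18
delta mm [ 6.4  8.5 -5.4] deg [ 0.08 -0.32 -0.23] rows>= 1
```

Request:
drive_tool(plan="-1 6 5 -5 0 -0.3 -0.2; -1 3 4 -2 0 0 0; -1 0 2 0 0 0 0")

```text
clock: 20.55
tcp_pos: [0.5563, 0.2199, 0.0291]
orientation: [-0.479, 0.482, 0.52, -0.517]
wrist_force: [-6.8, -1.6, 15.9]
finger_gap: 0.0228
```

```bash
python3 - <<'E'
from h import *
pst(); tpos(); delta(T(-2,-1,26),FT)
E
```

```text
t20.55 tcp [556.3 219.9  29.1] x [-0.076  0.997  0.001] y [ 0.006  0.001 -1.   ] F [-6.8 -1.6 15.9] T [-0.39  1.23 -0.05] gap 22.8 q [ 0.24  0.51 -0.24  0.82 -0.    0.17]
tray coords TCP [ 2.3  2.6 26.1] gap 22.8 F [-6.8 -1.6 15.9] t 20.55
delta mm [-3.6  0.1  4.3] deg [ 0.35 -0.02  0.03] rows>= 1
```

Request:
drive_tool(plan="-1 -5 -2 2 0 0 0; -1 -2 0 2 0 0 0; -1 0 0 0 0 0 0")

```text
clock: 20.92
tcp_pos: [0.5529, 0.2128, 0.0315]
orientation: [-0.479, 0.482, 0.521, -0.517]
wrist_force: [0.3, -0.7, -1.1]
finger_gap: 0.0224
```

```bash
python3 - <<'E'
from h import *
pst(); tpos(); delta(T(-2,-1,26),FT)
E
```

```text
t20.93 tcp [552.9 212.8  31.5] x [-0.077  0.997  0.001] y [ 0.007  0.001 -1.   ] F [ 0.3 -0.7 -1.1] T [-0.04  0.01  0.  ] gap 22.4 q [ 0.23  0.5  -0.26  0.81 -0.    0.16]
tray coords TCP [-1.7 -4.3 28.5] gap 22.4 F [ 0.3 -0.7 -1.1] t 20.93
delta mm [3.3 2.5 0.4] deg [0.4  0.02 0.03] rows>= 1
```

Request:
drive_tool(plan="-1 4 2 0 0 0 0; -1 0 2 0 0 0 0; -1 0 0 0 0 0 0; -0.25 0 0 0 0 0 0; -0.25 0 0 0 0 0 0; -0.2 0 -2 0 0 0 0; -0.2 0 -20 0 0 0 0; -0.2 0 -40 0 0 0 0")

```text
clock: 21.92
tcp_pos: [0.5495, 0.217, 0.0884]
orientation: [0.48, -0.48, -0.519, 0.519]
wrist_force: [0.0, 0.1, 1.0]
finger_gap: 0.0344
```

```bash
python3 - <<'E'
from h import *
pst(); tpos(); snap("wrist","i_w2"); pst(); steps([.51,-.14,.2],FT)
E
```

```text
t21.93 tcp [549.5 217.   88.4] x [-0.077  0.997 -0.   ] y [-0. -0. -1.] F [0.  0.1 1. ] T [-0.01 -0.02 -0.02] gap 34.4 q [ 0.24  0.44 -0.19  0.94 -0.    0.16]
tray coords TCP [-4.7  0.2 85.4] gap 34.4 F [0.  0.1 1. ] t 21.93
t21.98 tcp [552.8 218.   95. ] x [-0.077  0.997  0.001] y [ 0.009  0.002 -1.   ] F [0.3 0.2 4.2] T [ 0.02 -0.05  0.03] gap 34.2 q [ 0.24  0.43 -0.18  0.95 -0.    0.16]
[-44.2 -13.3   8.7] [0.1 0.  0. ]
[-44.2 -13.2   8.7] [0.1 0.  0. ]
[-44.2 -13.2   8.7] [0.1 0.  0. ]
[-44.2 -13.2   8.7] [0.1 0.  0. ]
[-44.2 -13.2   8.7] [0.1 0.  0. ]
[-44.2 -13.2   8.7] [0.1 0.  0. ]
[-44.2 -13.2   8.7] [0.1 0.  0. ]
[-44.2 -13.1   8.7] [0.1 0.  0. ]
```

View pics/i_w2.png

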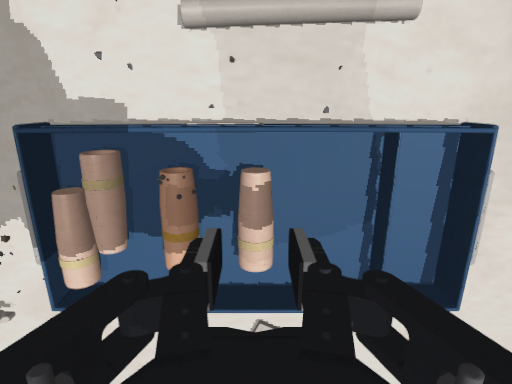

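Request:
drive_tool(plan="1 -30 -40 4 0 0 0; 1 -48 -30 4 0 0 0; 1 -50 -10 4 0 0 0; 1 -50 0 4 0 0 0; 1 -50 0 4 0 0 0; 1 -50 0 4 0 0 0; 1 -50 0 0 0 0 0; 1 -20 0 0 0 0 0")

```text
clock: 22.98
tcp_pos: [0.5588, -0.1398, 0.1801]
orientation: [-0.474, 0.484, 0.525, -0.515]
wrist_force: [-0.5, 0.6, 0.3]
finger_gap: 0.0857
```

```bash
python3 - <<'E'
from h import *
pst(); snap("wrist","j_w1")
E
```

```text
t22.98 tcp [ 558.8 -139.8  180.1] x [-0.082  0.997 -0.001] y [ 0.019  0.001 -1.   ] F [-0.5  0.6  0.3] T [ 0.05  0.08 -0.02] gap 85.7 q [-0.39  0.33 -0.11  1.11  0.01 -0.47]
```

View pics/j_w1.png

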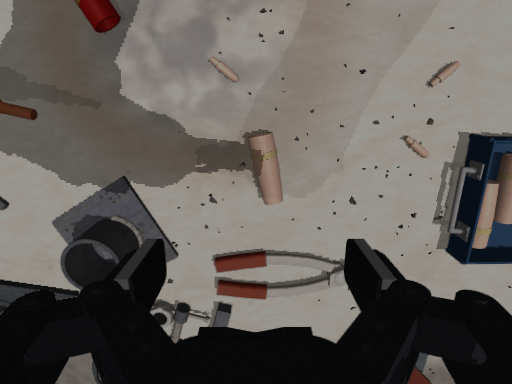

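```bash
python3 - <<'E'
from h import *
c,im,d=load("j_w1")
for b,z in (((240,120,290,215),.012),((200,50,245,90),.004),((420,55,470,95),.004),((395,128,435,165),.004)): W,L=rod(c,im,d,b,z,20)
E
```

```text
area 1726 ends px [[259.0, 133.0], [273.0, 204.0]] centre [ 552.5 -129.6   12. ] len 72.3 dir [0.963 0.269] | depth mean [ 547.6 -130.6   19.9] top 24.2 dir [0.957 0.29 ]
area 220 ends px [[211.0, 58.0], [237.0, 80.0]] centre [ 464.1 -176.2    4. ] len 30.1 dir [0.573 0.819] | depth mean [ 464.4 -175.6    5.7] top 7.9 dir [0.56  0.828]
area 259 ends px [[458.0, 62.0], [430.0, 85.0]] centre [449.9  26.9   4. ] len 31.4 dir [ 0.71  -0.704] | depth mean [449.9  26.1   6. ] top 8.3 dir [ 0.714 -0.7  ]
area 210 ends px [[406.0, 136.0], [427.0, 157.0]] centre [518.9  16.3   4. ] len 31.0 dir [0.585 0.811] | depth mean [519.1  15.4   5.6] top 7.9 dir [0.554 0.833]
```

```bash
python3 - <<'E'
from h import *
steps([.548,-.130,.06],frame((-.958,-.285)),4)
E
```

```text
[ 3.1 30.   3.1] [ 0.3 -3.  -0.1]
[ 3.2 30.   2.8] [ 0.3 -3.  -0.1]
[ 3.3 30.   2.5] [ 0.3 -3.  -0.1]
[ 3.4 30.   2.2] [ 0.3 -3.  -0.1]
```

Request:
drive_tool(plan="1 3 30 3 0.3 -3 0; 1 3 30 4 0.3 -3 0; 1 4 30 4 0.3 -3 0; 1 4 26 3 0.3 -3 0; 1 0 4 0 0 0 0; 1 0 0 0 0 0 0")

```text
clock: 23.78
tcp_pos: [0.5451, -0.1257, 0.0579]
orientation: [0.419, -0.42, -0.568, 0.57]
wrist_force: [0.1, 0.3, 1.3]
finger_gap: 0.0857
```

```bash
python3 - <<'E'
from h import *
pst(); delta([.5495,-.130,.026],frame((-.958,-.285)))
c,im,d=snap("wrist","j_w2"); rod(c,im,d,(220,80,300,330),.012)
E
```

```text
t23.77 tcp [ 545.1 -125.7   57.9] x [-0.295  0.956 -0.002] y [ 0.    -0.002 -1.   ] F [0.1 0.3 1.3] T [-0.03 -0.05 -0.02] gap 85.7 q [-0.37  0.42 -0.31  0.84 -0.   -0.67]
delta mm [-5.3 31.9 -2.9] deg [-0.04  0.57 -0.13] rows>= 1
area 4527 ends px [[244.0, 174.0], [244.0, 292.0]] centre [ 553.2 -130.2   12. ] len 76.2 dir [0.959 0.284] | depth mean [ 545.6 -131.    19.5] top 24.3 dir [0.957 0.289]
```

View pics/j_w2.png

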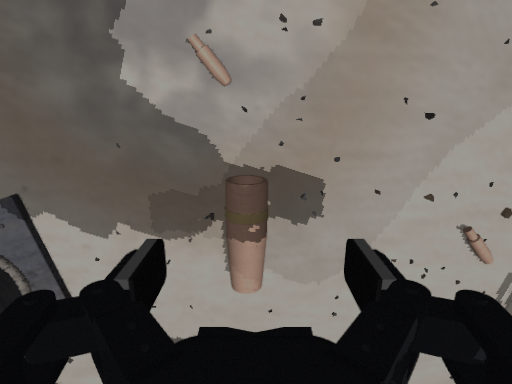

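Request:
drive_tool(plan="1 -4 16 -2 0 0.5 0; 1 -3 12 0 0 0 0; 1 0 5 0 0 0 0; 1 0 0 0 0 0 0")

```text
clock: 24.32
tcp_pos: [0.5513, -0.1333, 0.0248]
orientation: [0.421, -0.425, -0.566, 0.567]
wrist_force: [-0.6, 0.5, 0.6]
finger_gap: 0.0854
```

```bash
python3 - <<'E'
from h import *
pst(); delta([.5495,-.130,.026],frame((-.958,-.285)))
E
```

```text
t24.32 tcp [ 551.3 -133.3   24.8] x [-0.285  0.959 -0.005] y [ 0.004 -0.004 -1.   ] F [-0.6  0.5  0.6] T [ 0.02  0.04 -0.01] gap 85.4 q [-0.38  0.47 -0.33  0.77 -0.   -0.67]
delta mm [ 3.7 -1.3  0.8] deg [ 0.16 -0.03 -0.28] rows>= 1
```

Request:
drive_tool(plan="-1 3 -1 0 0 0 0; -1 1 0 0 0 0 0; -1 0 0 0 0 0 0; -1 0 0 0 0 0 0; -1 0 0 0 0 0 0; -1 0 0 0 0 0 0")

```text
clock: 25.08
tcp_pos: [0.5506, -0.1292, 0.0271]
orientation: [0.42, -0.425, -0.567, 0.567]
wrist_force: [0.1, -0.8, -1.5]
finger_gap: 0.0224
```

```bash
python3 - <<'E'
from h import *
pst(); held("j_w3")
E
```

```text
t25.07 tcp [ 550.6 -129.2   27.1] x [-0.285  0.959 -0.006] y [ 0.006 -0.004 -1.   ] F [ 0.1 -0.8 -1.5] T [0.01 0.01 0.03] gap 22.4 q [-0.37  0.46 -0.33  0.77 -0.   -0.66]
held n 6428 z range [-33.9  32.5]
-14 top y 3.8 x [-9.9  9.7]
-6 top y 3.2 x [-10.7   9.9]
2 top y 2.7 x [-10.5  10.3]
10 top y 2.0 x [-11.   11.3]
18 top y 2.4 x [-11.6  11.5]
26 top y 2.5 x [-11.4  10.8]
34 top y 3.3 x [-11.2  10.5]
```

Request:
drive_tool(plan="-1 0 -30 0 0 0 0; -1 0 -45 0 0 0 0; -1 0 -35 0 0 0 0")

```text
clock: 25.5
tcp_pos: [0.547, -0.1277, 0.1355]
orientation: [0.424, -0.422, -0.566, 0.568]
wrist_force: [0.1, -0.2, -0.1]
finger_gap: 0.0224
```

```bash
python3 - <<'E'
from h import *
pst(); steps(T(0,49,100),FT)
E
```

```text
t25.50 tcp [ 547.  -127.7  135.5] x [-0.284  0.959 -0.   ] y [-0.003 -0.001 -1.   ] F [ 0.1 -0.2 -0.1] T [-0.01 -0.04  0.  ] gap 22.4 q [-0.37  0.35 -0.2   1.03 -0.   -0.66]
[ 47.1   4.  -14.4] [-0.   1.5 -0. ]
[ 47.4   4.  -13.2] [-0.   1.5 -0. ]
[ 47.8   4.  -11.9] [-0.   1.5 -0. ]
[ 48.1   4.  -10.6] [-0.   1.5 -0. ]
[48.3  4.  -9.4] [-0.   1.5 -0. ]
[48.6  4.  -8.1] [-0.   1.5 -0. ]
[48.8  4.  -6.8] [-0.   1.5 -0. ]
[48.9  4.1 -5.5] [-0.   1.5 -0. ]
```

Request:
drive_tool(plan="-1 45 0 -14 0 1.5 0; -1 47 0 -13 0 1.5 0; -1 48 0 -12 0 1.5 0; -1 48 2 -10 0 1.5 0; -1 48 4 -9 0 1.5 0; -1 48 4 -8 0 1.5 0; -1 45 4 -7 0 1.5 0; -1 35 4 -5 0 1.5 0")

```text
clock: 26.5
tcp_pos: [0.5572, 0.252, 0.1197]
orientation: [-0.481, 0.486, 0.517, -0.515]
wrist_force: [0.4, -0.4, -0.4]
finger_gap: 0.0226
```

```bash
python3 - <<'E'
from h import *
pst(); tpos(); delta(T(0,49.5,60),FT); held("k_w1")
E
```

```text
t26.50 tcp [557.2 252.  119.7] x [-0.065  0.998 -0.004] y [ 0.007 -0.004 -1.   ] F [ 0.4 -0.4 -0.4] T [-0.02 -0.04 -0.01] gap 22.6 q [ 0.3   0.45 -0.09  1.03 -0.01  0.23]
tray coords TCP [  5.6  34.4 116.7] gap 22.6 F [ 0.4 -0.4 -0.4] t 26.5
delta mm [15.3 56.6  6.2] deg [ 0.37 -0.66 -0.25] rows>= 1
held n 6041 z range [-33.8  32.6]
-14 top y 3.2 x [-13.2   5.8]
-6 top y 2.6 x [-13.3   6.7]
2 top y 2.1 x [-13.2   6.5]
10 top y 1.6 x [-13.3   7.2]
18 top y 1.5 x [-13.3   7.2]
26 top y 1.8 x [-13.1   7. ]
34 top y 2.7 x [-13.5   6.9]
```

View pics/k_w1.png

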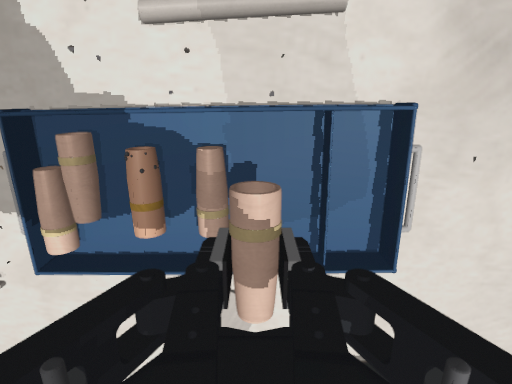

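Request:
drive_tool(plan="-1 10 10 4 0.3 -0.6 -0.2; -1 4 25 2 0 0 0; -1 0 30 1 0 0 0; -1 0 14 0 0 0 0; -1 0 2 0 0 0 0; -1 0 0 0 0 0 0")

```text
clock: 27.3
tcp_pos: [0.5475, 0.2694, 0.0341]
orientation: [-0.481, 0.479, 0.52, -0.519]
wrist_force: [0.4, 0.4, -0.7]
finger_gap: 0.0226
```

```bash
python3 - <<'E'
from h import *
pst(); tpos(); delta(T(0,49.5,27),FT)
E
```

```text
t27.30 tcp [547.5 269.4  34.1] x [-0.079  0.997  0.002] y [-0.002  0.002 -1.   ] F [ 0.4  0.4 -0.7] T [-0.03  0.03  0.02] gap 22.6 q [ 0.32  0.53 -0.19  0.85  0.    0.25]
tray coords TCP [-2.7 52.6 31.1] gap 22.6 F [ 0.4  0.4 -0.7] t 27.3
delta mm [-3.1  4.1 -2.7] deg [-0.09  0.18  0.12] rows>= 1
```

Request:
drive_tool(plan="-1 -4 3 -3 0 0 0; -1 0 3 0 0 0 0; -1 0 1 0 0 0 0; -1 0 0 0 0 0 0")

```text
clock: 27.8
tcp_pos: [0.553, 0.2657, 0.0303]
orientation: [-0.48, 0.48, 0.521, -0.518]
wrist_force: [-0.4, 1.2, -1.0]
finger_gap: 0.0227
```

```bash
python3 - <<'E'
from h import *
pst(); tpos(); delta(T(0,49.5,27),FT)
E
```

```text
t27.80 tcp [553.  265.7  30.3] x [-0.079  0.997  0.004] y [ 0.003  0.004 -1.   ] F [-0.4  1.2 -1. ] T [-0.05 -0.04 -0.06] gap 22.7 q [ 0.32  0.53 -0.19  0.84  0.    0.24]
tray coords TCP [ 2.5 48.4 27.3] gap 22.7 F [-0.4  1.2 -1. ] t 27.8
delta mm [1.1 0.3 2.5] deg [0.19 0.14 0.21] rows>= 1
```

Request:
drive_tool(plan="-0.25 0 0 0 0 0 0; -0.25 0 0 0 0 0 0; -0.2 0 -2 0 0 0 0; -0.2 0 -20 0 0 0 0; -0.2 0 -40 0 0 0 0; -0.2 0 -40 0 0 0 0")

```text
clock: 28.55
tcp_pos: [0.5504, 0.2646, 0.131]
orientation: [0.481, -0.479, -0.519, 0.52]
wrist_force: [1.0, 0.5, -0.9]
finger_gap: 0.0341
```

```bash
python3 - <<'E'
from h import *
pst(); tpos(); snap("wrist","k_w2"); pst(); steps([.47,.03,.16],FT)
E
```

```text
t28.55 tcp [550.4 264.6 131. ] x [-0.079  0.997  0.002] y [-0.004  0.001 -1.   ] F [ 1.   0.5 -0.9] T [0.06 0.01 0.02] gap 34.1 q [ 0.32  0.44 -0.07  1.06  0.    0.24]
tray coords TCP [ -0.2  47.5 128. ] gap 34.1 F [ 1.   0.5 -0.9] t 28.55
t28.60 tcp [553.1 265.5 137.1] x [-0.079  0.997  0.004] y [ 0.004  0.004 -1.   ] F [1.3 0.1 3.1] T [-0.04 -0.09 -0.01] gap 34.3 q [ 0.32  0.44 -0.06  1.07  0.    0.24]
[-38.   -4.   16.9] [0. 0. 0.]
[-38.   -4.   16.9] [0. 0. 0.]
[-38.   -4.   16.9] [0. 0. 0.]
[-38.1  -3.9  16.8] [0. 0. 0.]
[-38.1  -3.9  16.8] [0. 0. 0.]
[-38.1  -3.9  16.8] [0. 0. 0.]
```

View pics/k_w2.png

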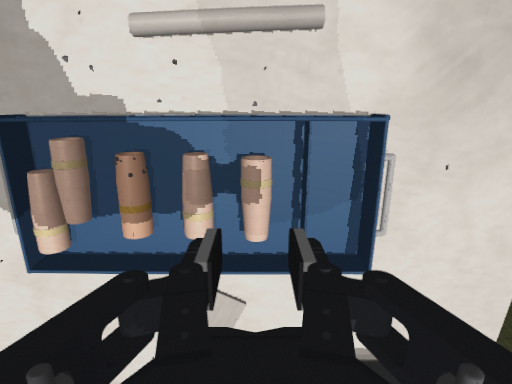

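```bash
python3 - <<'E'
from h import *
steps([.450,.012,.13],frame((-.714,.70)),7)
E
```

```text
[-34.9   0.8  17.5] [0. 7. 0.]
[-36.8   0.8  13.2] [0. 7. 0.]
[-38.1   0.9   8.6] [0. 7. 0.]
[-38.9   0.9   3.9] [0. 7. 0.]
[-39.1   0.9  -0.9] [0. 7. 0.]
[-38.7   1.   -5.7] [0. 7. 0.]
[-37.7   1.  -10.3] [0. 7. 0.]
```

Request:
drive_tool(plan="0.3 -35 -3 17 0 7 0; 0.3 -37 0 13 0 7 0; 0.3 -38 0 9 0 7 0; 0.3 -39 0 4 0 7 0; 0.3 -39 0 -1 0 7 0; 0.3 -38 0 -6 0 7 0; 0.3 -30 0 -10 0 7 0; 0.3 0 0 0 0 0 0")

```text
clock: 29.6
tcp_pos: [0.4529, 0.014, 0.1412]
orientation: [-0.655, 0.656, 0.271, -0.259]
wrist_force: [0.9, 0.6, -0.2]
finger_gap: 0.0555
```

```bash
python3 - <<'E'
from h import *
pst(); snap("wrist","l_w1")
E
```

```text
t29.60 tcp [452.9  14.  141.2] x [0.719 0.695 0.014] y [ 0.015  0.005 -1.   ] F [ 0.9  0.6 -0.2] T [-0.02  0.06  0.05] gap 55.5 q [-0.15  0.14 -0.47  0.95  0.01  0.65]
```

View pics/l_w1.png

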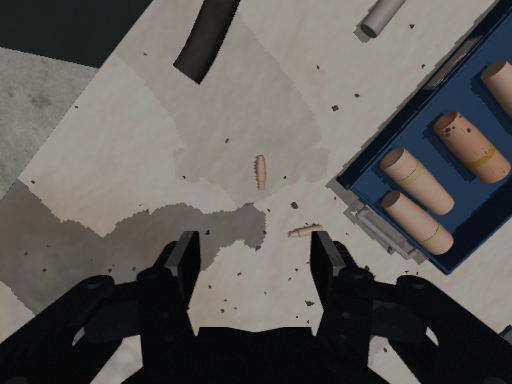

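```bash
python3 - <<'E'
from h import *
c,im,d=load("l_w1"); P,L=rod(c,im,d,(245,145,280,200),.004,20); rod(c,im,d,(280,215,312,245),.004,20)
L=L if L[1]>0 else -L
steps([P[0],P[1],.05],frame(L),3); delta([P[0],P[1],.024],frame(L))
E
```

```text
area 271 ends px [[259.0, 155.0], [262.0, 189.0]] centre [449.7  27.2   4. ] len 30.4 dir [ 0.749 -0.662] | depth mean [448.7  28.    6. ] top 8.0 dir [ 0.721 -0.692]
area 138 ends px [[312.0, 230.0], [290.0, 234.0]] centre [516.   12.5   4. ] len 20.5 dir [-0.542 -0.841] | depth mean [515.3  13.5   5.5] top 7.8 dir [-0.493 -0.87 ]
[ 1.5 30.4  4. ] [ 0.1 -1.5  0.3]
[ 1.8 30.4  3.9] [ 0.1 -1.5  0.3]
[ 2.  30.4  3.8] [ 0.1 -1.5  0.3]
delta mm [  4.2 117.3  12.3] deg [ 0.41 -4.41  0.83] rows>= 2
```

Request:
drive_tool(plan="0 1 30 5 0.2 -1 0.4; 0 1 30 5 0.2 -1 0.4; 0 1 30 5 0 0 0; 0 1 15 2 0 0 0; 0 0 4 0 0 0 0; 0 0 0 0 0 0 0")

```text
clock: 30.4
tcp_pos: [0.4495, 0.0347, 0.0308]
orientation: [-0.648, 0.649, 0.284, -0.279]
wrist_force: [-0.0, 0.5, 0.1]
finger_gap: 0.0429
```

```bash
python3 - <<'E'
from h import *
pst(); delta([.4495,.0275,.024],frame((-.725,.69))); snap("wrist","l_w2")
E
```

```text
t30.40 tcp [449.5  34.7  30.8] x [0.683 0.731 0.006] y [ 0.007  0.001 -1.   ] F [-0.   0.5  0.1] T [-0.05 -0.02 -0.03] gap 42.9 q [-0.1   0.27 -0.62  0.67  0.    0.65]
delta mm [-5.3  6.8 -4.8] deg [0.23 0.54 0.33] rows>= 1
```

View pics/l_w2.png

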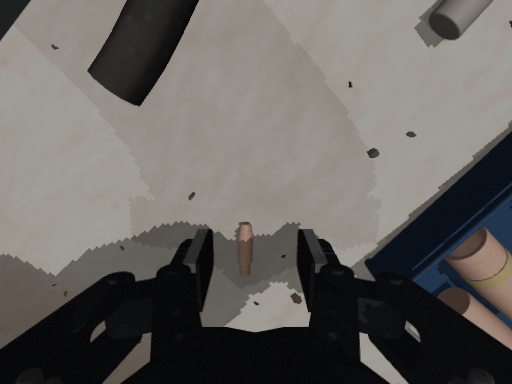

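Request:
drive_tool(plan="0 -5 5 -5 0.2 0.5 0.3; 0 -2 4 -2 0 0 0; 0 0 0 0 0 0 0")

```text
clock: 30.82
tcp_pos: [0.4518, 0.0237, 0.023]
orientation: [-0.649, 0.651, 0.28, -0.277]
wrist_force: [-0.0, 0.2, 0.4]
finger_gap: 0.0429
```

```bash
python3 - <<'E'
from h import *
pst(); delta([.4495,.0275,.024],frame((-.725,.69)))
E
```

```text
t30.82 tcp [451.8  23.7  23. ] x [0.689 0.724 0.002] y [ 0.004 -0.001 -1.   ] F [-0.   0.2  0.4] T [-0.01  0.01  0.02] gap 42.9 q [-0.13  0.29 -0.62  0.66 -0.    0.64]
delta mm [ 1.2 -1.   4.3] deg [ 0.2  -0.01  0.14] rows>= 1
```

Request:
drive_tool(plan="-1 1 -0.5 4 0 0 0; -1 0 -0.5 0 0 0 0; -1 0 0 0 0 0 0; -1 0 0 0 0 0 0; -1 0 0 0 0 0 0; -1 0 0 0 0 0 0", grip_force=50)

```text
clock: 31.58
tcp_pos: [0.4496, 0.0273, 0.0244]
orientation: [-0.649, 0.651, 0.28, -0.277]
wrist_force: [0.5, -0.5, -0.8]
finger_gap: 0.0059
```

```bash
python3 - <<'E'
from h import *
pst()
E
```

```text
t31.57 tcp [449.6  27.3  24.4] x [0.69  0.724 0.003] y [ 0.005 -0.001 -1.   ] F [ 0.5 -0.5 -0.8] T [-0.02  0.04  0.01] gap 5.9 q [-0.12  0.28 -0.62  0.66 -0.    0.64]
```

Request:
drive_tool(plan="-1 0 -25 0 0 0 0; -1 0 -45 0 0 0 0; -1 0 -35 0 0 0 0; -1 0 0 0 0 0 0")

```text
clock: 32.08
tcp_pos: [0.4484, 0.0274, 0.1316]
orientation: [-0.649, 0.65, 0.279, -0.278]
wrist_force: [0.3, 0.3, -0.3]
finger_gap: 0.0058
```

```bash
python3 - <<'E'
from h import *
pst(); snap("wrist","l_w3"); steps(T(-32,114,90),frame(EY))
E
```

```text
t32.08 tcp [448.4  27.4 131.6] x [0.69  0.724 0.002] y [ 0.003 -0.    -1.   ] F [ 0.3  0.3 -0.3] T [-0.03 -0.02  0.02] gap 5.8 q [-0.12  0.15 -0.48  0.94 -0.    0.64]
[37.6  5.3 22.8] [0. 6. 0.]
[35.1  5.3 26.6] [0. 6. 0.]
[32.1  5.3 30.1] [0. 6. 0.]
[28.8  5.3 33.3] [0. 6. 0.]
[25.1  5.3 36.2] [0. 6. 0.]
[21.2  5.3 38.6] [0. 6. 0.]
[17.   5.3 40.6] [0. 6. 0.]
```

View pics/l_w3.png

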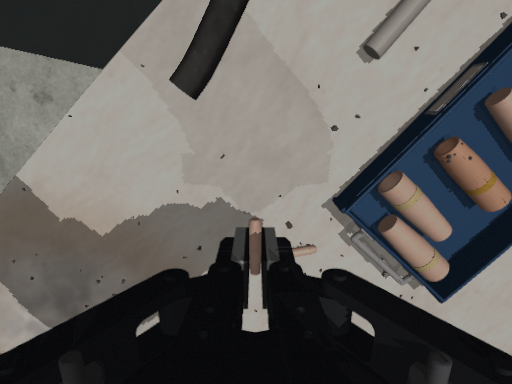

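Request:
drive_tool(plan="-1 37 3 23 0 6 0; -1 35 3 27 0 6 0; -1 32 3 30 0 6 0; -1 29 3 33 0 6 0; -1 25 3 36 0 6 0; -1 21 3 38 0 6 0; -1 10 3 30 0 6 0; -1 0 0 0 0 0 0")

```text
clock: 33.12
tcp_pos: [0.5072, 0.321, 0.0942]
orientation: [-0.705, 0.709, 0.011, -0.023]
wrist_force: [0.2, -0.6, 0.3]
finger_gap: 0.0061
```

```bash
python3 - <<'E'
from h import *
pst(); tpos(); snap("wrist","l_w4"); steps(T(-32,114,26),frame(EY),3)
E
```

```text
t33.12 tcp [507.2 321.   94.2] x [ 0.999  0.048 -0.016] y [-0.016 -0.006 -1.   ] F [ 0.2 -0.6  0.3] T [-0.01 -0.02  0.06] gap 6.1 q [ 0.43  0.46 -0.13  0.99  0.    1.95]
tray coords TCP [-39.  107.1  91.2] gap 6.1 F [ 0.2 -0.6  0.3] t 33.12
[ 2.8 21.6  2.9] [ 0.1 -0.5 -0.3]
[ 2.7 21.7  2.8] [ 0.1 -0.5 -0.3]
[ 2.6 21.7  2.7] [ 0.1 -0.5 -0.3]
```

View pics/l_w4.png

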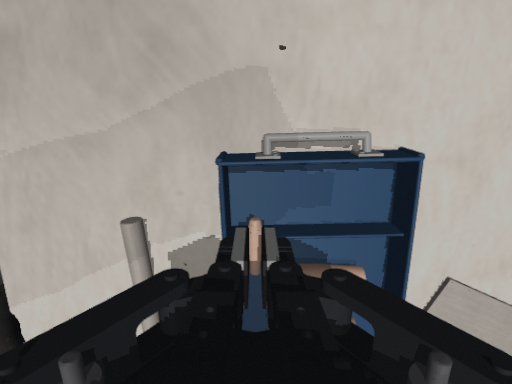

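```bash
python3 - <<'E'
from h import *
c,im,d=load("l_w4"); s,R=st()
for p in [(175,285),(205,280),(225,270),(100,330),(235,245),(150,300)]:
    X=dpt(c,[p],d)[0]; print(p,np.round((X-s["tcp_pos"])@R*1000,1))
E
```

```text
(175, 285) [-26.  -32.5  12.8]
(205, 280) [-16.6 -28.7  12.3]
(225, 270) [-10.2 -23.6  13.2]
(100, 330) [-40.3 -54.5  13.3]
(235, 245) [-7.9 -2.  12.5]
(150, 300) [-31.5 -40.9  13. ]
```

Request:
drive_tool(plan="-1 3 22 3 0.1 -0.5 -0.3; -1 3 22 3 0.1 -0.5 -0.3; -1 1 15 2 0 -0.5 -0.3; -1 0 0 0 0 0 0")

```text
clock: 33.67
tcp_pos: [0.5099, 0.3228, 0.0303]
orientation: [-0.704, 0.709, 0.024, -0.029]
wrist_force: [-0.2, -0.7, -0.2]
finger_gap: 0.0059
```

```bash
python3 - <<'E'
from h import *
pst(); tpos(); delta(T(-32,114,26),frame(EY))
E
```

```text
t33.67 tcp [509.9 322.8  30.3] x [ 0.997  0.075 -0.007] y [-0.007 -0.006 -1.   ] F [-0.2 -0.7 -0.2] T [-0.02 -0.04  0.01] gap 5.9 q [ 0.43  0.53 -0.21  0.85 -0.    1.93]
tray coords TCP [-36.1 108.6  27.3] gap 5.9 F [-0.2 -0.7 -0.2] t 33.67
delta mm [4.1 1.2 5.4] deg [ 0.34 -0.07 -0.42] rows>= 1
```

Request:
drive_tool(plan="-1 3 0 5 0 0 0; -1 1 0 2 0 0 0; -0.6 0 0 0 0 0 0; -0.6 0 0 0 0 0 0; -0.6 0 -15 0 0 0 0; -0.6 0 -30 0 0 0 0; -0.6 0 -30 0 0 0 0")

```text
clock: 34.55
tcp_pos: [0.5136, 0.3295, 0.1089]
orientation: [-0.704, 0.709, 0.023, -0.029]
wrist_force: [0.3, 0.7, -0.1]
finger_gap: 0.017
```

```bash
python3 - <<'E'
from h import *
pst(); tpos(); snap("wrist","l_w5"); steps([.519-.555*.015,.0158-.832*.015,.13],frame((.555,.832)))
E
```

```text
t34.55 tcp [513.6 329.5 108.9] x [ 0.997  0.074 -0.009] y [-0.009 -0.007 -1.   ] F [ 0.3  0.7 -0.1] T [ 0.01 -0.02  0.07] gap 17.0 q [ 0.44  0.47 -0.09  1.03 -0.    1.94]
tray coords TCP [-31.9 115.1 105.9] gap 17.0 F [ 0.3  0.7 -0.1] t 34.55
[ -4.2  -2.1 -46.6] [ 0.   5.4 -0. ]
[  0.2  -2.2 -46.8] [ 0.   5.4 -0. ]
[  4.6  -2.2 -46.5] [ 0.   5.4 -0. ]
[  9.   -2.2 -45.9] [ 0.   5.4 -0. ]
[ 13.3  -2.3 -44.8] [ 0.   5.4 -0. ]
[ 17.5  -2.3 -43.4] [ 0.   5.4 -0. ]
[ 21.5  -2.3 -41.5] [ 0.   5.4 -0. ]
```

View pics/l_w5.png

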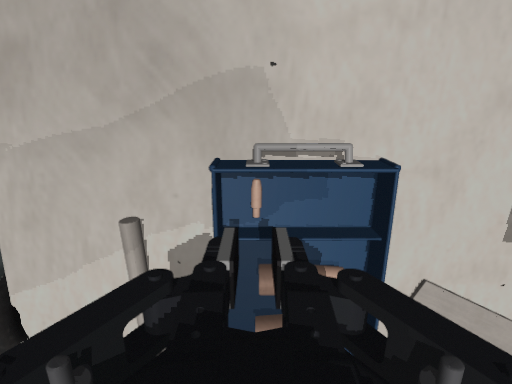

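Request:
drive_tool(plan="0 -4 -10 -46 0 5.4 0; 0 0 -5 -47 0 5.4 0; 0 4 0 -47 0 5.4 0; 0 9 0 -46 0 5.4 0; 0 13 0 -45 0 5.4 0; 0 17 0 -43 0 5.4 0; 0 21 0 -35 0 5.4 0; 0 0 0 0 0 0 0")

```text
clock: 35.6
tcp_pos: [0.515, 0.002, 0.1421]
orientation: [0.676, -0.674, 0.204, -0.216]
wrist_force: [-0.1, -0.6, -0.2]
finger_gap: 0.0422
```

```bash
python3 - <<'E'
from h import *
pst(); snap("wrist","m_w1")
E
```

```text
t35.60 tcp [515.    2.  142.1] x [ 0.823 -0.568  0.016] y [ 0.017 -0.003 -1.   ] F [-0.1 -0.6 -0.2] T [ 0.02  0.02 -0.04] gap 42.2 q [-0.15  0.25 -0.33  0.98 -0.    2.02]
```

View pics/m_w1.png

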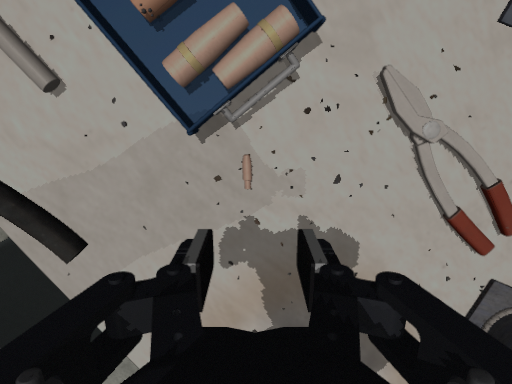

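```bash
python3 - <<'E'
from h import *
c,im,d=load("m_w1"); P,L=rod(c,im,d,(235,145,260,200),.004,20)
L=L if L[1]>0 else -L
steps([P[0],P[1],.03],frame((.558,.83)),4)
E
```

```text
area 276 ends px [[246.0, 154.0], [246.0, 188.0]] centre [518.8  16.7   4. ] len 30.2 dir [-0.575 -0.818] | depth mean [519.6  17.3   6. ] top 8.1 dir [-0.531 -0.847]
[-1.5 28.   3.1] [-0.1 -0.1  0.2]
[-1.4 28.   3.2] [-0.1 -0.1  0.2]
[-1.3 28.   3.2] [-0.1 -0.1  0.2]
[-1.2 28.   3.3] [-0.1 -0.1  0.2]
```

Request:
drive_tool(plan="0 -1.5 28 3 -0.1 0 0.2; 0 -1.5 28 3 -0.1 0 0.2; 0 -1.5 28 3 -0.1 0 0.2; 0 -1 22 3 0 0 0; 0 0 4 0 0 0 0; 0 0 0 0 0 0 0")

```text
clock: 36.4
tcp_pos: [0.5208, 0.0224, 0.0337]
orientation: [0.678, -0.675, 0.202, -0.21]
wrist_force: [1.6, 0.1, 0.5]
finger_gap: 0.0431
```

```bash
python3 - <<'E'
from h import *
pst(); delta([.519,.0165,.024],frame((.555,.832)))
E
```

```text
t36.40 tcp [520.8  22.4  33.7] x [ 0.831 -0.556  0.009] y [ 0.012  0.001 -1.   ] F [1.6 0.1 0.5] T [ 0.03  0.09 -0.  ] gap 43.1 q [-0.11  0.38 -0.45  0.74  0.    2.05]
delta mm [ 1.7  9.7 -6. ] deg [-0.4  -0.11  0.54] rows>= 1
```

Request:
drive_tool(plan="0 1.5 8 -5 -0.4 0 0.5; 0 0.5 4 -3 0 0 0; 0 0 0 0 0 0 0")

```text
clock: 36.78
tcp_pos: [0.5195, 0.0141, 0.0231]
orientation: [0.677, -0.677, 0.204, -0.207]
wrist_force: [-0.0, -0.1, 0.0]
finger_gap: 0.0428
```

```bash
python3 - <<'E'
from h import *
pst(); delta([.519,.0165,.024],frame((.555,.832)))
E
```

```text
t36.77 tcp [519.5  14.1  23.1] x [ 0.831 -0.556  0.003] y [ 0.003 -0.001 -1.   ] F [-0.  -0.1  0. ] T [-0.04  0.05 -0.01] gap 42.8 q [-0.13  0.39 -0.45  0.72 -0.    2.03]
delta mm [-1.7 -0.9  1.7] deg [-0.06 -0.07  0.19] rows>= 1
```

Request:
drive_tool(plan="-1 -1 -0.5 1.5 0 0 0; -1 0 -0.5 0 0 0 0; -1 0 0 0 0 0 0; -1 0 0 0 0 0 0; -1 0 0 0 0 0 0; -1 0 -20 0 0 0 0; -1 0 -45 0 0 0 0; -1 0 -40 0 0 0 0")

```text
clock: 37.78
tcp_pos: [0.5163, 0.0162, 0.1285]
orientation: [-0.676, 0.677, -0.207, 0.204]
wrist_force: [0.1, -0.2, -0.2]
finger_gap: 0.0058
```

```bash
python3 - <<'E'
from h import *
pst(); snap("wrist","m_w2"); steps(T(2,113,85),frame(EY))
E
```

```text
t37.77 tcp [516.3  16.2 128.5] x [ 0.831 -0.556 -0.004] y [-0.004  0.    -1.   ] F [ 0.1 -0.2 -0.2] T [0.   0.04 0.02] gap 5.8 q [-0.12  0.28 -0.32  0.98 -0.    2.04]
[-21.6   6.5  39.6] [ 0.  -5.5  0. ]
[-17.7   6.5  41.4] [ 0.  -5.5  0. ]
[-13.7   6.5  42.9] [ 0.  -5.5  0. ]
[-9.6  6.5 44. ] [ 0.  -5.5  0. ]
[-5.3  6.5 44.7] [ 0.  -5.5  0. ]
[-1.1  6.5 45. ] [ 0.  -5.5  0. ]
[ 3.2  6.5 44.9] [ 0.  -5.5  0. ]
```

View pics/m_w2.png

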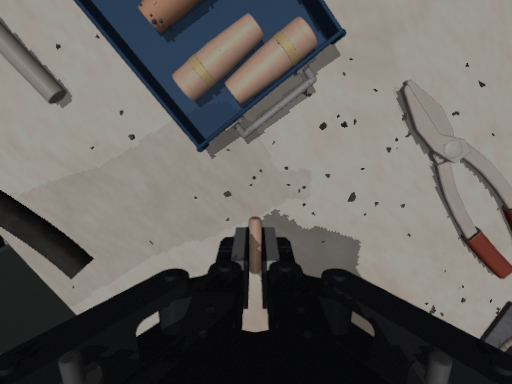

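Held. Go to the bay.

Request:
drive_tool(plan="-1 -21 4 39 0 -5.5 0; -1 -18 4 41 0 -5.5 0; -1 -14 4 43 0 -5.5 0; -1 -10 4 44 0 -5.5 0; -1 -5 4 45 0 -5.5 0; -1 -1 4 43 0 -5.5 0; -1 2 4 32 0 -5.5 0; -1 0 0 0 0 0 0")

```text
clock: 38.83
tcp_pos: [0.5464, 0.3233, 0.1058]
orientation: [-0.706, 0.707, 0.039, -0.032]
wrist_force: [-0.5, -0.1, -0.3]
finger_gap: 0.0058
```

```bash
python3 - <<'E'
from h import *
pst(); tpos(); steps(T(2,113,28),frame(EY),3)
E
```

```text
t38.83 tcp [546.4 323.3 105.8] x [0.995 0.101 0.01 ] y [ 0.01  -0.001 -1.   ] F [-0.5 -0.1 -0.3] T [-0.04  0.01  0.01] gap 5.8 q [ 0.41  0.5  -0.05  1.02 -0.01  1.88]
tray coords TCP [  0.3 106.4 102.8] gap 5.8 F [-0.5 -0.1 -0.3] t 38.83
[ 0.4 24.9  2.2] [0.  0.5 0.2]
[ 0.4 24.9  2.2] [0.  0.5 0.2]
[ 0.5 24.9  2.2] [0.  0.5 0.2]
```

Request:
drive_tool(plan="-1 0.5 25 2.5 0 0.5 0.2; -1 0.5 25 2.5 0 0.5 0.2; -1 0.5 20 2.5 0 0.5 0.2; -1 0 3 3 0 0 0; -1 0 0 2 0 0 0")

```text
clock: 39.45
tcp_pos: [0.5478, 0.3338, 0.0311]
orientation: [-0.705, 0.708, 0.024, -0.024]
wrist_force: [0.8, 0.5, 0.2]
finger_gap: 0.0061
```

```bash
python3 - <<'E'
from h import *
pst(); tpos(); delta(T(2,114,27),frame(EY))
E
```

```text
t39.45 tcp [547.8 333.8  31.1] x [ 0.998  0.069 -0.   ] y [ 0.    -0.003 -1.   ] F [0.8 0.5 0.2] T [-0.02  0.01 -0.01] gap 6.1 q [ 0.42  0.58 -0.1   0.89 -0.    1.93]
tray coords TCP [  2.5 116.8  28.1] gap 6.1 F [0.8 0.5 0.2] t 39.45
delta mm [-0.5  1.1 -2.8] deg [ 0.2  -0.41 -0.01] rows>= 1
```

Request:
drive_tool(plan="-0.6 0 1 -1 0 0 0; -0.6 0 0 0 0 0 0; -0.6 0 0 0 0 0 0; -0.6 0 -15 0 0 0 0; -0.6 0 -30 0 0 0 0; -0.6 0 -40 0 0 0 0")

```text
clock: 40.2
tcp_pos: [0.547, 0.3325, 0.1185]
orientation: [-0.705, 0.708, 0.024, -0.025]
wrist_force: [0.4, -0.3, -0.3]
finger_gap: 0.0174
```

```bash
python3 - <<'E'
from h import *
pst(); tpos(); snap("wrist","m_w3"); steps([.464-.56*.018,-.1755-.828*.018,.15],frame((.56,.828)),11)
E
```

```text
t40.20 tcp [547.  332.5 118.5] x [ 0.998  0.069 -0.002] y [-0.001 -0.004 -1.   ] F [ 0.4 -0.3 -0.3] T [ 0.02 -0.03  0.02] gap 17.4 q [ 0.42  0.51  0.    1.07 -0.    1.92]
tray coords TCP [  1.6 115.5 115.5] gap 17.4 F [ 0.4 -0.3 -0.3] t 40.2
[-12.   -2.3 -47. ] [-0.   3.5  0. ]
[ -9.1  -2.3 -47.6] [-0.   3.5  0. ]
[ -6.2  -2.3 -48.1] [-0.   3.5  0. ]
[ -3.3  -2.2 -48.3] [-0.   3.5  0. ]
[ -0.4  -2.2 -48.5] [-0.   3.5  0. ]
[  2.5  -2.2 -48.4] [-0.   3.5  0. ]
[  5.4  -2.2 -48.2] [-0.   3.5  0. ]
[  8.3  -2.2 -47.7] [-0.   3.5  0. ]
[ 11.2  -2.2 -47.2] [-0.   3.5  0. ]
[ 14.   -2.2 -46.4] [-0.   3.5  0. ]
[ 16.8  -2.2 -45.5] [-0.   3.5  0. ]
```

View pics/m_w3.png

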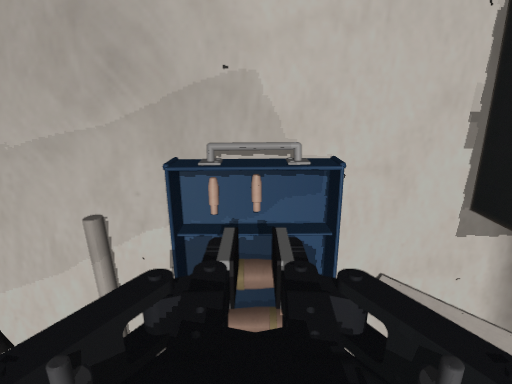

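Request:
drive_tool(plan="0 -12 -5 -47 0 3.5 0; 0 -9 -5 -48 0 3.5 0; 0 -6 -4 -48 0 3.5 0; 0 -3 0 -48 0 3.5 0; 0 0 0 -48 0 3.5 0; 0 2 0 -48 0 3.5 0; 0 5 0 -48 0 3.5 0; 0 8 0 -48 0 3.5 0")

```text
clock: 41.25
tcp_pos: [0.4821, -0.0527, 0.1512]
orientation: [0.694, -0.688, 0.139, -0.161]
wrist_force: [0.9, -0.8, 0.5]
finger_gap: 0.0428
```

```bash
python3 - <<'E'
from h import *
pst(); steps([.464-.56*.018,-.1755-.828*.018,.15],frame((.56,.828)),3)
E
```

```text
t41.25 tcp [482.1 -52.7 151.2] x [ 0.909 -0.415  0.028] y [ 0.032  0.002 -0.999] F [ 0.9 -0.8  0.5] T [ 0.02 -0.01 -0.04] gap 42.8 q [-0.28  0.18 -0.39  0.97  0.01  1.72]
[ 10.5   0.  -45.7] [-0.3  3.2  0.5]
[ 13.    0.2 -45. ] [-0.3  3.2  0.5]
[ 15.5   0.3 -44.2] [-0.3  3.2  0.5]
```

Request:
drive_tool(plan="0 10 0 -45 -0.3 3.2 0.5; 0 13 0 -45 -0.3 3.2 0.5; 0 15 0 -36 -0.3 3.2 0.5; 0 0 0 0 0 0 0")

```text
clock: 41.75
tcp_pos: [0.4572, -0.1903, 0.1561]
orientation: [-0.674, 0.675, -0.208, 0.215]
wrist_force: [0.8, -0.0, 0.6]
finger_gap: 0.0426
```

```bash
python3 - <<'E'
from h import *
pst(); snap("wrist","n_w1")
E
```

```text
t41.75 tcp [ 457.2 -190.3  156.1] x [ 0.822 -0.57   0.009] y [ 0.009 -0.004 -1.   ] F [ 0.8 -0.   0.6] T [0.05 0.   0.02] gap 42.6 q [-0.56  0.21 -0.34  1.01  0.    1.62]
```

View pics/n_w1.png

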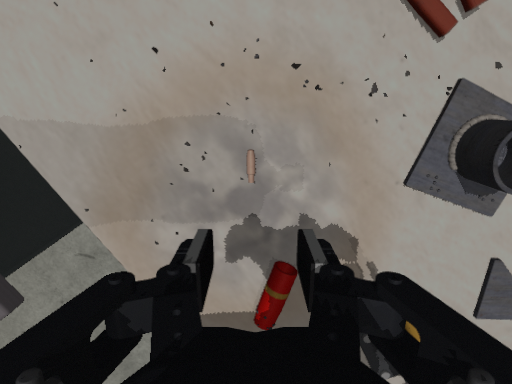

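```bash
python3 - <<'E'
from h import *
c,im,d=load("n_w1"); P,L=rod(c,im,d,(235,140,265,195),.004,20)
steps([P[0],P[1],.028],frame((.565,.825)),4)
E
```

```text
area 243 ends px [[251.0, 150.0], [251.0, 182.0]] centre [ 464.1 -176.7    4. ] len 29.7 dir [-0.574 -0.819] | depth mean [ 464.3 -175.6    6.1] top 8.2 dir [-0.563 -0.827]
[-0.6 32.   3.5] [-0.  -0.1  0.1]
[-0.5 32.   3.5] [-0.  -0.1  0.1]
[-0.5 32.   3.5] [-0.  -0.1  0.1]
[-0.4 32.   3.5] [-0.  -0.1  0.1]
```

Request:
drive_tool(plan="0 -1 32 2 0 0 0.1; 0 -1 32 2 0 0 0.1; 0 -1 32 2 0 0 0.1; 0 -1 28 2 0 0 0.1; 0 0 4 0 0 0 0; 0 0 0 0 0 0 0")

```text
clock: 42.55
tcp_pos: [0.4626, -0.1756, 0.0299]
orientation: [0.677, -0.675, 0.204, -0.211]
wrist_force: [-0.7, 0.5, 0.3]
finger_gap: 0.0425
```

```bash
python3 - <<'E'
from h import *
pst(); delta([.4642,-.1763,.024],frame((.565,.825)))
E
```

```text
t42.55 tcp [ 462.6 -175.6   29.9] x [ 0.828 -0.561  0.009] y [ 0.01  -0.001 -1.   ] F [-0.7  0.5  0.3] T [-0.01 -0.05 -0.04] gap 42.5 q [-0.53  0.34 -0.51  0.7   0.    1.64]
delta mm [1.6 5.9 0.3] deg [-0.26  0.31  0.51] rows>= 1
```

Request:
drive_tool(plan="0 2 5 0 -0.2 0.3 0.4; 0 0 2 0 0 0 0; 0 0 0 0 0 0 0")

```text
clock: 42.92
tcp_pos: [0.4665, -0.1776, 0.0253]
orientation: [-0.675, 0.676, -0.207, 0.211]
wrist_force: [-0.1, 0.5, 0.7]
finger_gap: 0.0429
```

```bash
python3 - <<'E'
from h import *
pst(); delta([.4642,-.1763,.024],frame((.565,.825)))
E
```

```text
t42.92 tcp [ 466.5 -177.6   25.3] x [ 0.825 -0.565  0.006] y [ 0.006 -0.003 -1.   ] F [-0.1  0.5  0.7] T [ 0.01  0.02 -0.05] gap 42.9 q [-0.53  0.36 -0.51  0.7   0.    1.65]
delta mm [-2.7  1.3 -0.2] deg [-0.07  0.03  0.37] rows>= 1
```

Request:
drive_tool(plan="-1 -2 1.5 0 0 0 0; -1 0 0 0 0 0 0; -1 0 0 0 0 0 0; -1 0 0 0 0 0 0; -1 0 0 0 0 0 0; -1 0 -20 0 0 0 0; -1 0 -45 0 0 0 0; -1 0 -40 0 0 0 0")

```text
clock: 43.92
tcp_pos: [0.4615, -0.175, 0.1281]
orientation: [0.676, -0.675, 0.21, -0.209]
wrist_force: [1.8, 0.6, -1.2]
finger_gap: 0.0057
```

```bash
python3 - <<'E'
from h import *
pst(); snap("wrist","n_w2"); steps(T(33,114,95),frame(EY))
E
```

```text
t43.92 tcp [ 461.5 -175.   128.1] x [ 0.825 -0.565 -0.002] y [-0.001  0.001 -1.   ] F [ 1.8  0.6 -1.2] T [-0.01 -0.01  0.04] gap 5.7 q [-0.53  0.24 -0.38  0.96  0.    1.65]
[-17.6   3.1  44.1] [ 0.  -3.5  0. ]
[-14.9   3.2  45.1] [ 0.  -3.5  0. ]
[-12.1   3.2  45.9] [ 0.  -3.5  0. ]
[-9.2  3.2 46.6] [ 0.  -3.5  0. ]
[-6.3  3.2 47.1] [ 0.  -3.5  0. ]
[-3.4  3.2 47.4] [ 0.  -3.5  0. ]
[-0.5  3.2 47.5] [ 0.  -3.5  0. ]
[ 2.4  3.2 47.4] [ 0.  -3.5  0. ]
[ 5.3  3.2 47.2] [ 0.  -3.5  0. ]
[ 8.2  3.2 46.8] [ 0.  -3.5  0. ]
[11.1  3.2 46.2] [ 0.  -3.5  0. ]
```

View pics/n_w2.png

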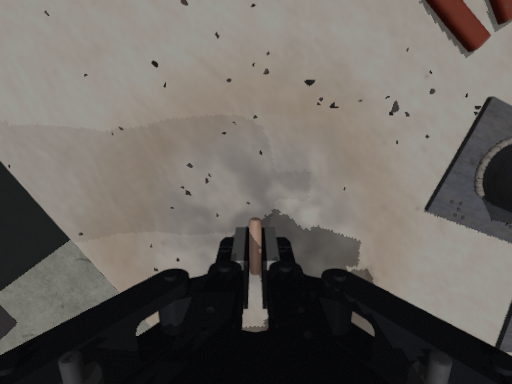

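Request:
drive_tool(plan="-1 -17 0 44 0 -3.5 0; -1 -15 0 45 0 -3.5 0; -1 -12 0 46 0 -3.5 0; -1 -9 0 47 0 -3.5 0; -1 -6 0 47 0 -3.5 0; -1 -3 0 47 0 -3.5 0; -1 0 0 47 0 -3.5 0; -1 2 0 47 0 -3.5 0")

```text
clock: 44.98
tcp_pos: [0.5525, 0.1994, 0.1337]
orientation: [-0.704, 0.708, -0.032, 0.042]
wrist_force: [0.7, -0.2, -0.5]
finger_gap: 0.0058
```

```bash
python3 - <<'E'
from h import *
pst(); steps(T(33,114,95),frame(EY),4)
E
```

```text
t44.98 tcp [552.5 199.4 133.7] x [ 0.994 -0.104  0.014] y [ 0.013 -0.006 -1.   ] F [ 0.7 -0.2 -0.5] T [-0.01 -0.03 -0.03] gap 5.8 q [ 0.21  0.39 -0.15  1.03 -0.01  1.89]
[ 2.8  8.8 34. ] [ 0.1 -2.6  0.2]
[ 4.4  8.8 33.9] [ 0.1 -2.6  0.2]
[ 5.9  8.9 33.6] [ 0.1 -2.6  0.2]
[ 7.5  8.9 33.3] [ 0.1 -2.6  0.2]
```

Request:
drive_tool(plan="-1 3 5 34 0.1 -2.6 0.2; -1 4 8 34 0.1 -2.6 0.2; -1 6 9 33 0.1 -2.6 0.2; -1 7 9 25 0.1 -2.6 0.2; -1 0 0 0 0 0 0")

```text
clock: 45.6
tcp_pos: [0.5777, 0.3327, 0.099]
orientation: [0.707, -0.706, -0.031, 0.032]
wrist_force: [-0.6, -0.2, 0.5]
finger_gap: 0.0057
```

```bash
python3 - <<'E'
from h import *
pst(); tpos(); snap("wrist","n_w3"); steps(T(32,114,28),frame(EY),3)
E
```

```text
t45.60 tcp [577.7 332.7  99. ] x [ 0.996  0.089 -0.001] y [-0.002  0.001 -1.   ] F [-0.6 -0.2  0.5] T [-0.04 -0.02 -0.05] gap 5.7 q [0.4  0.57 0.05 1.06 0.   1.88]
tray coords TCP [ 32.2 113.4  96. ] gap 5.7 F [-0.6 -0.2  0.5] t 45.6
[ 0.  22.8  0.5] [-0.   0.2 -0. ]
[-0.  22.8  0.5] [-0.   0.2 -0. ]
[-0.  22.8  0.5] [-0.   0.2 -0. ]
```

View pics/n_w3.png

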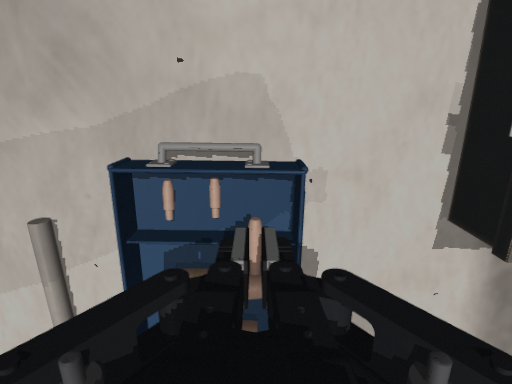

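Request:
drive_tool(plan="-1 0 23 1 0 0.2 0; -1 -0.5 23 1 0 0 0; -1 -0.5 18 1 0 0 0; -1 0 3 0 0 0 0; -1 0 0 0 0 0 0")

```text
clock: 46.28
tcp_pos: [0.5772, 0.3311, 0.0329]
orientation: [-0.707, 0.707, 0.028, -0.027]
wrist_force: [0.1, -0.2, -0.3]
finger_gap: 0.0058
```

```bash
python3 - <<'E'
from h import *
pst(); tpos(); delta(T(32,114,27),frame(EY))
E
```

```text
t46.27 tcp [577.2 331.1  32.9] x [0.997 0.078 0.001] y [ 0.001 -0.    -1.   ] F [ 0.1 -0.2 -0.3] T [-0.01  0.01  0.03] gap 5.8 q [ 0.4   0.62 -0.03  0.92 -0.    1.89]
tray coords TCP [ 31.6 111.8  29.9] gap 5.8 F [ 0.1 -0.2 -0.3] t 46.27
delta mm [0.4 2.9 2.2] deg [0.01 0.11 0.04] rows>= 1
```

Then release and move to look at the bar.

Request:
drive_tool(plan="-1 0 3 2 0 0 0; -0.6 0 0 0 0 0 0; -0.6 0 0 0 0 0 0; -0.6 0 -15 0 0 0 0; -0.6 0 -35 0 0 0 0; -0.6 0 -45 -10 0 0 0; -0.6 0 -40 -40 0 0 0")

```text
clock: 47.15
tcp_pos: [0.5799, 0.2845, 0.1702]
orientation: [-0.706, 0.707, 0.029, -0.029]
wrist_force: [0.8, -0.4, 0.0]
finger_gap: 0.0169
```

```bash
python3 - <<'E'
from h import *
pst(); tpos(); snap("wrist","n_w4"); steps([.44,.20,.2],frame((-.119,.993)))
E
```

```text
t47.15 tcp [579.9 284.5 170.2] x [ 0.997  0.082 -0.   ] y [-0. -0. -1.] F [ 0.8 -0.4  0. ] T [-0.04 -0.03  0.01] gap 16.9 q [ 0.33  0.48  0.1   1.18 -0.    1.82]
tray coords TCP [ 30.7  65.2 167.2] gap 16.9 F [ 0.8 -0.4  0. ] t 47.15
[-37.1  -6.1 -17.2] [ 0.  -0.6  0.1]
[-37.3  -6.  -16.8] [ 0.  -0.6  0.1]
[-37.5  -6.  -16.4] [ 0.  -0.6  0.1]
[-37.6  -5.9 -16. ] [ 0.  -0.6  0.1]
```

View pics/n_w4.png

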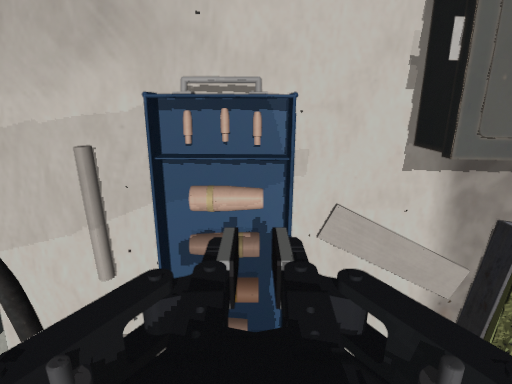

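Request:
drive_tool(plan="0 -37 -4 -17 0 0 0; 0 -38 -4 -17 0 0 0; 0 -38 -2 -16 0 1 0; 0 -34 0 -10 0 0 0; 0 0 0 0 0 0 0", grip_force=100)

```text
clock: 47.82
tcp_pos: [0.4396, 0.2068, 0.193]
orientation: [0.707, -0.706, -0.027, 0.013]
wrist_force: [0.6, -0.0, -0.9]
finger_gap: 0.0427
```

```bash
python3 - <<'E'
from h import *
pst(); snap("wrist","o_w1"); pst()
E
```

```text
t47.83 tcp [439.6 206.8 193. ] x [0.998 0.056 0.02 ] y [ 0.02   0.002 -1.   ] F [ 0.6 -0.  -0.9] T [ 0.01 -0.01  0.04] gap 42.7 q [ 0.28  0.15 -0.31  1.09 -0.    1.79]
t47.88 tcp [441.4 207.3 193.3] x [0.998 0.056 0.022] y [ 0.022  0.003 -1.   ] F [-0.2  0.7  0.9] T [ 0.05 -0.04  0.02] gap 42.5 q [ 0.28  0.16 -0.31  1.08 -0.    1.79]
```

View pics/o_w1.png

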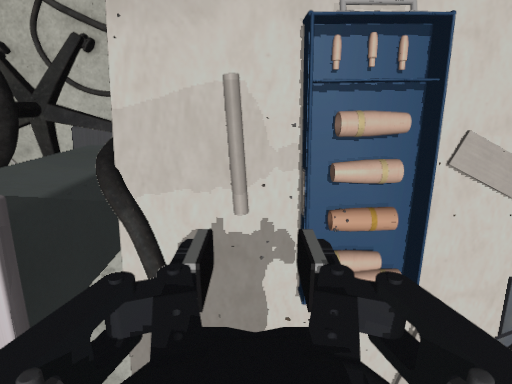

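```bash
python3 - <<'E'
from h import *
c,im,d=load("o_w1"); u,v=np.meshgrid(np.arange(512),np.arange(384))
def reg(b): 
    m=(u>=b[0])&(u<b[2])&(v>=b[1])&(v<b[3])&(d>0); return dpt(c,np.c_[u[m],v[m]],d)
X=reg((215,62,262,222)); B=X[(X[:,2]>.007)&(X[:,2]<.03)]
r=cv2.minAreaRect((B[:,:2]*1000).astype(np.float32)); print(len(B),r,np.percentile(B[:,2],[50,95,99]))
top=B[B[:,2]>.0135]; mu=top.mean(0); ax=np.linalg.svd((top-mu)[:,:2],full_matrices=False)[2][0]; pr=(top-mu)[:,:2]@ax; print(mu,ax,pr.min(),pr.max())
print("px",np.round(plane(c,[(231.5,74),(241,213)],.008)*1000,1))
for b in [(320,100,420,145),(320,150,410,190),(320,200,405,238),(328,30,345,75),(365,28,382,70),(395,30,412,75)]:
    X=reg(b); 
    k=copper(im,b)>0; X=dpt(c,np.c_[u[k],v[k]],d); p=(X-TC)*1000
    print("tray",np.round([np.median(p@EX),np.median(p@EY)],1),"top",np.percentile(p[:,2],97).round(1),"x",np.percentile(p@EX,[1,99]).round(),"y",np.percentile(p@EY,[1,99]).round())
E
```

```text
2226 ((422.1839904785156, 233.84912109375), (16.03447151184082, 139.23785400390625), 6.612342357635498) [0.01403349 0.01596891 0.01644538]
[0.42185445 0.23741032 0.01479712] [-0.11562568  0.99329286] -0.0727844185403524 0.0659418309793558
px [[415.7 303.3   8. ]
 [430.7 164.1   8. ]]
tray [-1.  47.7] top 24.0 x [-30.  36.] y [37. 60.]
tray [2.8 3.4] top 24.0 x [-33.  34.] y [-10.  13.]
tray [ -0.8 -47.4] top 24.6 x [-34.  33.] y [-61. -39.]
tray [-33.6 115.8] top 7.5 x [-36. -29.] y [100. 129.]
tray [  0.7 117.5] top 7.8 x [-2.  6.] y [102. 131.]
tray [ 30.2 114.2] top 7.8 x [28. 35.] y [ 99. 128.]
```

```bash
python3 - <<'E'
from h import *
steps([.4222,.2338,.03],frame((-.1155,.9933)),5)
E
```

```text
[-4.3 32.6  5.5] [-0.  -0.7  0.3]
[-4.1 32.6  5.5] [-0.  -0.7  0.3]
[-3.8 32.6  5.6] [-0.  -0.7  0.3]
[-3.6 32.6  5.6] [-0.  -0.7  0.3]
[-3.4 32.7  5.7] [-0.  -0.7  0.3]
```

Request:
drive_tool(plan="0 -4 32 5 0 -0.7 0.3; 0 -5 32 5 0 -0.7 0.3; 0 -4 32 5 0 -0.7 0.3; 0 -4 32 5 0 -0.7 0.3; 0 -4 28 5 0 -0.7 0.3; 0 0 4 0 0 0 0; 0 0 0 0 0 0 0")

```text
clock: 48.75
tcp_pos: [0.4339, 0.2362, 0.0345]
orientation: [0.708, -0.704, -0.047, 0.037]
wrist_force: [-0.6, 0.3, 0.1]
finger_gap: 0.0427
```

```bash
python3 - <<'E'
from h import *
pst(); delta([.4222,.2338,.0242],frame((-.1155,.9933)))
E
```

```text
t48.75 tcp [433.9 236.2  34.5] x [0.993 0.118 0.014] y [ 0.013  0.006 -1.   ] F [-0.6  0.3  0.1] T [0.03 0.02 0.  ] gap 42.7 q [ 0.34  0.33 -0.52  0.71  0.    1.79]
delta mm [-12.1  10.1  -1.1] deg [-0.26  0.14  0.81] rows>= 1
```

Request:
drive_tool(plan="0 -10 0 -1 -0.2 0 0.6; 0 -5 2 0 0 0 0.2; 0 0 4 0 0 0 0; 0 0 0 0 0 0 0")

```text
clock: 49.25
tcp_pos: [0.4208, 0.2338, 0.0311]
orientation: [0.707, -0.705, -0.043, 0.04]
wrist_force: [-0.5, -0.7, 0.4]
finger_gap: 0.0428
```

```bash
python3 - <<'E'
from h import *
pst(); delta([.4222,.2338,.0242],frame((-.1155,.9933)))
E
```

```text
t49.25 tcp [420.8 233.8  31.1] x [0.993 0.117 0.005] y [ 0.005  0.002 -1.   ] F [-0.5 -0.7  0.4] T [ 0.    0.04 -0.05] gap 42.8 q [ 0.34  0.32 -0.54  0.7   0.    1.79]
delta mm [ 1.3  6.9 -0.2] deg [-0.11  0.09  0.28] rows>= 1
```

Request:
drive_tool(plan="0 1 6 0 0 0 0.2; 0 0 2 0 0 0 0; 0 0 0 0 0 0 0")

```text
clock: 49.62
tcp_pos: [0.4222, 0.234, 0.0226]
orientation: [0.707, -0.705, -0.042, 0.041]
wrist_force: [0.7, -0.3, -0.5]
finger_gap: 0.0423
```

```bash
python3 - <<'E'
from h import *
pst(); delta([.4222,.2338,.0242],frame((-.1155,.9933)))
E
```

```text
t49.62 tcp [422.2 234.   22.6] x [0.993 0.117 0.002] y [ 0.001  0.002 -1.   ] F [ 0.7 -0.3 -0.5] T [ 0.02  0.03 -0.04] gap 42.3 q [ 0.34  0.34 -0.54  0.69  0.    1.79]
delta mm [-0.1 -1.6 -0.2] deg [-0.11  0.08  0.09] rows>= 1
```

Request:
drive_tool(plan="-1 0 -2.5 0 0 0 0; -1 0 0 0 0 0 0; -1 0 0 0 0 0 0; -1 0 0 0 0 0 0; -1 0 0 0 0 0 0; -1 0 0 0 0 0 0")

```text
clock: 50.38
tcp_pos: [0.4222, 0.234, 0.0258]
orientation: [0.707, -0.705, -0.042, 0.041]
wrist_force: [-0.4, -0.3, 0.1]
finger_gap: 0.0117
```

```bash
python3 - <<'E'
from h import *
pst(); snap("wrist","o_w2")
E
```

```text
t50.38 tcp [422.2 234.   25.8] x [0.993 0.117 0.002] y [ 0.001  0.002 -1.   ] F [-0.4 -0.3  0.1] T [-0.04  0.02  0.  ] gap 11.7 q [ 0.34  0.33 -0.54  0.69  0.    1.79]
```

View pics/o_w2.png

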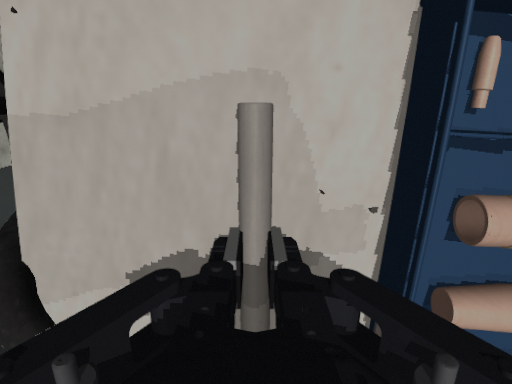

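Request:
drive_tool(plan="-1 0 0 0 0 0 0; -1 0 0 0 0 0 0")

```text
clock: 50.68
tcp_pos: [0.4222, 0.234, 0.0258]
orientation: [0.707, -0.705, -0.042, 0.041]
wrist_force: [-0.1, 0.3, -0.6]
finger_gap: 0.0119
```

```bash
python3 - <<'E'
from h import *
pst()
c,im,d=load("o_w2"); u,v=np.meshgrid(np.arange(512),np.arange(384)); s,R=st()
m=(u>=236)&(u<276)&(v>=95)&(v<325)&(d>0); X=dpt(c,np.c_[u[m],v[m]],d); L=(X-s["tcp_pos"])@R*1000
for z0 in range(-10,75,10):
    q=L[(abs(L[:,2]-z0)<3)&(abs(L[:,0])<10)&(L[:,1]<20)]; 
    if len(q): print(z0,"top y",np.percentile(q[:,1],3).round(1),"x",np.percentile(q[:,0],[2,98]).round(1))
E
```

```text
t50.67 tcp [422.2 234.   25.8] x [0.993 0.117 0.001] y [ 0.001  0.002 -1.   ] F [-0.1  0.3 -0.6] T [-0.05  0.05 -0.07] gap 11.9 q [ 0.34  0.33 -0.54  0.69  0.    1.79]
-10 top y -15.1 x [-7.6  7.5]
0 top y -19.2 x [-7.4  7.5]
10 top y -14.9 x [-8.4  9.1]
20 top y 9.9 x [-7.6  7.2]
30 top y 9.7 x [-7.8  7.6]
40 top y 9.8 x [-7.7  7.4]
50 top y 10.0 x [-7.5  7.3]
60 top y 10.0 x [-7.8  7.6]
70 top y 9.8 x [-7.7  7.5]
```

Request:
drive_tool(plan="-0.3 0 0 0 0 0 0; -0.3 0 3 0 0 0 0; -0.3 0 2 0 0 0 0; -0.3 0 0 0 0 0 0")

```text
clock: 51.18
tcp_pos: [0.4225, 0.2341, 0.0217]
orientation: [0.707, -0.705, -0.042, 0.041]
wrist_force: [-0.1, 0.1, 0.1]
finger_gap: 0.0301
```

```bash
python3 - <<'E'
from h import *
pst()
E
```

```text
t51.17 tcp [422.5 234.1  21.7] x [0.993 0.117 0.002] y [ 0.002  0.002 -1.   ] F [-0.1  0.1  0.1] T [ 0.03  0.05 -0.01] gap 30.1 q [ 0.34  0.34 -0.55  0.68  0.    1.79]
```

Request:
drive_tool(plan="-1 0 -1.5 0 0 0 0; -1 0 0 0 0 0 0; -1 0 0 0 0 0 0; -1 0 0 0 0 0 0; -1 0 0 0 0 0 0")

```text
clock: 51.8
tcp_pos: [0.4225, 0.2341, 0.0232]
orientation: [0.707, -0.705, -0.042, 0.041]
wrist_force: [-0.2, -0.3, 2.2]
finger_gap: 0.0123
```

```bash
python3 - <<'E'
from h import *
pst()
E
```

```text
t51.80 tcp [422.5 234.1  23.2] x [0.993 0.117 0.002] y [ 0.002  0.002 -1.   ] F [-0.2 -0.3  2.2] T [-0.02  0.18  0.01] gap 12.3 q [ 0.34  0.34 -0.54  0.69  0.    1.79]
```

Request:
drive_tool(plan="-1 0 -25 0 0 0 0; -1 0 -40 0 0 0 0; -1 0 -35 0 0 0 0; -1 0 0 0 0 0 0")

```text
clock: 52.3
tcp_pos: [0.4206, 0.2332, 0.1232]
orientation: [0.706, -0.706, -0.04, 0.042]
wrist_force: [0.9, -0.7, -2.0]
finger_gap: 0.0119
```

```bash
python3 - <<'E'
from h import *
pst(); steps(T(-2,115,95),FT,10)
c,im,d=snap("wrist","p_w1"); u,v=np.meshgrid(np.arange(512),np.arange(384)); s,R=st()
m=(u>=225)&(u<286)&(v>=60)&(v<325)&(d>0); X=dpt(c,np.c_[u[m],v[m]],d); L=(X-s["tcp_pos"])@R*1000
for z0 in range(20,85,10):
    q=L[(abs(L[:,2]-z0)<3)&(abs(L[:,0])<10)&(abs(L[:,1])<40)]; 
    if len(q): print(z0,"top y",np.percentile(q[:,1],3).round(1),"x",np.percentile(q[:,0],[2,98]).round(1))
E
```

```text
t52.30 tcp [420.6 233.2 123.2] x [ 0.993  0.117 -0.003] y [-0.003  0.001 -1.   ] F [ 0.9 -0.7 -2. ] T [-0.02 -0.06  0.01] gap 11.9 q [ 0.34  0.22 -0.42  0.94  0.    1.79]
[13.4  2.5  8.3] [-0.  -8.8 -0. ]
[14.5  2.5  6.2] [-0.  -8.8 -0. ]
[15.3  2.5  3.9] [-0.  -8.8 -0. ]
[15.7  2.5  1.6] [-0.  -8.8 -0. ]
[15.7  2.5 -0.8] [-0.  -8.8 -0. ]
[15.4  2.5 -3.2] [-0.  -8.8 -0. ]
[14.7  2.5 -5.5] [-0.  -8.8 -0. ]
[13.7  2.5 -7.7] [-0.  -8.8 -0. ]
[12.4  2.5 -9.7] [-0.  -8.8 -0. ]
[ 10.8   2.5 -11.5] [-0.  -8.8 -0. ]
20 top y 5.7 x [-6.7  8.8]
30 top y 5.6 x [-6.5  8.7]
40 top y 5.6 x [-6.3  8.5]
50 top y 5.7 x [-6.6  8.8]
60 top y 5.6 x [-6.4  8.7]
70 top y 5.8 x [-6.3  8.6]
```

Request:
drive_tool(plan="-1 13 0 8 0 -8.8 0; -1 14 0 6 0 -8.8 0; -1 15 0 4 0 -8.8 0; -1 16 0 2 0 -8.8 0; -1 16 0 -1 0 -8.8 0; -1 15 0 -3 0 -8.8 0; -1 15 0 -5 0 -8.8 0; -1 14 0 -8 0 -8.8 0")

```text
clock: 53.35
tcp_pos: [0.507, 0.3112, 0.1004]
orientation: [0.548, -0.54, -0.44, 0.463]
wrist_force: [0.5, 0.2, -1.7]
finger_gap: 0.012
```

```bash
python3 - <<'E'
from h import *
pst(); tpos(); steps(T(-2,116,90),FT,3)
E
```

```text
t53.35 tcp [507.  311.2 100.4] x [ 0.184  0.983 -0.018] y [-0.033 -0.012 -0.999] F [ 0.5  0.2 -1.7] T [-0.03 -0.09  0.03] gap 12.0 q [ 0.41  0.46 -0.12  1.02  0.    0.6 ]
tray coords TCP [-39.9  97.3  97.4] gap 12.0 F [ 0.5  0.2 -1.7] t 53.35
[  9.3   2.  -10.7] [-0.6 -5.  -0.3]
[  8.4   2.1 -11.4] [-0.6 -5.  -0.3]
[  7.3   2.3 -12.1] [-0.6 -5.  -0.3]
```

Request:
drive_tool(plan="-1 9 -2 -11 -0.6 -5 -0.3; -1 8 -2 -11 -0.6 -5 -0.3; -1 7 0 -12 -0.6 -5 -0.3; -1 0 0 0 0 0 0")

```text
clock: 53.85
tcp_pos: [0.5399, 0.3308, 0.0915]
orientation: [0.481, -0.475, -0.516, 0.525]
wrist_force: [0.3, 0.5, -1.8]
finger_gap: 0.0121
```

```bash
python3 - <<'E'
from h import *
pst(); tpos(); delta(T(0,116,60),FT); snap("wrist","p_w2")
E
```

```text
t53.85 tcp [539.9 330.8  91.5] x [-0.085  0.996 -0.003] y [-0.015 -0.004 -1.   ] F [ 0.3  0.5 -1.8] T [-0.    0.01  0.02] gap 12.1 q [ 0.42  0.52 -0.04  1.02  0.    0.34]
tray coords TCP [ -5.7 114.4  88.5] gap 12.1 F [ 0.3  0.5 -1.8] t 53.85
delta mm [ 1.7 28.4 -6.1] deg [-0.86  0.52 -0.15] rows>= 1
```

View pics/p_w2.png

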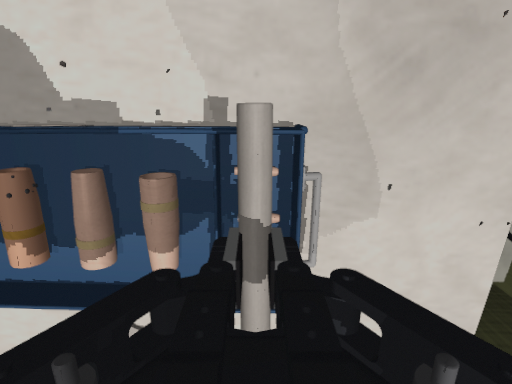

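Request:
drive_tool(plan="-1 1 12 -3 -0.8 0.5 0; -1 0 12 -2 0 0 0; -1 0 6 -1 0 0 0; -1 0 1 0 0 0 0")

```text
clock: 54.4
tcp_pos: [0.5418, 0.3301, 0.0562]
orientation: [0.482, -0.481, -0.514, 0.521]
wrist_force: [-0.5, 0.3, -0.2]
finger_gap: 0.0118
```

```bash
cat >> h.py <<'E'
def bar(tag):
    c,im,d=snap("wrist",tag); u,v=np.meshgrid(np.arange(512),np.arange(384)); s,R=st()
    m=(u>=225)&(u<286)&(v>=60)&(v<325)&(d>0); X=dpt(c,np.c_[u[m],v[m]],d); L=(X-s["tcp_pos"])@R*1000
    k=(L[:,2]>15)&(abs(L[:,0])<9)&(abs(L[:,1])<11); Y=X[k]; LL=L[k]; print("bar end toolz",np.percentile(LL[:,2],99.5).round(1))
    for z0 in (25,45,62):
        q=(abs(LL[:,2]-z0)<4); 
        if q.sum(): print(z0,"tool top y",np.percentile(LL[q,1],3).round(1),"tray axis z",((np.percentile(Y[q,2],97)-TC[2])*1000-8).round(1))
E
python3 - <<'E'
from h import *
pst(); tpos(); delta(T(0,116,53),FT); bar("p_w3")
E
```

```text
t54.40 tcp [541.8 330.1  56.2] x [-0.072  0.997 -0.005] y [-0.008 -0.006 -1.   ] F [-0.5  0.3 -0.2] T [-0.   -0.06  0.05] gap 11.8 q [ 0.42  0.55 -0.09  0.94 -0.    0.35]
tray coords TCP [ -3.8 113.6  53.2] gap 11.8 F [-0.5  0.3 -0.2] t 54.4
delta mm [ 2.5  0.1 -3.8] deg [-0.49 -0.25 -0.31] rows>= 1
bar end toolz 69.8
25 tool top y 7.6 tray axis z 37.9
45 tool top y 7.9 tray axis z 37.9
62 tool top y 7.9 tray axis z 38.0
```

Request:
drive_tool(plan="-1 1 0.5 -3 -0.4 0 0; -1 0 1 -1 0 0 0; -1 0 0.5 0 0 0 0; -1 0 0 0 0 0 0")

```text
clock: 54.95
tcp_pos: [0.5464, 0.3319, 0.0563]
orientation: [0.48, -0.483, -0.517, 0.519]
wrist_force: [-0.2, -0.4, -1.4]
finger_gap: 0.0123
```

```bash
python3 - <<'E'
from h import *
pst(); tpos(); bar("p_w4")
E
```

```text
t54.95 tcp [546.4 331.9  56.3] x [-0.072  0.997 -0.005] y [ 0.001 -0.004 -1.   ] F [-0.2 -0.4 -1.4] T [ 0.02  0.05 -0.05] gap 12.3 q [ 0.42  0.55 -0.08  0.93 -0.    0.35]
tray coords TCP [  0.9 115.   53.3] gap 12.3 F [-0.2 -0.4 -1.4] t 54.95
bar end toolz 69.8
25 tool top y 7.2 tray axis z 38.1
45 tool top y 7.1 tray axis z 38.1
62 tool top y 7.0 tray axis z 38.1
```

Request:
drive_tool(plan="-1 0 1.5 0 0 0 0; -1 0 0.5 0 0 0 0; -1 0 0 0 0 0 0")

```text
clock: 55.38
tcp_pos: [0.5465, 0.3319, 0.0562]
orientation: [0.48, -0.483, -0.517, 0.518]
wrist_force: [-0.7, 0.2, -0.1]
finger_gap: 0.0124
```

```bash
python3 - <<'E'
from h import *
pst(); tpos(); bar("p_w5"); delta(T(0,115,53),FT)
c,im,d=snap("scene","p_sc"); c,im,d=snap("side","p_si")
b=cv2.imread("pics/p_si.png")[130:250,190:330]; cv2.imwrite("pics/p1.png",cv2.resize(b,None,fx=5,fy=5,interpolation=cv2.INTER_CUBIC))
E
```

```text
t55.38 tcp [546.5 331.9  56.2] x [-0.072  0.997 -0.004] y [ 0.002 -0.004 -1.   ] F [-0.7  0.2 -0.1] T [-0.07  0.29  0.05] gap 12.4 q [ 0.42  0.55 -0.09  0.93 -0.    0.35]
tray coords TCP [  1.1 115.   53.2] gap 12.4 F [-0.7  0.2 -0.1] t 55.38
bar end toolz 69.8
25 tool top y 7.2 tray axis z 37.8
45 tool top y 7.1 tray axis z 37.9
62 tool top y 7.0 tray axis z 37.9
delta mm [0.  0.1 1.1] deg [ 0.11 -0.24 -0.24] rows>= 1
```

View pics/p1.png

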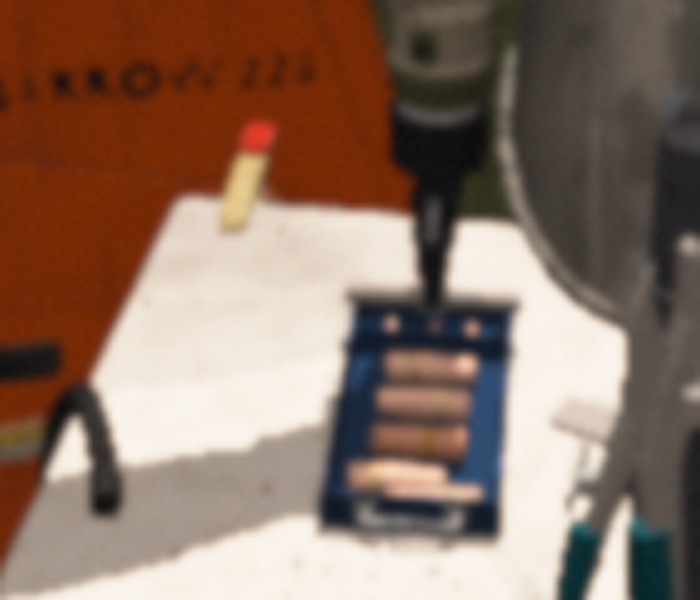

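Request:
drive_tool(plan="-1 -10 0.5 0 0 0 0; -1 -15 0.8 0 0 0 0; -1 -15 0.8 0 0 0 0")

```text
clock: 55.9
tcp_pos: [0.5521, 0.2939, 0.056]
orientation: [-0.48, 0.482, 0.521, -0.516]
wrist_force: [-0.6, 4.4, 5.0]
finger_gap: 0.0122
```

```bash
python3 - <<'E'
from h import *
pst(); tpos()
E
```

```text
t55.90 tcp [552.1 293.9  56. ] x [-0.075  0.997  0.003] y [ 0.008  0.003 -1.   ] F [-0.6  4.4  5. ] T [ 1.06  0.31 -0.06] gap 12.2 q [ 0.36  0.52 -0.14  0.9   0.    0.29]
tray coords TCP [ 3.7 76.7 53. ] gap 12.2 F [-0.6  4.4  5. ] t 55.9
```

Request:
drive_tool(plan="-1 -15 0.6 1.5 0 0 0; -1 -15 0.6 1.5 0 0 0; -1 -15 0.6 1 0 0 0; -1 -15 0.6 1 0 0 0")

```text
clock: 56.4
tcp_pos: [0.5544, 0.2314, 0.0559]
orientation: [-0.48, 0.482, 0.524, -0.512]
wrist_force: [-0.3, 6.5, 6.4]
finger_gap: 0.012
```

```bash
python3 - <<'E'
from h import *
pst(); tpos()
E
```

```text
t56.40 tcp [554.4 231.4  55.9] x [-0.074  0.997  0.009] y [ 0.014  0.01  -1.   ] F [-0.3  6.5  6.4] T [ 1.19  0.25 -0.15] gap 12.0 q [ 0.26  0.48 -0.22  0.86  0.01  0.19]
tray coords TCP [ 1.3 14.2 52.9] gap 12.0 F [-0.3  6.5  6.4] t 56.4
```

Request:
drive_tool(plan="-1 -15 0.6 1 0 0 -0.3; -1 -15 0.6 1 0 0 -0.3; -1 -15 0.6 1 0 0 0; -1 -15 0.6 1 0 0 0")

```text
clock: 56.9
tcp_pos: [0.557, 0.1705, 0.0558]
orientation: [-0.484, 0.479, 0.531, -0.505]
wrist_force: [0.2, 8.0, 7.9]
finger_gap: 0.0119
```

```bash
python3 - <<'E'
from h import *
pst(); tpos()
E
```

```text
t56.90 tcp [557.  170.5  55.8] x [-0.074  0.997  0.03 ] y [ 0.02   0.032 -0.999] F [0.2 8.  7.9] T [ 1.61  0.31 -0.21] gap 11.9 q [ 0.15  0.44 -0.28  0.83  0.03  0.07]
tray coords TCP [ -0.7 -46.8  52.8] gap 11.9 F [0.2 8.  7.9] t 56.9
```

Request:
drive_tool(plan="-1 -15 0.3 0.5 0.3 0 0.6; -1 -15 0.3 0.5 0.3 0 0.6; -1 -15 0.3 0.5 0.2 0 0.5; -1 -15 0.3 0.5 0 0 0.3")

```text
clock: 57.4
tcp_pos: [0.5597, 0.1085, 0.0559]
orientation: [-0.479, 0.484, 0.521, -0.514]
wrist_force: [-0.4, 5.2, 6.1]
finger_gap: 0.0122
```

```bash
python3 - <<'E'
from h import *
pst(); tpos(); bar("q_w0")
E
```

```text
t57.40 tcp [559.7 108.5  55.9] x [-0.072  0.997  0.002] y [ 0.012  0.002 -1.   ] F [-0.4  5.2  6.1] T [ 1.22  0.14 -0.13] gap 12.2 q [ 0.05  0.43 -0.3   0.83  0.   -0.02]
tray coords TCP [  -2.8 -108.8   52.9] gap 12.2 F [-0.4  5.2  6.1] t 57.4
bar end toolz 69.7
25 tool top y 7.0 tray axis z 37.6
45 tool top y 6.6 tray axis z 37.7
62 tool top y 6.5 tray axis z 37.7
```

Request:
drive_tool(plan="-1 -6 0.2 -0.5 0 0 0; -1 0 0.2 0 0 0 0; -1 0 0 0 0 0 0; -1 0 0 0 0 0 0")

```text
clock: 57.95
tcp_pos: [0.5602, 0.0959, 0.056]
orientation: [-0.479, 0.487, 0.519, -0.514]
wrist_force: [0.6, 2.6, 3.3]
finger_gap: 0.0124
```

```bash
python3 - <<'E'
from h import *
pst(); tpos(); bar("q_w1")
E
```

```text
t57.95 tcp [560.2  95.9  56. ] x [-0.067  0.998 -0.004] y [ 0.012 -0.003 -1.   ] F [0.6 2.6 3.3] T [ 0.47 -0.09 -0.03] gap 12.4 q [ 0.03  0.43 -0.3   0.83 -0.   -0.04]
tray coords TCP [  -3.3 -121.4   53. ] gap 12.4 F [0.6 2.6 3.3] t 57.95
bar end toolz 69.8
25 tool top y 7.0 tray axis z 37.7
45 tool top y 6.7 tray axis z 37.7
62 tool top y 6.4 tray axis z 37.8
```

View pics/q_w1.png

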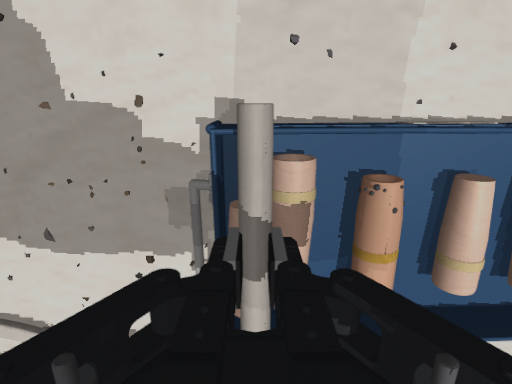

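Request:
drive_tool(plan="-1 0 -20 0 0 0 0; -1 0 -25 2 0 0 0; -1 -35 -5 12 0 0 0; -1 -40 0 14 0 0 0; -1 -40 0 14 0 0 0; -1 -35 0 10 0 0 0; -1 0 0 0 0 0 0")

```text
clock: 58.88
tcp_pos: [0.5068, -0.0618, 0.0994]
orientation: [0.483, -0.481, -0.512, 0.522]
wrist_force: [-0.2, 0.2, -1.8]
finger_gap: 0.0123
```

```bash
python3 - <<'E'
from h import *
pst(); tpos(); c,im,d=snap("wrist","q_w2"); s,_=st(); delta([s["tcp_pos"][0],s["tcp_pos"][1],.0245],frame((-1,-.07)))
E
```

```text
t58.88 tcp [506.8 -61.8  99.4] x [-0.071  0.997 -0.008] y [-0.011 -0.009 -1.   ] F [-0.2  0.2 -1.8] T [ 0.03 -0.03  0.02] gap 12.3 q [-0.27  0.3  -0.37  0.91 -0.01 -0.34]
tray coords TCP [ -68.5 -274.6   96.4] gap 12.3 F [-0.2  0.2 -1.8] t 58.88
delta mm [ 0.6 74.8 -0.9] deg [-0.71  0.1  -0.44] rows>= 2
```

View pics/q_w2.png

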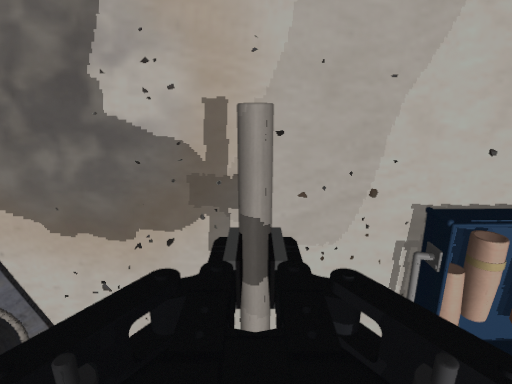

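Request:
drive_tool(plan="-1 0 25 0 -0.5 0 -0.3; -1 0 25 0 0 0 0; -1 0 14 0 0 0 0; -1 0 4 0 0 0 0; -1 0 0 0 0 0 0")

```text
clock: 59.55
tcp_pos: [0.5047, -0.0576, 0.0278]
orientation: [0.482, -0.479, -0.516, 0.521]
wrist_force: [0.4, 0.2, -2.2]
finger_gap: 0.0122
```

```bash
python3 - <<'E'
from h import *
pst()
E
```

```text
t59.55 tcp [504.7 -57.6  27.8] x [-0.076  0.997 -0.001] y [-0.008 -0.002 -1.   ] F [ 0.4  0.2 -2.2] T [ 0.01 -0.05 -0.01] gap 12.2 q [-0.27  0.38 -0.47  0.74 -0.   -0.35]
```

Request:
drive_tool(plan="-1 0 3 0 0 0 0; -1 0 2 0 0 0 0; -1 0 1 0 0 0 0; -1 0 0 0 0 0 0")

```text
clock: 60.05
tcp_pos: [0.5063, -0.0579, 0.0234]
orientation: [0.481, -0.48, -0.517, 0.521]
wrist_force: [-0.1, 0.4, -2.2]
finger_gap: 0.0121
```

```bash
python3 - <<'E'
from h import *
pst(); bar("q_w3")
E
```

```text
t60.05 tcp [506.3 -57.9  23.4] x [-0.076  0.997 -0.003] y [-0.005 -0.003 -1.   ] F [-0.1  0.4 -2.2] T [-0.03 -0.05 -0.01] gap 12.1 q [-0.27  0.38 -0.47  0.72 -0.   -0.35]
bar end toolz 69.8
25 tool top y 7.3 tray axis z 5.2
45 tool top y 7.2 tray axis z 5.4
62 tool top y 7.2 tray axis z 5.5
```

Request:
drive_tool(plan="-1 0 1 0 0 0 0; -0.65 0 0 0 0 0 0; -0.5 0 0 0 0 0 0; -0.3 0 -1 0 0 0 0; -0.2 0 -3 0 0 0 0; -0.2 0 -20 0 0 0 0; -0.2 0 -40 0 0 0 0; -0.2 0 -50 0 0 0 0")

```text
clock: 61.1
tcp_pos: [0.5045, -0.0571, 0.1369]
orientation: [0.483, -0.478, -0.516, 0.522]
wrist_force: [-0.1, -0.6, -0.7]
finger_gap: 0.0344
```

```bash
python3 - <<'E'
from h import *
pst(); snap("wrist","r_w1"); snap("side","r_si"); snap("scene","r_sc")
E
```

```text
t61.10 tcp [504.5 -57.1 136.9] x [-0.076  0.997 -0.   ] y [-0.011 -0.001 -1.   ] F [-0.1 -0.6 -0.7] T [ 0.01 -0.09 -0.  ] gap 34.4 q [-0.27  0.26 -0.32  1.   -0.   -0.34]
```

View pics/r_w1.png

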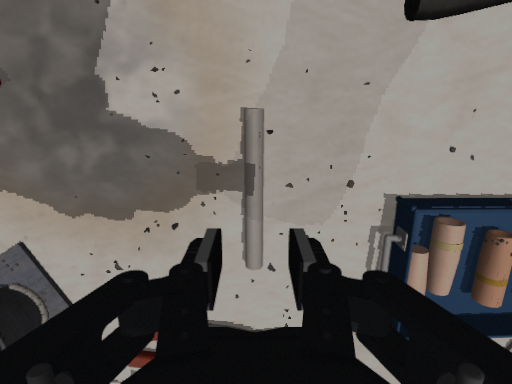

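Request:
drive_tool(plan="-0.2 20 -40 0 0 0 0; -0.2 45 -40 0 0 0 0; -0.2 50 -30 0 0 0 0; -0.2 50 0 0 0 0 0; -0.2 50 0 0 0 0 0; -0.2 30 0 0 0 0 0; -0.2 0 0 0 0 0 0")

```text
clock: 62.12
tcp_pos: [0.4875, 0.1935, 0.2459]
orientation: [0.483, -0.479, -0.515, 0.521]
wrist_force: [0.8, -0.8, -0.5]
finger_gap: 0.0343
```

```bash
python3 - <<'E'
from h import *
pst(); c,im,d=snap("wrist","s_w1"); c2,i2,d2=snap("side","s_si")
u,v=np.meshgrid(np.arange(512),np.arange(384)); m=copper(im,(100,60,420,300))
k=d>0; X=np.zeros((384,512,3)); X[k]=dpt(c,np.c_[u[k],v[k]],d)
P=(X-TC)*1000; tx,ty,tz=P@EX,P@EY,P[...,2]
for name,y0,y1 in (("n0",-65,-35),("n1",-15,18),("n2",35,65)):
    q=k&(m>0)&(ty>y0)&(ty<y1)&(abs(tx)<55)&(tz>8)&(tz<40)
    print(name,q.sum(),"x",np.percentile(tx[q],[1,50,99]).round(1),"y",np.percentile(ty[q],[1,50,99]).round(1),"ztop",np.percentile(tz[q],97).round(1))
    a=np.linalg.svd(np.c_[tx[q],ty[q]]-np.c_[tx[q],ty[q]].mean(0),full_matrices=False)[2][0]; print(a.round(2))
q=k&(m>0)&(ty>89)&(ty<140)&(abs(tx)<58)&(tz<30)
n,l,s,cc=cv2.connectedComponentsWithStats(q.astype(np.uint8))
for i in range(1,n):
    if s[i,4]>20: r=l==i; print("tip",s[i,4],np.median(tx[r]).round(1),np.median(ty[r]).round(1),np.percentile(tz[r],97).round(1))
w=k&(abs(tx)<58)&(ty>-138)&(ty<138)&(v<300); print("max z inside", np.percentile(tz[w],[99,99.9]))
im2=cv2.imread("pics/s_si.png")[170:370,150:330]; cv2.imwrite("pics/s1.png",cv2.resize(im2,None,fx=3,fy=3,interpolation=cv2.INTER_CUBIC))
E
```

```text
t62.12 tcp [487.5 193.5 245.9] x [-0.073  0.997 -0.002] y [-0.01  -0.003 -1.   ] F [ 0.8 -0.8 -0.5] T [-0.   -0.03 -0.  ] gap 34.3 q [ 0.22  0.23 -0.09  1.27 -0.    0.15]
n0 993 x [-33.1  -1.8  33.6] y [-62.8 -50.1 -39.5] ztop 24.8
[1.   0.03]
n1 875 x [-33.1   3.   33.8] y [-11.8  -2.1  11.6] ztop 24.4
[1.   0.01]
n2 644 x [-29.9  -9.4  16. ] y [36.  46.3 58.5] ztop 24.5
[1.  0.1]
tip 100 -33.8 114.8 8.0
tip 107 1.0 117.1 7.7
tip 92 31.1 106.4 7.6
max z inside [ 24.47806152 232.7756881 ]
```

View pics/s_w1.png

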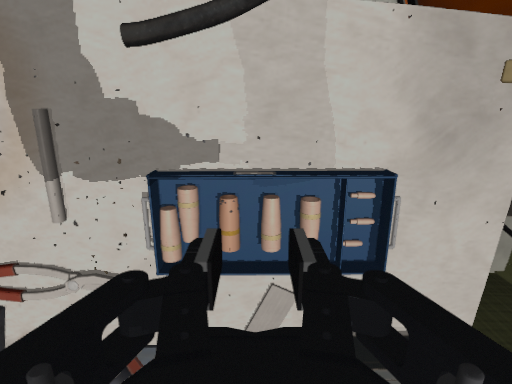

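View pics/s1.png

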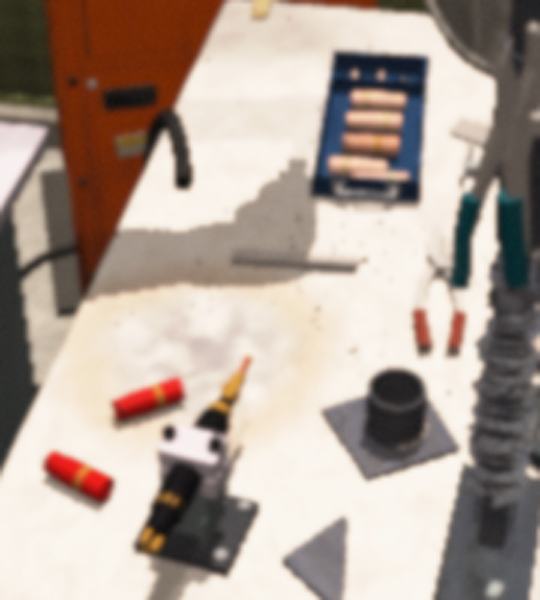

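```bash
python3 - <<'E'
from h import *
a,b=cv2.imread("pics/b_side.png"),cv2.imread("pics/s_si.png")
# torch shift check: rear of torch / clamp region, and stub plate
for n,(x,y,w,h) in {"torch":(198,300,40,55),"stub":(260,285,40,40)}.items():
    t=a[y:y+h,x:x+w]; r=cv2.matchTemplate(b[y-8:y+h+8,x-8:x+w+8],t,cv2.TM_CCOEFF_NORMED); print(n,cv2.minMaxLoc(r)[1],np.array(cv2.minMaxLoc(r)[3])-8)
c,im,d=snap("wrist","t_w1"); pst()
print(job.hand_in())
E
```

```text
torch 0.9517678618431091 [0 0]
stub 0.9423890709877014 [0 0]
t62.27 tcp [488.  191.1 246.3] x [-0.069  0.998 -0.002] y [-0.01  -0.003 -1.   ] F [ 0.7 -0.5  0.4] T [-0.02 -0.05 -0.02] gap 34.3 q [ 0.22  0.23 -0.09  1.27 -0.    0.15]
the job is handed in; nothing more can be done
None
```

The whole job was carried out and handed in at about 62 s of the 210 s allowed. The interface gives no verdict, so the results below are my own measurements.

**What I did**
- I twisted the seized nozzle off with about ±24° swings, pulling very gently. Readings along the torch axis stayed within about 11 N.
- It drooped in the grip as it came free. I laid it on the bench, regripped it level, and placed it in the wide bay.
- The two loose nozzles went into the wide bay at tray y of about 0 and 48 mm. The three contact tips went into the narrow bay.
- I laid the bar across the rim at tray y of about 115 mm and drew it to about −121 mm. Its axis measured about 38 mm above the floor at both ends, and the wrist force stayed around 5 to 11 N.
- I then set the bar down on the bench to the right of the tray.

**Last checks**
- **Nozzles:** all three lie flat, with tops 24.4 to 24.8 mm above the tray floor, well under the 30 mm rim.
- **Tips:** all three are in the narrow bay, with tops at about 8 mm.
- **Torch and stub plate:** the side view shows neither moved by as much as a pixel. I had no direct reading of the torch joint.

**Disagreements**
- The third tip read tray y of about 114 mm after placing but about 106 mm at the end. It was probably nudged; it is still inside the bay.
- One nozzle was partly hidden by a finger in the last picture, so its full length was confirmed only in an earlier one.

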